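Mix a reagent bottle and hold it in the reader's corner

TASK

Pick up the square reagent bottle with the blue cap and mix it by tipping it over in the air until its cap points well downward (45 degrees below level is enough). Then stand it upright on the reading station's plate and press it snugly into the corner, so that it touches the far fence and the left fence at once, without disturbing the other bottles and racks. Do not let go: the program finishes while the robot is still holding the bottle pressed into the corner.

Things in the scene. Friction and masses are not known exactly. Their poses are not given: they have to be found in the camera images.
- blue_bottle: The bottle to handle: closed white plastic, square body 46 x 46 mm, 80 mm tall, round blue cap 28 mm across (overall 101 mm), blue stripe on the two x faces. About 0.18 kg, may differ by a third. Origin: centre of its underside; z up through the cap, x and y square to the faces. Starts upright on the work surface; which of the three bottle places it has varies
- blue_bottle_top (a point): Centre of the top of the blue cap, 101 mm above the bottle's underside along its axis
- orange_bottle: Bystander: a bottle of the same shape with an orange cap. Leave it standing where it is. Origin: centre of its underside
- green_bottle: Bystander: a bottle of the same shape with a green cap. Leave it standing where it is. Origin: centre of its underside
- station: Reading station, fixed: aluminium plate 170 x 170 x 12 mm lying on the work surface. Origin: centre of the plate's underside; x points away from the robot to the far fence, y to the left fence, z up. Dark steel fences run along its far and left edges. Behind the far fence a white reader head, 130 mm wide (y), 50 mm high, begins at x = 87 mm
- corner (a point): Inner corner of the two fences, on the plate's upper face, 12 mm above the work surface; axes as the station's. The fences' inner faces are this frame's planes x = 0 (far) and y = 0 (left); the free plate lies 158 mm towards -x and -y. A bottle touching both has its underside's centre at (-23, -23, 0) mm
- far_fence: Dark steel fence along the station's far (+x) edge: 12 mm thick, 170 mm long, 25 mm high (its top 37 mm above the work surface); fixed and rigid. Origin: centre of its underside. Plate and fences are not slippery: sliding the bottle while bearing down on it meets 5 to 10 N of friction before the fence is reached
- left_fence: Dark steel fence along the station's left (+y) edge: 12 mm thick, 158 mm long, 25 mm high (its top 37 mm above the work surface); fixed and rigid. Origin: centre of its underside. Plate and fences are not slippery: sliding the bottle while bearing down on it meets 5 to 10 N of friction before the fence is reached
- orange_rack: Bystander: orange block rack 100 x 200 x 55 mm full of blue-capped tubes (total height 102 mm), far beyond the bottles. Origin: centre of its underside
- blue_rack: Bystander: blue block rack 90 x 160 x 50 mm with capped tubes (total height 97 mm), to the left of the station. Origin: centre of its underside

How it is judged:
By the outcome, as a careful person would: the job done as asked, in the order asked, and still so for the second after the job is handed in, while the arm keeps its last pose, push and grip.
It also fails if it takes over 61 s, if anything falls off the work surface, if the arm or the gripper's body presses on something with over 40 N, if the wrist force passes 120 N, or if a joint passes its speed limit or range.

ROBOT

A 6-joint arm with a two-finger parallel gripper is mounted at the origin on the work surface. World frame = base frame: x ahead of the robot, y to its left, z up, the work surface at z = 0. Lengths are in m, angles in rad, forces in N, time in s.
With the tool pointing down it reaches from about 0.35 to 0.975 m from the base axis. Payload 4.9 kg.
Tool frame: the origin (TCP) lies on the centre line of the jaws, within the pads' length; the fingertips stand 14 mm ahead of it and the grasp point (between the pads) lies 5 mm behind it; z points along the fingers, y is the direction in which the jaws open and shut (so a half turn about z gives the same grasp; the last joint's range is limited). The gripper opens to 85 mm and grips with 20 to 120 N. Pads are 22 mm wide; open, the fingers measure 114 mm over their backs; the gripper's body (76 mm by 85 mm) begins 54 mm behind the grasp point. The pads swing forward as they close: fully open they stand 13 mm farther back than shut.
Start: joints at [1.073, 0.053, 1.613, -0, 1.476, -0.119], TCP at [0.231, 0.581, 0.245] pointing down, gripper open.
Joint ranges: [-3.01, 3.01], [-1.01, 2.22], [0.06, 2.58], [-1.02, 4.17], [0.09, 2.62], [-3.14, 3.14]. Speed limits (rad/s): [2.57, 2.57, 3.14, 3.14, 3.14, 3.14].

INTERFACE

Orientations are given as a unit quaternion [w, x, y, z].
In Python, from workcell import ctrl, viewer, spotter gives the robot as it stands. The module is installed in compiled form; this text tells all that it offers.
- The arm moves only by the tool arm_command, never from a script. Its argument "deltas" is a list that holds one entry, the list of rows, each a list of 5 numbers: the shift along the tool's x, y, z in units of 30 mm (1.0 is 30 mm), then the turn about the tool's z in units of 5 degrees (1.0 is 5 degrees), then the closure in counts, from 0 (fully open) to 255 (shut). In form: [[[tx, ty, tz, spin, gripper], ...]]. A call has 1 to 8 rows; each row shifts and turns the pose as measured when the row begins, along the tool's axes as they then stand; what a row does not reach is not made up. A row lasts 1/12 s, in which the tool goes at most 41.7 mm and 7.16 degrees, less where a joint would pass 70% of its speed; a pose out of reach is approached as far as the arm can. A call is refused whole if a number of a shift passes 1 or a number of a turn 1, either way. A call with a gripper value outside its range is refused whole. The fingers move at their own pace and stop on an object; the grip force is fixed at half the most. Time passes only in rows, so rows that do not move let the fingers close. It gives the time, the measured TCP pose, the force and the opening at its end, in the units of the state.
- ctrl.observe(): the state, without advancing time (a new reading comes with each control period).
- viewer.get_image(name): name is "scene" or "top" or "wrist"; returns a dict with "color" (420x560x3 uint8, blue, green, red), "mtx" (3x3 intrinsics, pixels), "xyz" and "orientation" of the camera in the world. Camera axes: x right, y down, z forward; pixel columns grow to the right and rows downward; lengths in m; the calibration is good to about 2 mm. A picture is of the moment at which its call begins. There is no depth.
- ctrl.finish_job(): hands the job in, once; it reports no verdict.
Trained networks look in the newest picture that a camera, given by its name, has taken for a name from the list of things; names that differ only in an ending like _2 or _b are one class to them, and where a whole thing is asked for, a point or a joint stands for the part that bears it (a point fixed in the world has none). Each returns a list of dicts, best first, with "conf" (0 to 1); they miss things now and then, are a little off and sometimes report something else, mostly with a low value. They report only what shows in the picture. A call takes as long as a camera call.
- spotter.outline_of(target, camera): "region" (420x560 bool, what is visible of it) and "pixel" ([column, row] in pixels, amid what is visible of it).
The state is a dict: "clock": time; "q": joint angles; "qd": joint speeds; "effort": joint torques, N m; "tcp_pos": TCP position; "tcp_rot": TCP orientation; "wrist_force": force on the tool from outside, world axes, zero at the start; "wrist_torque": the same for the moment, N m; "finger_gap": opening from 0.0 (shut) to 1.0 (fully open).
Only numpy, scipy, OpenCV 4.12 (cv2) and the standard library are available. Lean on these libraries where they do the work, as an engineer would, in place of code of your own. Each camera call takes 0.05 s, during which the arm holds its last target.

## Working session

There is one attempt and no reset: what is moved stays moved. The work goes in short steps, Python scripts to look and compute and a tool call to move; the robot and the scene stay as the last step left them, time stands still between calls to the robot, and variables do not carry over. Pictures are saved under pics/ and viewed, and the job is handed in when it is done.

Besides the shell and the picture viewer there is one more tool, called after "Emit:" as name(argument=value, ...), one argument or row to a line, values as JSON. arm_command: Moves the arm, as the interface text tells. Its arguments: {"type":"object","properties":{"deltas":{"type":"array"}},"required":["deltas"]}

```bash
ls -la; mkdir -p pics
cat > h.py <<'E'
import numpy as np, cv2
from workcell import ctrl, viewer, spotter
from scipy.spatial.transform import Rotation as R
def rot(q): return R.from_quat([q[1],q[2],q[3],q[0]])
def ray(im,px):
    d=np.linalg.inv(im["mtx"])@np.array([px[0],px[1],1.]); return rot(im["orientation"]).apply(d)
def onplane(im,px,z):
    d=ray(im,px); o=np.array(im["xyz"]); return o+d*(z-o[2])/d[2]
def proj(im,P):
    c=rot(im["orientation"]).inv().apply(np.atleast_2d(P)-np.array(im["xyz"])); u=c@np.array(im["mtx"]).T; return u[:,:2]/u[:,2:]
def st():
    s=ctrl.observe(); print({k:np.round(v,4).tolist() for k,v in s.items()}); print("toolaxes\n",rot(s["tcp_rot"]).as_matrix().round(3)); return s
E
python3 - <<'E'
from h import *
st()
for n in ["scene","top","wrist"]:
    im=viewer.get_image(n); cv2.imwrite(f"pics/{n}0.png",im["color"]); print(n,np.round(im["xyz"],3),np.round(rot(im["orientation"]).as_matrix(),3).tolist(),im["mtx"][0][0])
E
```

```text
total 12
drwxr-xr-x  3 agent agent 4096 Dec  6 19:26 .
drwxr-xr-x 23 root  root  4096 Dec  6 19:26 ..
drwxr-xr-x  2 agent agent 4096 Dec  6 19:26 pics
{'clock': 0.0, 'q': [1.073, 0.0534, 1.6143, -0.0, 1.476, -0.119], 'qd': [-0.0006, 0.0003, -0.0002, 0.0004, 0.0014, 0.0009], 'effort': [0.0022, -39.3676, -37.0183, 0.0, 0.0069, -0.0], 'tcp_pos': [0.2308, 0.5802, 0.244], 'tcp_rot': [-0.0003, 0.1883, 0.9821, -0.001], 'wrist_force': [0.7592, -0.5408, 0.1694], 'wrist_torque': [0.0005, 0.0258, 0.0479], 'finger_gap': 1.0033}
toolaxes
 [[-0.929  0.37  -0.001]
 [ 0.37   0.929 -0.002]
 [ 0.    -0.002 -1.   ]]
scene [ 1.489 -0.151  0.81 ] [[0.202, 0.597, -0.776], [0.979, -0.115, 0.166], [0.01, -0.794, -0.608]] 418.19994516431035
top [0.39  0.082 1.32 ] [[0.016, -0.988, 0.156], [-1.0, -0.017, -0.007], [0.01, -0.155, -0.988]] 397.639976180832
wrist [0.164 0.607 0.372] [[0.37, 0.89, 0.265], [0.929, -0.354, -0.107], [-0.001, 0.286, -0.958]] 352.1469105969613
```

View pics/scene0.png

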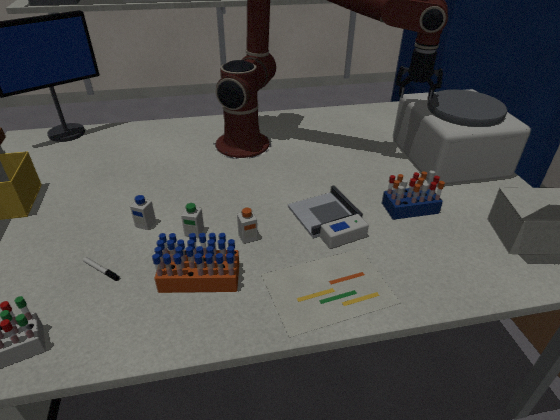

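View pics/top0.png

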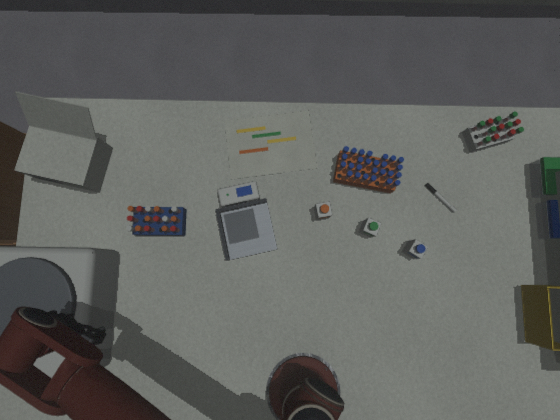

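View pics/wrist0.png

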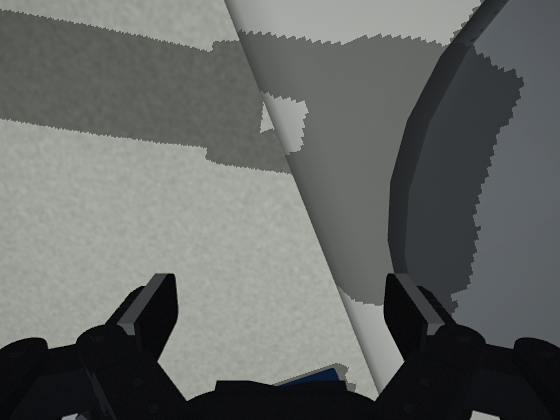

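Run:
```python
from h import *
tgt={"blue_bottle":.0,"orange_bottle":0,"green_bottle":0,"station":0,"far_fence":0.037,"left_fence":0.037,"blue_rack":0,"orange_rack":0,"blue_bottle_top":.101}
for cam in ["top","scene"]:
    im=viewer.get_image(cam)
    for t,z in tgt.items():
        for o in spotter.outline_of(t,cam)[:1]:
            r=o["region"].astype(np.uint8); c,_=cv2.findContours(r,0,2); c=max(c,key=cv2.contourArea)
            zz=.1 if "bottle" in t else z
            rect=cv2.minAreaRect(c); 
            print(cam,t,round(o["conf"],2),np.round(o["pixel"]),"area",r.sum(),onplane(im,o["pixel"],.09 if "bottle" in t else z).round(3),"rect",np.round([onplane(im,p,.012 if t=='station' else z)[:2] for p in cv2.boxPoints(rect)],3).tolist())
```

```text
top blue_bottle 0.82 [415. 249.] area 329 [ 0.443 -0.337  0.09 ] rect [[0.438, -0.32], [0.49, -0.348], [0.461, -0.408], [0.409, -0.38]]
top orange_bottle 0.81 [323. 211.] area 253 [ 0.559 -0.052  0.09 ] rect [[0.594, -0.029], [0.604, -0.085], [0.55, -0.094], [0.54, -0.038]]
top station 0.91 [247. 223.] area 3543 [0.527 0.19  0.   ] rect [[0.634, 0.319], [0.676, 0.146], [0.437, 0.089], [0.398, 0.258]]
top far_fence 0.68 [239. 205.] area 292 [0.579 0.215 0.037] rect [[0.568, 0.295], [0.609, 0.13], [0.588, 0.125], [0.548, 0.29]]
top left_fence 0.59 [224. 236.] area 258 [0.477 0.262 0.037] rect [[0.555, 0.292], [0.558, 0.272], [0.404, 0.241], [0.4, 0.26]]
top blue_rack 0.72 [158. 219.] area 1601 [0.536 0.486 0.   ] rect [[0.576, 0.593], [0.579, 0.4], [0.483, 0.395], [0.479, 0.586]]
top orange_rack 0.94 [367. 171.] area 2342 [ 0.711 -0.213  0.   ] rect [[0.67, -0.093], [0.802, -0.117], [0.765, -0.34], [0.633, -0.312]]
top blue_bottle_top 0.86 [413. 250.] area 377 [ 0.441 -0.33   0.09 ] rect [[0.434, -0.287], [0.485, -0.313], [0.455, -0.375], [0.405, -0.348]]
scene blue_bottle 0.85 [139. 2
[... 232 characters left out ...]
3], [0.589, -0.086]]
scene green_bottle 0.79 [194. 220.] area 572 [ 0.569 -0.202  0.09 ] rect [[0.366, -0.253], [0.36, -0.188], [0.536, -0.179], [0.54, -0.239]]
scene station 0.55 [331. 218.] area 2895 [ 0.527  0.207 -0.   ] rect [[0.452, 0.082], [0.286, 0.269], [0.615, 0.312], [0.726, 0.149]]
scene left_fence 0.61 [343. 199.] area 281 [0.487 0.257 0.037] rect [[0.431, 0.222], [0.401, 0.252], [0.552, 0.288], [0.576, 0.26]]
scene blue_rack 0.65 [411. 198.] area 2238 [0.474 0.502 0.   ] rect [[0.325, 0.449], [0.327, 0.691], [0.572, 0.574], [0.565, 0.367]]
scene orange_rack 0.84 [196. 264.] area 4699 [ 0.648 -0.211  0.   ] rect [[0.493, -0.334], [0.534, -0.081], [0.77, -0.107], [0.734, -0.321]]
```

Run:
```python
from h import *
im=viewer.get_image("top")["color"]
a=cv2.resize(im[170:270,200:300],(400,400),interpolation=cv2.INTER_CUBIC)
b=cv2.resize(im[190:290,350:450],(400,400),interpolation=cv2.INTER_CUBIC)
cv2.imwrite("pics/zoom_top.png",np.hstack([a,b]))
im=viewer.get_image("scene")["color"]
a=cv2.resize(im[180:255,280:380],(400,300),interpolation=cv2.INTER_CUBIC)
b=cv2.resize(im[180:255,120:220],(400,300),interpolation=cv2.INTER_CUBIC)
cv2.imwrite("pics/zoom_sc.png",np.hstack([a,b]))
```

```text
(no output)
```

View pics/zoom_top.png

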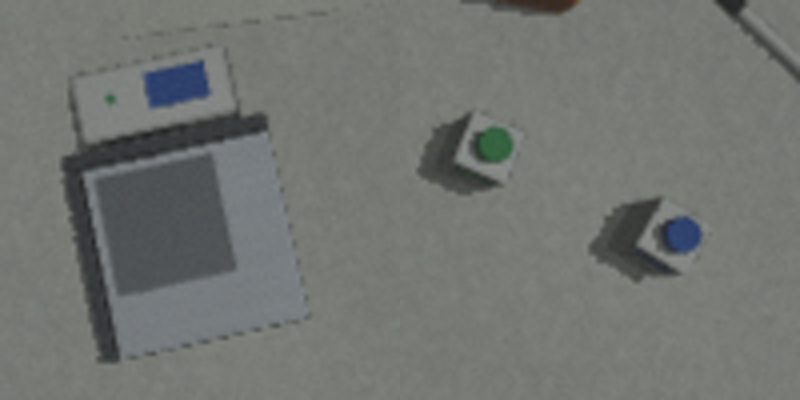

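View pics/zoom_sc.png

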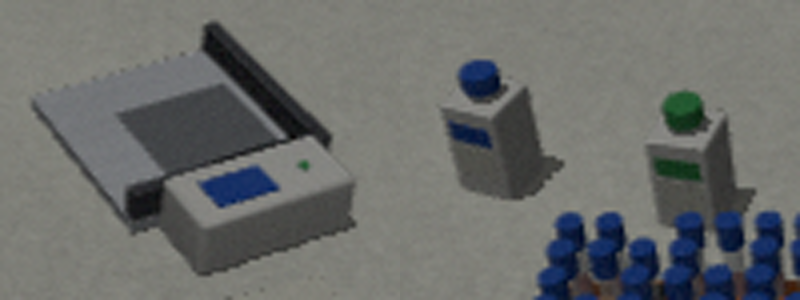

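Emit:
arm_command(
  deltas=[
    [[0,0,-1,1,0],[0,0,-1,1,0],[0,0,-1,1,0],[0,0,-1,1,0]],
  ],
)

```text
clock: 1.58
tcp_pos: [0.2294, 0.5774, 0.3571]
tcp_rot: [-0.001, 0.363, 0.932, -0.011]
wrist_force: [-0.2, 0.7, 0.5]
finger_gap: 1.002
```

```bash
python3 -c "
from h import *
st()"
```

```text
{'clock': 1.5833, 'q': [1.0729, 0.0152, 1.4676, 0.0, 1.68, 0.2446], 'qd': [-0.0014, -0.0563, -0.5313, -0.0001, 0.6127, 1.0892], 'effort': [0.1042, -38.424, -35.8935, -0.002, -0.3377, -0.9091], 'tcp_pos': [0.2294, 0.5774, 0.3571], 'tcp_rot': [-0.0014, 0.3627, 0.9318, -0.0105], 'wrist_force': [-0.1895, 0.7445, 0.5373], 'wrist_torque': [0.0514, -0.0008, -0.0122], 'finger_gap': 1.0022}
toolaxes
 [[-0.737  0.676 -0.01 ]
 [ 0.676  0.737 -0.019]
 [-0.005 -0.021 -1.   ]]
```

Emit:
arm_command(
  deltas=[
    [[-1,-0.54,0,0,0],[-1,-0.54,0,0,0],[-1,-0.54,0,0,0],[-1,-0.54,0,0,0],[-1,-0.54,0,0,0],[-1,-0.54,0,0,0],[-1,-0.54,0,0,0],[-1,-0.54,0,0,0]],
  ],
)

```text
clock: 2.25
tcp_pos: [0.3205, 0.3171, 0.3704]
tcp_rot: [0.001, 0.359, 0.933, -0.0]
wrist_force: [0.4, 0.1, 0.9]
finger_gap: 0.998
```

```bash
python3 -c "
from h import *
st()"
```

```text
{'clock': 2.25, 'q': [0.6159, -0.4166, 1.8188, -0.0019, 1.7393, -0.2209], 'qd': [-0.8973, -0.5125, 0.3689, -0.0045, 0.1273, -0.8923], 'effort': [5.6139, -18.2961, -38.5995, 0.1185, 0.028, 0.7717], 'tcp_pos': [0.3205, 0.3171, 0.3704], 'tcp_rot': [0.0008, 0.359, 0.9333, -0.0005], 'wrist_force': [0.391, 0.1366, 0.8806], 'wrist_torque': [0.0243, -0.0468, 0.0224], 'finger_gap': 0.9984}
toolaxes
 [[-0.742  0.67   0.001]
 [ 0.67   0.742 -0.001]
 [-0.002 -0.    -1.   ]]
```

Emit:
arm_command(
  deltas=[
    [[-1,-0.54,0,0,0],[-1,-0.54,0,0,0],[-1,-0.54,0,0,0],[-1,-0.54,0,0,0],[-1,-0.54,0,0,0],[-1,-0.54,0,0,0],[-1,-0.54,0,0,0],[-1,-0.54,0,0,0]],
  ],
)

```text
clock: 2.92
tcp_pos: [0.4128, 0.0473, 0.3733]
tcp_rot: [0.005, 0.358, 0.934, 0.002]
wrist_force: [1.4, 0.1, 0.7]
finger_gap: 1.001
```

```bash
python3 -c "
from h import *
st()"
```

```text
{'clock': 2.9167, 'q': [-0.0662, -0.5165, 1.8831, 0.0011, 1.7649, -0.9054], 'qd': [-0.9955, 0.1975, -0.1368, 0.0155, -0.078, -0.9836], 'effort': [4.8136, -18.4464, -37.5893, -0.0953, 0.2148, 0.7995], 'tcp_pos': [0.4128, 0.0473, 0.3733], 'tcp_rot': [0.0047, 0.3576, 0.9339, 0.002], 'wrist_force': [1.3915, 0.1409, 0.6771], 'wrist_torque': [0.081, -0.0521, 0.0286], 'finger_gap': 1.0015}
toolaxes
 [[-0.744  0.668  0.01 ]
 [ 0.668  0.744  0.   ]
 [-0.007  0.007 -1.   ]]
```

```bash
cat > kin.py <<'E'
import numpy as np
from scipy.spatial.transform import Rotation as R
from scipy.optimize import least_squares
D=[([1.073,.0534,1.6143,0,1.476,-.119],[.2308,.5802,.2440]),([1.0729,.0152,1.4676,0,1.68,.2446],[.2294,.5774,.3571]),
([.6159,-.4166,1.8188,-.0019,1.7393,-.2209],[.3205,.3171,.3704]),([-.0662,-.5165,1.8831,.0011,1.7649,-.9054],[.4128,.0473,.3733])]
def fk(q,p):
    a1,h,L2,e,L3,d,L6,e5=p
    A=R.from_euler('z',q[0]); t=A.apply([a1,d,h])
    A=A*R.from_euler('y',q[1]); t=t+A.apply([0,0,L2])
    A=A*R.from_euler('y',q[2]); t=t+A.apply([e,0,0])
    A=A*R.from_euler('z',q[3]); t=t+A.apply([0,0,L3])
    A=A*R.from_euler('y',q[4]); t=t+A.apply([e5,0,L6])
    return t,A*R.from_euler('z',q[5]+np.pi/2)
if __name__=="__main__":
    f=lambda p:np.concatenate([(fk(q,p)[0]-x) for q,x in D]+[1e-3*(p-np.array([0,.35,.4,0,.35,.07,.25,0]))])
    s=least_squares(f,[0,.35,.4,0,.35,.07,.25,0.]); print(s.x.round(4),s.fun[:12].round(4))
E
python3 kin.py; sed -n 1,2p h.py >/dev/null
python3 - <<'E'
from kin import *
E
```

```text
[-0.0055  0.2459  0.4271  0.0969  0.6101  0.0742  0.273  -0.0054] [ 0. -0.  0. -0.  0. -0. -0.  0.  0.  0.  0. -0.]
```

Emit:
arm_command(
  deltas=[
    [[0,0,-1,-1,0],[0,0,-1,-1,0],[0,0,-1,-1,0],[0,0,-1,-1,0],[0,0,-1,-1,0],[0,0,-1,-1,0],[0,0,-1,-1,0],[0,0,-1,-1,0]],
  ],
)

```text
clock: 3.58
tcp_pos: [0.4111, 0.0387, 0.613]
tcp_rot: [-0.003, 0.009, 1.0, -0.0]
wrist_force: [-0.1, 1.2, 0.2]
finger_gap: 0.999
```

```bash
python3 -c "
from h import *
st()"
```

```text
{'clock': 3.5833, 'q': [-0.0861, -0.3814, 1.3889, -0.0012, 2.1407, -1.6394], 'qd': [-0.0018, 0.3296, -0.9026, 0.0004, 0.5646, -1.0902], 'effort': [0.0685, -20.8234, -32.397, -0.0051, -0.3701, 0.9069], 'tcp_pos': [0.4111, 0.0387, 0.613], 'tcp_rot': [-0.0033, 0.0091, 1.0, -0.0003], 'wrist_force': [-0.1006, 1.1776, 0.1728], 'wrist_torque': [-0.0133, 0.0176, 0.0196], 'finger_gap': 0.9992}
toolaxes
 [[-1.     0.018 -0.007]
 [ 0.018  1.    -0.   ]
 [ 0.007 -0.001 -1.   ]]
```

Emit:
arm_command(
  deltas=[
    [[0,0,-1,-1,0],[0,0,-1,-1,0],[0,0,-1,-1,0],[0,0,-1,-1,0],[0,0,-1,-1,0],[0,0,-1,-1,0],[0,0,-1,-1,0],[0,0,-1,-1,0]],
  ],
)

```text
clock: 4.25
tcp_pos: [0.4077, 0.0393, 0.8668]
tcp_rot: [-0.0, -0.351, 0.937, -0.0]
wrist_force: [0.2, 0.6, 1.3]
finger_gap: 1.0
```

```bash
python3 -c "
from h import *
st()"
```

```text
{'clock': 4.25, 'q': [-0.0855, 0.0001, 0.5549, -0.0018, 2.5863, -2.3742], 'qd': [0.0004, 0.9066, -1.7913, -0.0035, 0.8642, -1.0931], 'effort': [0.1894, -29.6731, -18.9925, 0.0019, -0.6236, 0.9087], 'tcp_pos': [0.4077, 0.0393, 0.8668], 'tcp_rot': [-0.0001, -0.3506, 0.9365, -0.0005], 'wrist_force': [0.2029, 0.5566, 1.2703], 'wrist_torque': [-0.0319, -0.0156, 0.0574], 'finger_gap': 1.0005}
toolaxes
 [[-0.754 -0.657  0.   ]
 [-0.657  0.754 -0.001]
 [ 0.001 -0.001 -1.   ]]
```

Emit:
arm_command(
  deltas=[
    [[0,0,-1,-1,0],[0,0,-1,-1,0],[0,0,-1,-1,0],[0,0,-1,-1,0]],
  ],
)

```text
clock: 4.58
tcp_pos: [0.4006, 0.0389, 0.9138]
tcp_rot: [0.038, -0.515, 0.856, -0.028]
wrist_force: [0.6, -0.1, -0.3]
finger_gap: 1.003
```

```bash
python3 -c "
from h import *
st()"
```

```text
{'clock': 4.5833, 'q': [-0.0884, 0.0705, 0.3586, -0.0006, 2.6189, -2.743], 'qd': [-0.0122, 0.0641, -0.3505, 0.0068, 0.0008, -1.0969], 'effort': [0.0847, -24.9917, -20.8536, -0.0062, -0.2813, 0.9118], 'tcp_pos': [0.4006, 0.0389, 0.9138], 'tcp_rot': [0.0377, -0.515, 0.8559, -0.0277], 'wrist_force': [0.5799, -0.1337, -0.3248], 'wrist_torque': [0.0005, 0.0523, 0.0092], 'finger_gap': 1.0031}
toolaxes
 [[-0.467 -0.879  0.093]
 [-0.884  0.468 -0.009]
 [-0.036 -0.086 -0.996]]
```

```bash
cat > kin2.py <<'E'
from kin import *
D2=D+[([-.0861,-.3814,1.3889,-.0012,2.1407,-1.6394],[.4111,.0387,.6130]),([-.0855,.0001,.5549,-.0018,2.5863,-2.3742],[.4077,.0393,.8668]),([-.0884,.0705,.3586,-.0006,2.6189,-2.743],[.4006,.0389,.9138])]
def fit(D):
    p0=np.array([0,.35,.4,0,.35,.07,.25,0])
    f=lambda p:np.concatenate([(fk(q,p)[0]-x) for q,x in D]+[1e-3*(p-p0)])
    return least_squares(f,p0)
s=fit(D2); P=s.x
LO=np.array([-3.01,-1.01,.06,-1.02,.09,-3.14]);HI=np.array([3.01,2.22,2.58,4.17,2.62,3.14])
def ik(q0,t,A,w=.3,reg=1e-4):
    def f(q):
        x,B=fk(q,P); return np.concatenate([x-t,w*(B*A.inv()).as_rotvec(),reg*(q-q0)])
    return least_squares(f,np.clip(q0,LO+1e-4,HI-1e-4),bounds=(LO,HI)).x
def step(q,row,w=.3):
    t,A=fk(q,P); t2=t+A.apply(np.array(row[:3])*.03); A2=A*R.from_euler('z',np.deg2rad(5*row[3]))
    return ik(q,t2,A2,w)
def tilt(q):
    z=fk(q,P)[1].as_matrix()[:,2]; return np.degrees(np.arccos(-z[2])),z
if __name__=="__main__":
    print(P.round(4),abs(s.fun[:21]).max())
    for w in [.1,.2,.3,.5,1]:
        q=np.array(D2[5][0])
        for i in range(4): q=step(q,[0,0,-1,-1],w)
        print(w,q.round(3),fk(q,P)[0].round(4),round(tilt(q)[0],2))
E
python3 kin2.py
```

```text
[-0.0007  0.2378  0.4264  0.0957  0.6099  0.0742  0.2654 -0.0007] 6.20771470747905e-05
0.1 [-0.102  0.177  0.06   0.04   2.612 -2.701] [0.3941 0.0398 0.974 ] 16.79
0.2 [-0.091  0.147  0.146  0.01   2.62  -2.718] [0.3956 0.0397 0.9576] 13.1
0.3 [-0.089  0.112  0.237  0.004  2.62  -2.722] [0.3968 0.0395 0.9406] 9.88
0.5 [-0.088  0.073  0.348 -0.     2.62  -2.724] [0.3993 0.0392 0.9166] 5.76
1 [-8.700e-02  4.300e-02  4.430e-01 -2.000e-03  2.620e+00 -2.725e+00] [0.4023 0.0391 0.8931] 2.02
```

```bash
cat > sim1.py <<'E'
from kin2 import *
q0=np.array([-.0884,.0705,.3586,-.0006,2.6189,-2.743])
def run(q,rows,n,lab):
    for i in range(n):
        q=step(q,rows,.5)
        if i%8==7: 
            a,z=tilt(q); print(lab,i+1,q.round(2),fk(q,P)[0].round(2),"tilt",round(a,1),z.round(2))
    return q
run(q0,[0,0,-1,0],40,"up")
run(q0,[0,0,0,-1],56,"spin-")
run(q0,[0,0,.8,-1],24,"downspin-")
E
python3 sim1.py
```

```text
up 8 [-0.1   0.07  0.15  0.01  2.62 -2.74] [0.34 0.04 0.98] tilt 17.1 [ 0.29 -0.02 -0.96]
up 16 [-0.15 -0.01  0.06  0.07  2.62 -2.74] [0.25 0.05 1.03] tilt 27.3 [ 0.46 -0.04 -0.89]
up 24 [ 0.02 -0.15  0.06 -0.12  2.62 -2.76] [0.13 0.06 1.06] tilt 35.0 [ 0.57 -0.05 -0.82]
up 32 [ 0.08 -0.29  0.06 -0.19  2.62 -2.78] [0.01 0.05 1.07] tilt 42.7 [ 0.68 -0.04 -0.73]
up 40 [ 0.07 -0.43  0.06 -0.17  2.62 -2.79] [-0.11  0.04  1.06] tilt 50.9 [ 0.78 -0.03 -0.63]
spin- 8 [-0.03  0.09  0.33  0.18  2.62 -3.14] [0.4  0.09 0.92] tilt 7.5 [ 0.1   0.09 -0.99]
spin- 16 [ 0.05  0.26  0.06  0.67  2.62 -3.14] [0.41 0.18 0.95] tilt 19.0 [ 0.08  0.31 -0.95]
spin- 24 [ 0.02  0.23  0.06  1.26  2.62 -3.14] [0.33 0.21 0.98] tilt 29.1 [-0.11  0.47 -0.87]
spin- 32 [-0.05  0.2   0.06  1.88  2.62 -3.14] [0.24 0.19 1.01] tilt 36.9 [-0.34  0.49 -0.8 ]
spin- 40 [-0.12  0.17  0.06  2.51  2.62 -3.14] [0.16 0.13 1.03] tilt 41.0 [-0.55  0.37 -0.75]
spin- 48 [-0.17  0.16  0.06  3.11  2.62 -3.14] [0.12 0.06 1.04] tilt 42.2 [-0.66  0.13 -0.74]
spin- 56 [-0.22  0.02  0.28  3.72  2.62 -3.14] [ 0.11 -0.02  1.03] tilt 45.3 [-0.7  -0.12 -0.7 ]
downspin- 8 [ 0.08 -0.28  1.11  0.01  2.22 -3.14] [0.42 0.11 0.72] tilt 5.4 [ 0.09  0.02 -1.  ]
downspin- 16 [ 0.5  -0.36  1.52 -0.06  1.9  -3.14] [0.38 0.28 0.53] tilt 6.0 [ 0.1  -0.01 -0.99]
downspin- 24 [ 0.87 -0.3   1.82 -0.21  1.58 -3.14] [0.31 0.39 0.32] tilt 12.2 [ 0.19 -0.1  -0.98]
```

```bash
cat > goals.py <<'E'
from kin2 import *
rng=np.random.default_rng(0)
def Atool(til,az,s=1):
    z=R.from_euler('z',az)*R.from_euler('y',180-til,degrees=True); z=z.as_matrix()[:,2]
    y=np.cross([0,0,1],z); y/=np.linalg.norm(y); y*=s; x=np.cross(y,z)
    return R.from_matrix(np.c_[x,y,z])
def solve(t,A,n=8):
    out=[]
    for i in range(n):
        q0=rng.uniform(LO,HI); q0[0]=np.arctan2(t[1],t[0])+rng.uniform(-1,1)
        if i%2: q0[3]=rng.choice([0,1.57,3.14])
        q=ik(np.clip(q0,LO,HI),np.array(t),A,.5,1e-7); x,B=fk(q,P)
        if np.linalg.norm(x-t)<1e-3 and (B*A.inv()).magnitude()<.01 and not any(np.allclose(q,o,atol=.05) for o in out): out.append(q)
    return out
if __name__=="__main__":
  for til in [72,80]:
    for az in range(-180,180,30):
        for nm,t in [("bot",[.44,-.34,.06]),("st",[.52,.25,.08])]:
            S=solve(t,Atool(til,np.deg2rad(az)))
            print(til,az,nm,[s.round(2).tolist() for s in S])
E
time python3 goals.py
```

```text
72 -180 bot [[-0.55, 0.77, 1.35, -0.63, 2.13, 1.02]]
72 -180 st [[0.22, 0.82, 1.23, 0.29, 2.32, 1.84]]
72 -150 bot [[-0.42, 0.64, 1.57, -0.93, 1.84, 0.83]]
72 -150 st [[0.38, 0.85, 1.18, -0.19, 2.36, 1.39]]
72 -120 bot []
72 -120 st [[0.53, 0.79, 1.27, -0.61, 2.19, 1.01]]
72 -90 bot []
72 -90 st [[0.67, 0.66, 1.49, -0.91, 1.9, 0.8]]
72 -60 bot [[-0.59, -0.0, 2.43, 3.9, 0.65, 1.07]]
72 -60 st []
72 -30 bot [[-1.01, -0.08, 2.49, 2.33, 0.66, 2.1]]
72 -30 st []
72 0 bot [[-1.26, 0.11, 2.3, 1.59, 1.13, 2.34]]
72 0 st [[0.55, -0.0, 2.37, 4.08, 0.66, 0.93]]
72 30 bot [[-1.27, 0.34, 2.01, 1.19, 1.5, 2.34]]
72 30 st [[0.16, -0.11, 2.46, 2.45, 0.56, 2.06]]
72 60 bot [[-1.18, 0.55, 1.7, 0.9, 1.83, 2.26]]
72 60 st []
72 90 bot [[-1.03, 0.71, 1.44, 0.6, 2.11, 2.09]]
72 90 st [[-0.15, 0.31, 2.0, 1.24, 1.47, 2.4]]
72 120 bot [[-0.87, 0.82, 1.27, 0.22, 2.29, 1.77]]
72 120 st [[-0.07, 0.53, 1.69, 0.95, 1.81, 2.32]]
72 150 bot [[-0.71, 0.84, 1.24, -0.24, 2.3, 1.35]]
72 150 st [[0.07, 0.7, 1.42, 0.66, 2.11, 2.16]]
80 -180 bot [[-0.55, 0.84, 1.31, -0.7, 2.22, 0.99]]
80 -180 st [[0.22, 0.89, 1.19, 0.33, 
[... 301 characters left out ...]
0 st []
80 -30 bot [[-1.03, 0.06, 2.48, 2.48, 0.89, 1.93]]
80 -30 st []
80 0 bot [[-1.28, 0.22, 2.29, 1.7, 1.26, 2.21]]
80 0 st [[0.56, 0.11, 2.36, 3.91, 0.85, 1.11]]
80 30 bot [[-1.29, 0.43, 1.98, 1.27, 1.6, 2.27]]
80 30 st [[0.15, 0.01, 2.46, 2.61, 0.79, 1.9]]
80 60 bot [[-1.19, 0.62, 1.67, 0.97, 1.91, 2.25]]
80 60 st [[-0.13, 0.16, 2.29, 1.77, 1.19, 2.26]]
80 90 bot [[-1.04, 0.79, 1.41, 0.67, 2.2, 2.11]]
80 90 st [[-0.17, 0.39, 1.99, 1.33, 1.56, 2.32]]
80 120 bot [[-0.87, 0.89, 1.23, 0.25, 2.4, 1.79]]
80 120 st [[-0.08, 0.6, 1.67, 1.03, 1.89, 2.3]]
80 150 bot [[-0.71, 0.91, 1.19, -0.27, 2.41, 1.33]]
80 150 st [[0.06, 0.77, 1.39, 0.74, 2.2, 2.17]]
real	0m19.794s
user	0m20.131s
sys	0m0.116s
```

```bash
nproc
cat > beam.py <<'E'
from kin2 import *
import sys,itertools
from multiprocessing import Pool
def wristz(q):
    return fk(q,P)[0]-fk(q,P)[1].apply([0,0,P[6]])
def macro(a):
    q,row,n=a; qs=q
    for i in range(n):
        q=step(q,row,.5)
        t,_=fk(q,P)
        w=wristz(q)
        if t[2]<.22 or w[2]<.2 or np.hypot(t[0],t[1])<.22 or np.hypot(w[0],w[1])<.12: return None
    return q
s=.7
ACT=[]
for d in [(0,0,0),(1,0,0),(-1,0,0),(0,1,0),(0,-1,0),(0,0,1),(0,0,-1),(s,s,0),(s,-s,0),(-s,s,0),(-s,-s,0)]:
    for sp in (-1,0,1):
        if any(d) or sp: ACT.append([*d,sp])
for d in itertools.product((-.7,.7),repeat=3): ACT.append([*d,0]);ACT.append([*d,-1]);ACT.append([*d,1])
def zt(til,az):
    til,az=np.deg2rad([til,az]); return np.array([np.sin(til)*np.cos(az),np.sin(til)*np.sin(az),-np.cos(til)])
def cost(q,zt_):
    z=tilt(q)[1]; return np.degrees(np.arccos(np.clip(z@zt_,-1,1)))
def search(q0,ztgt,n=8,depth=8,width=40):
    beam=[(cost(q0,ztgt),q0,[])]; best=beam[0]
    with Pool() as pool:
        for d in range(depth):
            jobs=[(b[1],a,n) for b in beam for a in ACT]
            res=pool.map(macro,jobs,chunksize=8)
            cand=[]
            for k,q in enumerate(res):
                if q is None: continue
                b=beam[k//len(ACT)]; cand.append((cost(q,ztgt),q,b[2]+[ACT[k%len(ACT)]]))
            cand.sort(key=lambda c:c[0])
            beam=[]
            for c in cand:
                if all(np.abs(c[1]-o[1]).max()>.12 for o in beam): beam.append(c)
                if len(beam)>=width: break
            c=beam[0]; print(d+1,round(c[0],1),c[1].round(2),fk(c[1],P)[0].round(2),tilt(c[1])[1].round(2),c[2],flush=True)
            if c[0]<3: break
if __name__=="__main__":
    q0=np.array([-.0884,.0705,.3586,-.0006,2.6189,-2.743])
    search(q0,zt(72,102),8,8,40)
E
export OMP_NUM_THREADS=1; time timeout 570 python3 beam.py
```

```text
4
1 61.9 [-0.55  0.11  0.3   0.62  2.62 -3.14] [ 0.4  -0.07  0.93] [ 0.18  0.23 -0.96] [[1, 0, 0, -1]]
2 38.7 [-0.71  0.48  0.06  1.3   2.61 -3.14] [ 0.52 -0.18  0.87] [ 0.06  0.58 -0.81] [[0.7, -0.7, 0, -1], [1, 0, 0, -1]]
3 16.2 [-0.75  0.66  0.06  1.85  2.62 -3.14] [ 0.54 -0.23  0.82] [-0.17  0.81 -0.56] [[0.7, -0.7, 0, -1], [1, 0, 0, -1], [1, 0, 0, -1]]
4 1.1 [-0.87  0.68  0.06  2.28  2.5  -3.14] [ 0.49 -0.28  0.87] [-0.19  0.93 -0.33] [[0.7, -0.7, 0.7, -1], [1, 0, 0, -1], [0.7, 0.7, -0.7, -1], [0.7, -0.7, -0.7, -1]]
real	5m2.887s
user	19m41.654s
sys	0m0.512s
```

Emit:
arm_command(
  deltas=[
    [[0.7,-0.7,0.7,-1,0],[0.7,-0.7,0.7,-1,0],[0.7,-0.7,0.7,-1,0],[0.7,-0.7,0.7,-1,0],[0.7,-0.7,0.7,-1,0],[0.7,-0.7,0.7,-1,0],[0.7,-0.7,0.7,-1,0],[0.7,-0.7,0.7,-1,0]],
  ],
)

```text
clock: 5.25
tcp_pos: [0.5763, 0.0048, 0.8244]
tcp_rot: [0.094, -0.699, 0.709, 0.009]
wrist_force: [-0.3, -1.1, 0.5]
finger_gap: 1.001
```

```bash
cat > cmp.py <<'E'
from h import *
from kin2 import *
s=st(); q=np.array(s["q"]); print("tilt",tilt(q)[0],"az",np.degrees(np.arctan2(*tilt(q)[1][1::-1])), "fk err",(fk(q,P)[0]-s["tcp_pos"]).round(4),(fk(q,P)[1]*rot(s["tcp_rot"]).inv()).magnitude())
E
python3 cmp.py
python3 - <<'E'
from kin2 import *
q=np.array([-.0884,.0705,.3586,-.0006,2.6189,-2.743])
for i in range(8): q=step(q,[.7,-.7,.7,-1],.5)
print(q.round(3),fk(q,P)[0])
E
```

```text
{'clock': 5.25, 'q': [-0.198, 0.2362, 0.4024, 0.2461, 2.3964, -3.1347], 'qd': [0.1039, 1.111, -1.2294, 0.5419, 0.1914, -0.0018], 'effort': [-0.0688, -42.6715, -22.4996, -0.1594, -0.5445, 0.0], 'tcp_pos': [0.5763, 0.0048, 0.8244], 'tcp_rot': [0.094, -0.6988, 0.7091, 0.0091], 'wrist_force': [-0.3083, -1.0679, 0.5292], 'wrist_torque': [-0.086, 0.074, 0.0689], 'finger_gap': 1.0011}
toolaxes
 [[-0.006 -0.993  0.121]
 [-0.989  0.023  0.144]
 [-0.146 -0.119 -0.982]]
tilt 10.841817512390454 az 50.1012968345892 fk err [-0.      0.0001  0.    ] 3.4655443397086826e-16
[-0.262  0.192  0.52   0.258  2.37  -3.14 ] [ 0.57586584 -0.02850594  0.79453296]
```

Emit:
arm_command(
  deltas=[
    [[1,0,0,-1,0],[1,0,0,-1,0],[1,0,0,-1,0],[1,0,0,-1,0],[1,0,0,-1,0],[1,0,0,-1,0],[1,0,0,-1,0],[1,0,0,-1,0]],
  ],
)

```text
clock: 5.92
tcp_pos: [0.6064, -0.0681, 0.8213]
tcp_rot: [-0.197, 0.804, -0.539, -0.154]
wrist_force: [0.2, 0.6, -0.4]
finger_gap: 0.997
```

```bash
python3 cmp.py
cat > plan.py <<'E'
from h import *
from beam import *
import sys
if __name__=="__main__":
    q=np.array(ctrl.observe()["q"]); search(q,zt(float(sys.argv[1]),float(sys.argv[2])),int(sys.argv[3]),int(sys.argv[4]),int(sys.argv[5]))
E
export OMP_NUM_THREADS=1; time python3 plan.py 72 102 8 3 12
```

```text
{'clock': 5.9167, 'q': [-0.4234, 0.5418, 0.0558, 0.9539, 2.5936, -3.1347], 'qd': [-0.2936, 0.1378, -0.0034, 1.0583, 0.0606, 0.0], 'effort': [1.013, -48.2421, -25.1009, -0.1281, -0.5009, -0.0005], 'tcp_pos': [0.6064, -0.0681, 0.8213], 'tcp_rot': [-0.1965, 0.8042, -0.5393, -0.1542], 'wrist_force': [0.1631, 0.6328, -0.4472], 'wrist_torque': [-0.1898, -0.0187, -0.031], 'finger_gap': 0.9973}
toolaxes
 [[ 0.371 -0.928 -0.036]
 [-0.807 -0.341  0.482]
 [-0.46  -0.15  -0.875]]
tilt 28.930488242402316 az 94.27963273317278 fk err [0.     0.0005 0.0001] 3.0158256186936136e-16
1 21.3 [-0.82  0.58  0.06  1.82  2.62 -3.14] [ 0.5  -0.24  0.86] [-0.07  0.78 -0.62] [[0.7, 0.7, -0.7, -1]]
2 2.4 [-0.57  0.69  0.06  1.93  2.36 -3.14] [ 0.62 -0.1   0.85] [-0.21  0.91 -0.35] [[0.7, -0.7, -0.7, -1], [0.7, -0.7, -0.7, -1]]
real	0m34.961s
user	2m9.712s
sys	0m0.225s
```

Emit:
arm_command(
  deltas=[
    [[0.7,-0.7,-0.7,-1,0],[0.7,-0.7,-0.7,-1,0],[0.7,-0.7,-0.7,-1,0],[0.7,-0.7,-0.7,-1,0],[0.7,-0.7,-0.7,-1,0],[0.7,-0.7,-0.7,-1,0],[0.7,-0.7,-0.7,-1,0],[0.7,-0.7,-0.7,-1,0]],
  ],
)

```text
clock: 6.58
tcp_pos: [0.5987, -0.0632, 0.846]
tcp_rot: [-0.351, 0.847, -0.335, -0.219]
wrist_force: [0.5, -1.0, 0.3]
finger_gap: 0.999
```

```bash
python3 cmp.py;export OMP_NUM_THREADS=1; time python3 plan.py 72 102 8 3 12
```

```text
{'clock': 6.5833, 'q': [-0.4968, 0.5915, 0.0558, 1.5364, 2.5149, -3.1347], 'qd': [-0.0696, 0.0581, 0.0008, 0.8049, -0.1185, -0.0016], 'effort': [0.2135, -50.9776, -26.0904, 0.4728, -1.3114, -0.0004], 'tcp_pos': [0.5987, -0.0632, 0.846], 'tcp_rot': [-0.3505, 0.8467, -0.3351, -0.219], 'wrist_force': [0.4588, -0.9897, 0.3312], 'wrist_torque': [-0.2775, -0.0607, 0.0443], 'finger_gap': 0.9989}
toolaxes
 [[ 0.68  -0.721 -0.136]
 [-0.414 -0.53   0.74 ]
 [-0.606 -0.447 -0.658]]
tilt 48.8261452112284 az 100.40221123587666 fk err [-0.0001  0.0006  0.0002] 3.2957919968262575e-16
1 6.6 [-0.53  0.67  0.06  1.97  2.4  -3.14] [ 0.6  -0.07  0.87] [-0.28  0.88 -0.37] [[0.7, -0.7, -0.7, -1]]
2 0.7 [-0.75  0.72  0.06  2.14  2.45 -3.12] [ 0.57 -0.23  0.84] [-0.21  0.93 -0.3 ] [[0.7, -0.7, -0.7, -1], [0, 0, -1, 0]]
real	0m32.718s
user	2m1.916s
sys	0m0.188s
```

```bash
cat > stn.py <<'E'
from h import *
from scipy.optimize import least_squares
im=viewer.get_image("top"); c0=cv2.imread("pics/top0.png")
pts=[((91,91,.037),(216.25,209.25)),((91-6,-85,.037),(266.75,200.7)),((-85,88,.037),(227.2,259.8)),((-85,-85,.012),(277,249))]
# station frame: fences: far x 79..91? corner inner at x=79,y=79 if plate 170 & fences lie on edge
def f(p,off):
    A=R.from_euler('z',p[2])
    W=[A.apply([ (a-off)*1e-3,(b-off)*1e-3,z])+[p[0],p[1],0] for (a,b,z),_ in pts]
    return (proj(im,W)-np.array([u for _,u in pts])).ravel()
pts=[((85,85,.037),(216.25,209.25)),((79,-85,.037),(266.75,200.7)),((-85,79,.037),(227.2,259.8)),((-85,-85,.012),(277,249))]
s=least_squares(lambda p:f(p,0),[.52,.19,.2]); print(s.x.round(4),np.degrees(s.x[2]),s.fun.round(2))
A=R.from_euler('z',s.x[2])
print("corner",(A.apply([.073,.073,.0])+[s.x[0],s.x[1],0]).round(4),"bottle goal",(A.apply([.05,.05,.0])+[s.x[0],s.x[1],0]).round(4))
np.save("stn.npy",s.x)
big=cv2.resize(c0[170:270,200:300],(600,600),interpolation=cv2.INTER_CUBIC)
def dr(P3,col):
    u=(proj(im,P3)-[200,170]+.5)*6
    cv2.polylines(big,[u.astype(int)],True,col,1)
def box(x0,x1,y0,y1,z): return [A.apply([x,y,z])+[s.x[0],s.x[1],0] for x,y in [(x0,y0),(x1,y0),(x1,y1),(x0,y1)]]
dr(box(-.085,.085,-.085,.085,.012),(0,255,0)); dr(box(.073,.085,-.085,.085,.037),(0,0,255)); dr(box(-.085,.073,.073,.085,.037),(255,0,0)); dr(box(.087,.12,-.065,.065,.05),(0,255,255))
cv2.imwrite("pics/stnfit.png",big)
# bottle cap
hsv=cv2.cvtColor(c0,cv2.COLOR_BGR2HSV); m=((hsv[...,0]>100)&(hsv[...,0]<130)&(hsv[...,1]>120)).astype(np.uint8); m[:, :400]=0;m[:,440:]=0;m[:235]=0;m[262:]=0
ys,xs=np.nonzero(m); print("cap px",xs.mean(),ys.mean(),len(xs),onplane(im,(xs.mean(),ys.mean()),.098).round(4))
E
python3 stn.py
```

```text
[0.5026 0.1895 0.2253] 12.908192990136406 [-0.74 -0.38  0.35 -0.71 -0.09  0.35  0.48  0.69]
corner [0.5574 0.277  0.    ] bottle goal [0.5401 0.2494 0.    ]
cap px 420.44 248.24 50 [ 0.4469 -0.3506  0.098 ]
```

View pics/stnfit.png

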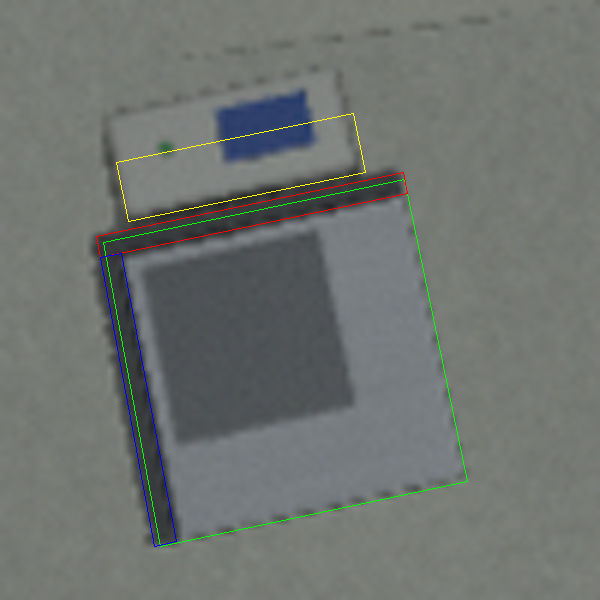

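Emit:
arm_command(
  deltas=[
    [[0.7,-0.7,-0.7,-1,0],[0.7,-0.7,-0.7,-1,0],[0.7,-0.7,-0.7,-1,0],[0.7,-0.7,-0.7,-1,0],[0.7,-0.7,-0.7,-1,0],[0.7,-0.7,-0.7,-1,0]],
  ],
)

```text
clock: 7.13
tcp_pos: [0.5742, -0.0615, 0.878]
tcp_rot: [-0.443, 0.839, -0.186, -0.254]
wrist_force: [-0.8, 0.3, -0.1]
finger_gap: 1.002
```

```bash
python3 cmp.py;export OMP_NUM_THREADS=1; time python3 plan.py 74 103 4 2 12
```

```text
{'clock': 7.1333, 'q': [-0.5214, 0.6145, 0.0557, 1.9064, 2.4575, -3.1347], 'qd': [-0.037, 0.0352, -0.0001, 0.7073, -0.116, 0.0001], 'effort': [0.099, -51.7371, -26.1339, 0.6112, -1.9613, -0.0004], 'tcp_pos': [0.5742, -0.0615, 0.878], 'tcp_rot': [-0.4432, 0.8394, -0.1857, -0.254], 'wrist_force': [-0.8058, 0.3275, -0.1422], 'wrist_torque': [-0.387, -0.0658, -0.0055], 'finger_gap': 1.0018}
toolaxes
 [[ 0.802 -0.537 -0.262]
 [-0.087 -0.538  0.838]
 [-0.591 -0.65  -0.478]]
tilt 61.43963273367248 az 107.33337403113778 fk err [-0.0002  0.0006  0.0004] 7.899375304297577e-16
1 8.2 [-0.51  0.67  0.06  1.87  2.39 -3.14] [ 0.62 -0.07  0.85] [-0.24  0.88 -0.41] [[0.7, -0.7, -0.7, 0]]
2 3.5 [-0.6   0.58  0.06  2.15  2.33 -3.14] [ 0.53 -0.07  0.95] [-0.26  0.91 -0.31] [[0.7, -0.7, -0.7, 0], [-0.7, -0.7, -0.7, -1]]
real	0m17.939s
user	1m2.757s
sys	0m0.188s
```

Emit:
arm_command(
  deltas=[
    [[0.7,-0.7,-0.7,0,0],[0.7,-0.7,-0.7,0,0],[0.7,-0.7,-0.7,0,0],[0.7,-0.7,-0.7,0,0]],
  ],
)

```text
clock: 7.47
tcp_pos: [0.6168, -0.0629, 0.8539]
tcp_rot: [-0.463, 0.817, -0.21, -0.271]
wrist_force: [-0.2, -0.3, -0.0]
finger_gap: 0.999
```

```bash
python3 cmp.py;export OMP_NUM_THREADS=1; time python3 plan.py 75 103 4 2 12
```

```text
{'clock': 7.4667, 'q': [-0.5069, 0.6677, 0.0559, 1.8705, 2.4058, -3.1347], 'qd': [0.0338, 0.178, 0.0067, -0.1012, -0.1527, 0.0003], 'effort': [-0.1784, -56.1814, -27.6945, 1.4335, -1.9188, -0.0001], 'tcp_pos': [0.6168, -0.0629, 0.8539], 'tcp_rot': [-0.4633, 0.8173, -0.2101, -0.2706], 'wrist_force': [-0.2317, -0.3095, -0.0341], 'wrist_torque': [-0.358, -0.1158, -0.0661], 'finger_gap': 0.9993}
toolaxes
 [[ 0.765 -0.594 -0.248]
 [-0.093 -0.482  0.871]
 [-0.637 -0.644 -0.424]]
tilt 64.89364028251522 az 105.87028799488948 fk err [-0.0002  0.0006  0.0004] 3.7367087251761354e-16
1 5.6 [-0.59  0.57  0.06  2.15  2.34 -3.14] [ 0.52 -0.07  0.95] [-0.27  0.9  -0.33] [[-0.7, -0.7, -0.7, -1]]
2 0.4 [-0.6   0.63  0.06  2.11  2.28 -3.14] [ 0.57 -0.09  0.93] [-0.22  0.94 -0.26] [[0.7, -0.7, -0.7, 0], [-0.7, -0.7, -0.7, -1]]
real	0m20.138s
user	1m12.973s
sys	0m0.241s
```

Emit:
arm_command(
  deltas=[
    [[0.7,-0.7,-0.7,0,0],[0.7,-0.7,-0.7,0,0],[0.7,-0.7,-0.7,0,0],[0.7,-0.7,-0.7,0,0],[-0.7,-0.7,-0.7,-1,0],[-0.7,-0.7,-0.7,-1,0],[-0.7,-0.7,-0.7,-1,0]],
  ],
)

```text
clock: 8.05
tcp_pos: [0.6046, -0.0867, 0.8856]
tcp_rot: [-0.535, 0.783, -0.162, -0.272]
wrist_force: [0.3, -2.0, 0.0]
finger_gap: 1.0
```

```bash
python3 cmp.py
```

```text
{'clock': 8.05, 'q': [-0.5589, 0.6749, 0.0588, 2.0481, 2.3186, -3.1347], 'qd': [-0.2861, -0.3029, -0.0108, 0.8714, -0.1414, 0.0], 'effort': [3.0237, -57.8425, -29.9232, 0.7835, -2.3499, -0.001], 'tcp_pos': [0.6046, -0.0867, 0.8856], 'tcp_rot': [-0.5349, 0.7832, -0.1622, -0.2723], 'wrist_force': [0.2811, -1.9918, 0.0402], 'wrist_torque': [-0.4107, -0.1275, -0.0008], 'finger_gap': 0.9998}
toolaxes
 [[ 0.799 -0.545 -0.253]
 [ 0.037 -0.375  0.926]
 [-0.6   -0.75  -0.279]]
tilt 73.7701566166404 az 105.2719207626787 fk err [-0.0002  0.0005  0.0004] 2.950458159105176e-16
```

```bash
cat > go.py <<'E'
# simulate straight move to a goal in world with current orientation; print tool-frame shift
from h import *
from kin2 import *
import sys
q=np.array(ctrl.observe()["q"])
def sim(q,goal,spin,n):
    t,A=fk(q,P)
    g=np.array(goal)
    for i in range(n):
        t,A=fk(q,P); d=A.inv().apply((g-t)/(n-i))/.03
        s=spin/n
        q2=step(q,[*d,s/5],.5); 
        if i%3==2 or i==n-1:
            w=fk(q2,P)[0]-fk(q2,P)[1].apply([0,0,P[6]]); a,z=tilt(q2)
            print(i+1,d.round(2),q2.round(2),fk(q2,P)[0].round(3),"wr",w.round(2),"tilt",round(a,1),"az",round(np.degrees(np.arctan2(z[1],z[0])),1),"vmax",round(np.abs(q2-q).max()*12,2))
        q=q2
    return q
if __name__=="__main__":
    goal=eval(sys.argv[1]); sim(q,goal,float(sys.argv[2]),int(sys.argv[3]))
E
python3 go.py "[.48,-.47,.15]" 51 27
```

```text
3 [ 0.48  0.93 -0.11] [-0.61  0.64  0.22  2.    2.43 -3.14] [ 0.606 -0.141  0.83 ] wr [ 0.68 -0.38  0.91] tilt 73.3 az 107.0 vmax 0.59
6 [ 0.6   0.9  -0.07] [-0.66  0.63  0.35  1.95  2.53 -3.14] [ 0.604 -0.194  0.77 ] wr [ 0.69 -0.44  0.85] tilt 73.5 az 108.8 vmax 0.46
9 [ 0.73  0.85 -0.03] [-0.7   0.65  0.44  1.88  2.62 -3.14] [ 0.601 -0.246  0.708] wr [ 0.69 -0.49  0.78] tilt 74.3 az 110.2 vmax 0.29
12 [ 0.85  0.83 -0.03] [-0.73  0.7   0.47  1.8   2.62 -3.14] [ 0.619 -0.284  0.651] wr [ 0.7  -0.53  0.71] tilt 76.8 az 108.1 vmax 0.33
15 [ 1.    0.83 -0.04] [-0.77  0.76  0.51  1.72  2.62 -3.14] [ 0.631 -0.325  0.585] wr [ 0.7  -0.58  0.63] tilt 79.4 az 105.8 vmax 0.34
18 [ 1.17  0.83 -0.05] [-0.81  0.84  0.54  1.63  2.62 -3.14] [ 0.636 -0.369  0.51 ] wr [ 0.7  -0.62  0.55] tilt 82.1 az 103.4 vmax 0.37
21 [ 1.41  0.86 -0.03] [-0.86  0.93  0.57  1.53  2.62 -3.14] [ 0.631 -0.415  0.422] wr [ 0.68 -0.67  0.44] tilt 85.2 az 100.8 vmax 0.4
24 [1.82 1.   0.06] [-0.92  1.03  0.6   1.42  2.62 -3.14] [ 0.609 -0.463  0.318] wr [ 0.64 -0.73  0.32] tilt 88.9 az 97.7 vmax 0.47
27 [3.56 2.09 0.93] [-1.03  1.13  0.74  1.26  2.62 -3.14] [ 0.535 -0.505  0.178] wr [ 0.55 -0.77  0.15] tilt 96.4 az 92.3 vmax 1.02
```

```bash
cat > way.py <<'E'
from go import *
import io,contextlib,itertools
def quiet(q,g,s,n):
    with contextlib.redirect_stdout(io.StringIO()): return sim(q,g,s,n)
A0=fk(q,P)[1]
t0=fk(q,P)[0]
qs=quiet(q,t0,51,11)
print("afterspin",qs.round(2),tilt(qs)[0])
for z in ([.8,.65,.5]):
  for x in [.3,.4,.5]:
    for y in [-.1,-.25,-.4]:
      qa=quiet(qs,[x,y,z],0,8); e1=np.linalg.norm(fk(qa,P)[0]-[x,y,z]); a1=tilt(qa)
      qb=quiet(qa,[.48,-.47,.15],0,14); e2=np.linalg.norm(fk(qb,P)[0]-[.48,-.47,.15]); a,zz=tilt(qb)
      if e2<.02: print(x,y,z,"e",e1.round(3),e2.round(3),qa.round(2),qb.round(2),a1[0].round(1),"fin tilt",a.round(1),np.degrees(np.arctan2(zz[1],zz[0])).round(1))
E
python3 way.py
```

```text
afterspin [-0.56  0.67  0.06  2.05  2.32 -2.25] 73.77568128555227
```

```bash
cat > chk.py <<'E'
from goals import *
for s in (1,-1):
  A=Atool(74,np.deg2rad(104),s)
  for t in [[.447,-.351,.065],[.47,-.43,.09],[.48,-.47,.15],[.5,-.4,.3],[.5,-.3,.5],[.5,-.2,.7],[.6,-.09,.886]]:
    print(s,t,[x.round(2).tolist() for x in solve(t,A,10)])
E
python3 chk.py
```

```text
1 [0.447, -0.351, 0.065] [[-0.96, 0.81, 1.3, 0.46, 2.25, 1.98]]
1 [0.47, -0.43, 0.09] [[-0.99, 0.92, 1.07, 0.47, 2.37, 2.02]]
1 [0.48, -0.47, 0.15] [[-1.01, 0.93, 0.94, 0.52, 2.48, 2.09]]
1 [0.5, -0.4, 0.3] [[-0.94, 0.68, 1.06, 0.71, 2.56, 2.3]]
1 [0.5, -0.3, 0.5] []
1 [0.5, -0.2, 0.7] []
1 [0.6, -0.09, 0.886] [[-0.57, 0.62, 0.14, 2.02, 2.32, -2.28]]
-1 [0.447, -0.351, 0.065] [[-0.96, 0.81, 1.3, 0.46, 2.25, -1.16]]
-1 [0.47, -0.43, 0.09] [[-0.99, 0.92, 1.07, 0.47, 2.37, -1.12]]
-1 [0.48, -0.47, 0.15] [[-1.01, 0.93, 0.94, 0.52, 2.48, -1.06]]
-1 [0.5, -0.4, 0.3] [[-0.94, 0.68, 1.06, 0.71, 2.56, -0.84]]
-1 [0.5, -0.3, 0.5] []
-1 [0.5, -0.2, 0.7] [[-0.78, 0.26, 0.95, 1.63, 2.61, 0.23]]
-1 [0.6, -0.09, 0.886] [[-0.57, 0.62, 0.14, 2.02, 2.32, 0.86]]
```

```bash
cat > way2.py <<'E'
from goals import *
A=Atool(74,np.deg2rad(104),1)
rng=np.random.default_rng(1)
for z in [.2,.3,.45,.6,.75,.886]:
  for x in [.4,.5,.6]:
    r=[]
    for y in [-.4,-.3,-.2,-.1,0,.1,.2]:
      S=solve([x,y,z],A,4); r.append(f"{S[0][4]:.2f}/{S[0][3]:.1f}" if S else "   -  ")
    print(z,x,r)
E
python3 way2.py
```

```text
0.2 0.4 ['2.44/0.4', '2.35/0.5', '2.27/0.6', '2.19/0.7', '2.10/0.8', '1.98/0.9', '1.84/1.1']
0.2 0.5 ['2.45/0.6', '2.35/0.6', '2.25/0.7', '2.16/0.8', '2.05/0.9', '1.94/1.0', '1.81/1.1']
0.2 0.6 ['2.47/0.8', '2.35/0.8', '2.25/0.8', '2.14/0.9', '2.04/1.0', '1.92/1.0', '1.81/1.1']
0.3 0.4 ['2.56/0.5', '2.48/0.6', '2.40/0.7', '2.32/0.8', '2.23/0.9', '2.10/1.0', '1.94/1.1']
0.3 0.5 ['2.56/0.7', '2.46/0.7', '2.36/0.8', '2.26/0.9', '2.16/1.0', '2.03/1.1', '1.89/1.1']
0.3 0.6 ['2.55/0.9', '2.44/0.9', '2.33/0.9', '2.23/1.0', '2.12/1.0', '2.00/1.1', '1.87/1.2']
0.45 0.4 ['   -  ', '   -  ', '2.58/0.9', '2.49/1.0', '2.38/1.1', '2.23/1.2', '2.05/1.2']
0.45 0.5 ['   -  ', '2.60/1.0', '2.51/1.0', '2.40/1.1', '2.28/1.1', '2.15/1.2', '1.99/1.2']
0.45 0.6 ['   -  ', '2.56/1.1', '2.45/1.1', '2.34/1.1', '2.23/1.2', '2.10/1.2', '   -  ']
0.6 0.4 ['   -  ', '   -  ', '   -  ', '2.59/1.3', '2.46/1.4', '2.30/1.4', '2.11/1.4']
0.6 0.5 ['   -  ', '   -  ', '2.60/1.3', '   -  ', '2.37/1.3', '2.22/1.4', '2.06/1.3']
0.6 0.6 ['   -  ', '2.62/1.5', '2.52/1.4', '2.42/1.4', '2.30/1.4', '2.17/1.4', '2.03/1.3']
0.75 0.4 ['   -  ', '   -  ', '   -  ', '2.61/1.7', '   -  ', '2.32/1.6', '   -  ']
0.75 0.5 ['   -  ', '   -  ', '2.60/1.8', '2.51/1.7', '2.39/1.6', '2.25/1.5', '2.10/1.5']
0.75 0.6 ['   -  ', '   -  ', '2.51/1.8', '2.43/1.7', '2.32/1.6', '2.20/1.5', '2.07/1.5']
0.886 0.4 ['   -  ', '2.59/2.5', '2.59/2.2', '2.53/2.1', '2.43/1.9', '2.30/1.8', '   -  ']
0.886 0.5 ['   -  ', '   -  ', '2.48/2.2', '   -  ', '   -  ', '   -  ', '2.10/1.6']
0.886 0.6 ['   -  ', '   -  ', '   -  ', '2.32/2.0', '2.28/1.9', '2.19/1.7', '2.08/1.6']
```

```bash
cat > rows.py <<'E'
# python3 rows.py "[[wp..],..]" stepmm spin_per_row nrows [grip]: propose up to 8 rows following waypoints from the current state
from h import *
from kin2 import *
import sys
def main():
    wps=[np.array(w) for w in eval(sys.argv[1])]; st_=float(sys.argv[2])*1e-3; sp=float(sys.argv[3]); n=int(sys.argv[4])
    s=ctrl.observe(); q=np.array(s["q"]); rows=[]
    for i in range(n):
        t,A=fk(q,P)
        while len(wps)>1 and np.linalg.norm(wps[0]-t)<.03: wps.pop(0)
        d=wps[0]-t; L=np.linalg.norm(d); d=d*min(1,st_/max(L,1e-9))
        r=np.clip(A.inv().apply(d)/.03,-1,1).round(1); rows.append([*r.tolist(),sp,0])
        q=step(q,rows[-1],.5)
    print([[float(v) for v in r] for r in rows]); a,z=tilt(q)
    w=fk(q,P)[0]-fk(q,P)[1].apply([0,0,P[6]])
    print("pred",q.round(2),fk(q,P)[0].round(3),"wrist",w.round(2),"tilt",a.round(1),"az",np.degrees(np.arctan2(z[1],z[0])).round(1))
main()
E
cat > now.py <<'E'
from h import *
from kin2 import *
s=ctrl.observe(); q=np.array(s["q"]); M=rot(s["tcp_rot"]).as_matrix(); z=M[:,2]
print("t",s["clock"],"q",q.round(3),"tcp",np.round(s["tcp_pos"],4),"tilt",np.degrees(np.arccos(-z[2])).round(2),"az",np.degrees(np.arctan2(z[1],z[0])).round(2),"y",M[:,1].round(3),"spin to y-horiz",np.degrees(np.arctan2(M[2,1],M[2,0])).round(2),"F",np.round(s["wrist_force"],1),"gap",round(s["finger_gap"],3))
E
python3 now.py; python3 rows.py "[[.52,.08,.7],[.5,.02,.3],[.48,-.42,.2]]" 33 1 8
```

```text
t 8.05 q [-0.559  0.675  0.059  2.048  2.319 -3.135] tcp [ 0.6046 -0.0867  0.8856] tilt 73.77 az 105.27 y [-0.545 -0.375 -0.75 ] spin to y-horiz -128.68 F [ 0.3 -2.   0. ] gap 1.0
[[0.2, 0.5, 0.9, 1.0, 0.0], [0.3, 0.5, 0.9, 1.0, 0.0], [0.3, 0.5, 0.9, 1.0, 0.0], [0.4, 0.4, 0.9, 1.0, 0.0], [0.4, 0.4, 0.9, 1.0, 0.0], [0.4, 0.4, 0.9, 1.0, 0.0], [0.5, 0.3, 0.9, 1.0, 0.0], [0.5, 0.3, 1.0, 1.0, 0.0]]
pred [-0.41  0.05  1.15  1.52  2.32 -3.07] [0.53  0.062 0.72 ] wrist [ 0.6  -0.18  0.79] tilt 73.7 az 106.6
```

Emit:
arm_command(
  deltas=[
    [[0.2,0.5,0.9,1,0],[0.3,0.5,0.9,1,0],[0.3,0.5,0.9,1,0],[0.4,0.4,0.9,1,0],[0.4,0.4,0.9,1,0],[0.4,0.4,0.9,1,0],[0.5,0.3,0.9,1,0],[0.5,0.3,1,1,0]],
  ],
)

```text
clock: 8.72
tcp_pos: [0.5319, 0.0606, 0.7183]
tcp_rot: [-0.397, 0.674, -0.437, -0.444]
wrist_force: [-0.2, -0.3, 1.2]
finger_gap: 1.0
```

```bash
python3 now.py; python3 rows.py "[[.5,.02,.3],[.48,-.42,.2]]" 33 1 8
```

```text
t 8.7167 q [-0.418  0.044  1.156  1.5    2.303 -3.059] tcp [0.5319 0.0606 0.7183] tilt 73.08 az 105.23 y [-0.941 -0.303 -0.148] spin to y-horiz -171.09 F [-0.2 -0.3  1.2] gap 1.0
[[1.0, 0.3, 0.2, 1.0, 0.0], [1.0, 0.2, 0.2, 1.0, 0.0], [1.0, 0.1, 0.2, 1.0, 0.0], [1.0, -0.0, 0.2, 1.0, 0.0], [1.0, -0.1, 0.3, 1.0, 0.0], [1.0, -0.2, 0.2, 1.0, 0.0], [1.0, -0.3, 0.2, 1.0, 0.0], [1.0, -0.4, 0.3, 1.0, 0.0]]
pred [-0.47  0.01  1.59  1.15  2.25 -2.9 ] [0.513 0.035 0.468] wrist [ 0.58 -0.21  0.55] tilt 73.1 az 105.2
```

Emit:
arm_command(
  deltas=[
    [[1,0.3,0.2,1,0],[1,0.2,0.2,1,0],[1,0.1,0.2,1,0],[1,0,0.2,1,0],[1,-0.1,0.3,1,0],[1,-0.2,0.2,1,0],[1,-0.3,0.2,1,0],[1,-0.4,0.3,1,0]],
  ],
)

```text
clock: 9.38
tcp_pos: [0.506, 0.0383, 0.4559]
tcp_rot: [0.212, -0.474, 0.651, 0.554]
wrist_force: [0.4, 0.2, 0.4]
finger_gap: 1.002
```

```bash
python3 now.py; python3 rows.py "[[.5,.0,.28],[.48,-.45,.2]]" 35 1 8
```

```text
t 9.3833 q [-0.469  0.     1.627  1.134  2.241 -2.891] tcp [0.506  0.0383 0.4559] tilt 72.77 az 105.13 y [-0.851 -0.063  0.521] spin to y-horiz 146.94 F [0.4 0.2 0.4] gap 1.002
[[1.0, -0.5, 0.1, 1.0, 0.0], [1.0, -0.6, 0.1, 1.0, 0.0], [0.9, -0.7, 0.1, 1.0, 0.0], [0.8, -0.8, 0.1, 1.0, 0.0], [0.8, -0.9, 0.2, 1.0, 0.0], [0.6, -0.3, -1.0, 1.0, 0.0], [0.5, -0.3, -1.0, 1.0, 0.0], [0.5, -0.4, -1.0, 1.0, 0.0]]
pred [-0.67  0.28  1.64  0.81  2.23 -2.65] [ 0.497 -0.103  0.266] wrist [ 0.56 -0.35  0.34] tilt 72.8 az 105.1
```

Emit:
arm_command(
  deltas=[
    [[1,-0.5,0.1,1,0],[1,-0.6,0.1,1,0],[0.9,-0.7,0.1,1,0],[0.8,-0.8,0.1,1,0],[0.8,-0.9,0.2,1,0],[0.6,-0.3,-1,1,0],[0.5,-0.3,-1,1,0],[0.5,-0.4,-1,1,0]],
  ],
)

```text
clock: 10.05
tcp_pos: [0.4884, -0.1017, 0.2446]
tcp_rot: [-0.009, -0.203, 0.776, 0.597]
wrist_force: [0.0, 0.0, 0.9]
finger_gap: 0.997
```

```bash
python3 now.py; python3 rows.py "[[.48,-.48,.22]]" 32 1 8
```

```text
t 10.05 q [-0.671  0.3    1.668  0.784  2.217 -2.635] tcp [ 0.4884 -0.1017  0.2446] tilt 73.28 az 105.52 y [-0.305  0.205  0.93 ] spin to y-horiz 103.82 F [0.  0.  0.9] gap 0.997
[[0.4, -0.3, -1.0, 1.0, 0.0], [0.4, -0.3, -1.0, 1.0, 0.0], [0.3, -0.3, -1.0, 1.0, 0.0], [0.3, -0.4, -1.0, 1.0, 0.0], [0.3, -0.4, -1.0, 1.0, 0.0], [0.2, -0.4, -1.0, 1.0, 0.0], [0.2, -0.4, -1.0, 1.0, 0.0], [0.2, -0.5, -0.9, 1.0, 0.0]]
pred [-0.93  0.66  1.2   0.58  2.45 -2.11] [ 0.482 -0.365  0.229] wrist [ 0.55 -0.61  0.31] tilt 73.3 az 105.5
```

Emit:
arm_command(
  deltas=[
    [[0.4,-0.3,-1,1,0],[0.4,-0.3,-1,1,0],[0.3,-0.3,-1,1,0],[0.3,-0.4,-1,1,0],[0.3,-0.4,-1,1,0],[0.2,-0.4,-1,1,0],[0.2,-0.4,-1,1,0],[0.2,-0.5,-0.9,1,0]],
  ],
)

```text
clock: 10.72
tcp_pos: [0.4777, -0.3775, 0.2182]
tcp_rot: [-0.225, 0.095, 0.795, 0.555]
wrist_force: [0.6, -0.9, 0.2]
finger_gap: 1.004
```

```bash
python3 now.py; python3 rows.py "[[.475,-.46,.15]]" 30 1 8
```

```text
t 10.7167 q [-0.942  0.689  1.186  0.563  2.452 -2.078] tcp [ 0.4777 -0.3775  0.2182] tilt 73.62 az 105.3 y [0.401 0.366 0.84 ] spin to y-horiz 61.12 F [ 0.6 -0.9  0.2] gap 1.004
[[-0.2, -0.8, -0.5, 1.0, 0.0], [-0.3, -0.8, -0.5, 1.0, 0.0], [-0.3, -0.8, -0.6, 1.0, 0.0], [-0.2, -0.4, -0.3, 1.0, 0.0], [-0.0, -0.0, 0.0, 1.0, 0.0], [-0.0, -0.0, 0.0, 1.0, 0.0], [-0.0, -0.0, 0.0, 1.0, 0.0], [-0.0, -0.0, 0.0, 1.0, 0.0]]
pred [-1.    0.9   0.98  0.49  2.48 -1.46] [ 0.475 -0.46   0.151] wrist [ 0.54 -0.71  0.23] tilt 73.6 az 105.3
```

Emit:
arm_command(
  deltas=[
    [[-0.2,-0.8,-0.5,1,0],[-0.3,-0.8,-0.5,1,0],[-0.3,-0.8,-0.6,1,0],[-0.2,-0.2,-0.2,1,0],[0,0,0,1,0],[0,0,0,1,0],[0,0,0,1,0],[0,0,0,1,0]],
  ],
)

```text
clock: 11.38
tcp_pos: [0.4736, -0.4671, 0.1386]
tcp_rot: [-0.408, 0.38, 0.704, 0.439]
wrist_force: [-0.1, 1.1, 1.1]
finger_gap: 0.998
```

```bash
python3 now.py; python3 rows.py "[[.475,-.46,.15]]" 30 1 4
```

```text
t 11.3833 q [-1.008  0.926  0.962  0.485  2.467 -1.417] tcp [ 0.4736 -0.4671  0.1386] tilt 73.65 az 104.55 y [0.894 0.325 0.308] spin to y-horiz 18.7 F [-0.1  1.1  1.1] gap 0.998
[[0.4, 0.2, 0.1, 1.0, 0.0], [-0.0, 0.0, -0.0, 1.0, 0.0], [-0.0, 0.0, -0.0, 1.0, 0.0], [-0.0, 0.0, -0.0, 1.0, 0.0]]
pred [-1.    0.9   0.98  0.49  2.47 -1.06] [ 0.474 -0.46   0.15 ] wrist [ 0.54 -0.71  0.22] tilt 73.6 az 104.5
```

Emit:
arm_command(
  deltas=[
    [[0,0,0,1,0],[0,0,0,1,0],[0,0,0,1,0],[-0.6,0,0.2,0.6,0],[-0.6,0,0.2,0,0],[0,0,0,0,0]],
  ],
)

```text
clock: 11.88
tcp_pos: [0.4733, -0.4657, 0.0916]
tcp_rot: [-0.475, 0.494, 0.63, 0.365]
wrist_force: [0.3, -0.2, -1.2]
finger_gap: 0.999
```

```bash
python3 now.py
python3 - <<'E'
from h import *
for n in ["wrist","scene","top"]:
    im=viewer.get_image(n); cv2.imwrite(f"pics/{n}1.png",im["color"])
    for o in spotter.outline_of("blue_bottle",n)[:2]: print(n,round(o["conf"],2),np.round(o["pixel"]),o["region"].sum())
E
```

```text
t 11.8833 q [-1.009  0.981  0.958  0.461  2.42  -1.114] tcp [ 0.4733 -0.4657  0.0916] tilt 73.66 az 104.37 y [ 0.969  0.246 -0.008] spin to y-horiz -0.51 F [ 0.3 -0.2 -1.2] gap 0.999
wrist 0.56 [285. 220.] 9387
scene 0.95 [140. 209.] 642
scene 0.29 [410. 198.] 2294
top 0.79 [414. 248.] 311
```

View pics/wrist1.png

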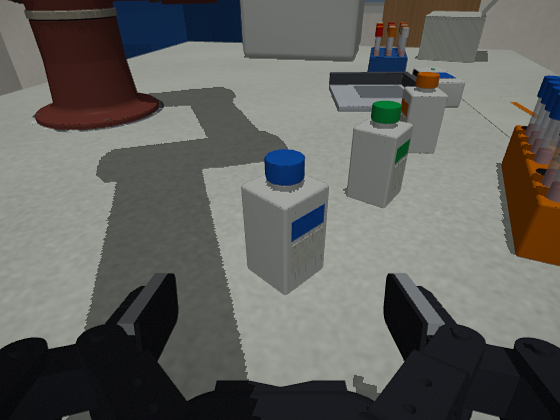

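View pics/scene1.png

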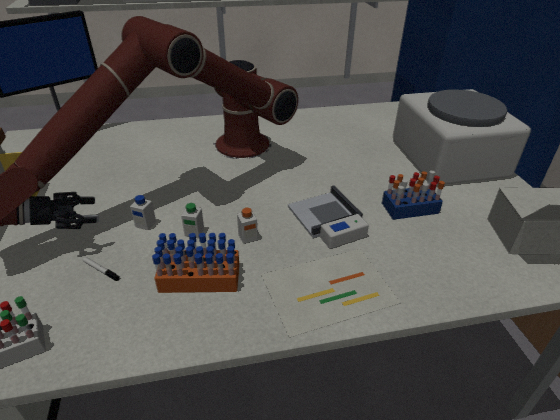

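View pics/top1.png

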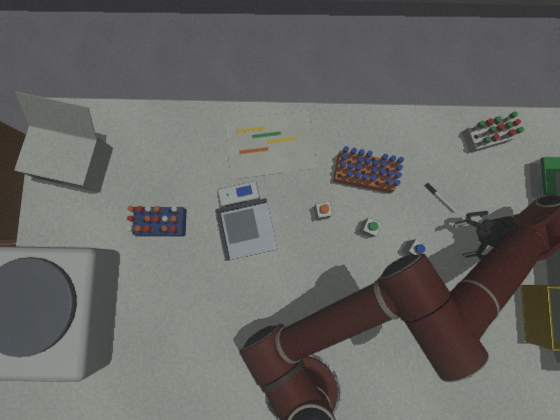

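Run:
```python
import cv2
im=cv2.imread("pics/wrist1.png"); cv2.imwrite("pics/z1.png",cv2.resize(im[140:300,225:345],(600,800),interpolation=cv2.INTER_CUBIC)[:, :])
cv2.imwrite("pics/z1.png",cv2.resize(im[145:295,230:340],(440,600),interpolation=cv2.INTER_CUBIC))
```

```text
(no output)
```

View pics/z1.png

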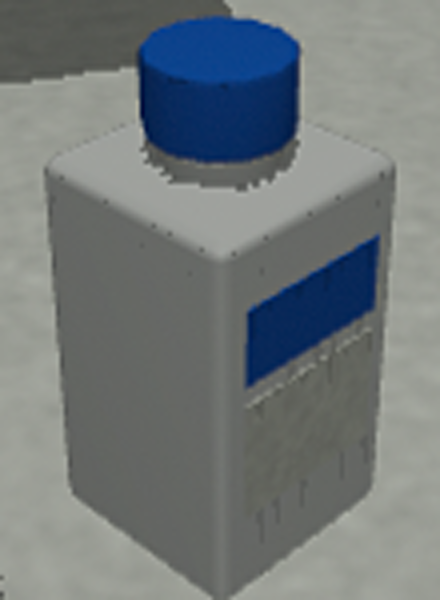

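Run:
```python
from h import *
from scipy.optimize import least_squares
im=viewer.get_image("wrist")
px=np.array([(247.5,268),(285,294),(323,266.8),(241.5,186.5),(285.5,209),(328.8,185)])
a=.023
def W(p):
    # corners: left, front, right in body frame starting index
    cs=[(-a,a),(-a,-a),(a,-a)]
    A=R.from_euler('z',p[2])
    return np.array([A.apply([x,y,z])+[p[0],p[1],0] for z in (0,.08) for x,y in cs])
for y0 in np.radians([-30,0,30,60]):
    s=least_squares(lambda p:(proj(im,W(p))-px).ravel(),[.447,-.351,y0]); print(s.x.round(4),np.degrees(s.x[2]),s.cost,s.fun.round(1))
```

```text
[ 0.4478 -0.347   1.0383] 59.49133023548325 3.5061972069066765 [-0.7 -0.6  0.5  1.5 -0.1  0.1 -1.  -1.4  0.3 -0.1  0.8 -0.5]
[ 0.4478 -0.347   1.0383] 59.49133142747534 3.50619720690406 [-0.7 -0.6  0.5  1.5 -0.1  0.1 -1.  -1.4  0.3 -0.1  0.8 -0.5]
[ 0.4478 -0.347   1.0383] 59.49133094267818 3.5061972069049046 [-0.7 -0.6  0.5  1.5 -0.1  0.1 -1.  -1.4  0.3 -0.1  0.8 -0.5]
[ 0.4478 -0.347   1.0383] 59.491332629996116 3.5061972069038765 [-0.7 -0.6  0.5  1.5 -0.1  0.1 -1.  -1.4  0.3 -0.1  0.8 -0.5]
```

```bash
python3 rows.py "[[.4513,-.3606,.046]]" 25 0 6
```

```text
[[-0.1, 0.0, 0.8, 0.0, 0.0], [-0.1, 0.0, 0.8, 0.0, 0.0], [-0.1, 0.0, 0.8, 0.0, 0.0], [-0.1, 0.1, 0.8, 0.0, 0.0], [-0.2, 0.0, 0.8, 0.0, 0.0], [0.0, 0.0, -0.0, 0.0, 0.0]]
pred [-0.96  0.85  1.27  0.44  2.24 -1.17] [ 0.45  -0.36   0.045] wrist [ 0.51 -0.61  0.12] tilt 73.2 az 104.4
```

Emit:
arm_command(
  deltas=[
    [[-0.1,0,0.8,0,0],[-0.1,0,0.8,0,0],[-0.1,0,0.8,0,0],[-0.1,0.1,0.8,0,0],[-0.2,0,0.6,0,0],[0,0,0,0,0]],
  ],
)

```text
clock: 12.73
tcp_pos: [0.4523, -0.3664, 0.0512]
tcp_rot: [-0.466, 0.496, 0.637, 0.363]
wrist_force: [-0.1, 0.6, -1.8]
finger_gap: 0.996
```

```bash
python3 now.py; python3 rows.py "[[.4513,-.3606,.046]]" 25 0 2
python3 - <<'E'
from h import *
im=viewer.get_image("wrist"); cv2.imwrite("pics/wrist2.png",im["color"])
E
```

```text
t 12.7333 q [-0.965  0.841  1.259  0.439  2.236 -1.176] tcp [ 0.4523 -0.3664  0.0512] tilt 72.41 az 104.18 y [0.97  0.245 0.001] spin to y-horiz 0.03 F [-0.1  0.6 -1.8] gap 0.996
[[-0.1, 0.0, 0.2, 0.0, 0.0], [0.0, 0.0, 0.0, 0.0, 0.0]]
pred [-0.96  0.84  1.27  0.44  2.23 -1.18] [ 0.451 -0.361  0.046] wrist [ 0.51 -0.61  0.13] tilt 72.4 az 104.2
```

View pics/wrist2.png

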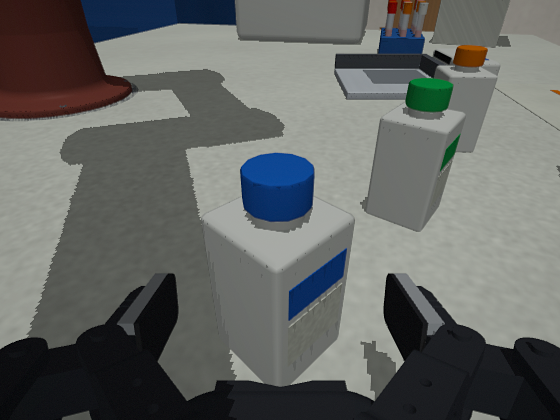

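Emit:
arm_command(
  deltas=[
    [[0,-0.5,0.2,0,0],[0,-0.5,0,0,0],[0,-0.4,0,0,0],[0,-0.4,0,0,0],[0,0,0,0,0]],
  ],
)

```text
clock: 13.2
tcp_pos: [0.3988, -0.3824, 0.0558]
tcp_rot: [-0.46, 0.497, 0.641, 0.362]
wrist_force: [-0.8, -0.5, 0.1]
finger_gap: 0.999
```

```bash
cat > look.py <<'E'
from h import *
import sys
im=viewer.get_image("wrist"); cv2.imwrite(sys.argv[1],im["color"])
E
python3 now.py; python3 look.py pics/wrist3.png
```

```text
t 13.2 q [-1.034  0.789  1.328  0.354  2.23  -1.261] tcp [ 0.3988 -0.3824  0.0558] tilt 71.66 az 104.0 y [0.97  0.244 0.007] spin to y-horiz 0.42 F [-0.8 -0.5  0.1] gap 0.999
```

View pics/wrist3.png

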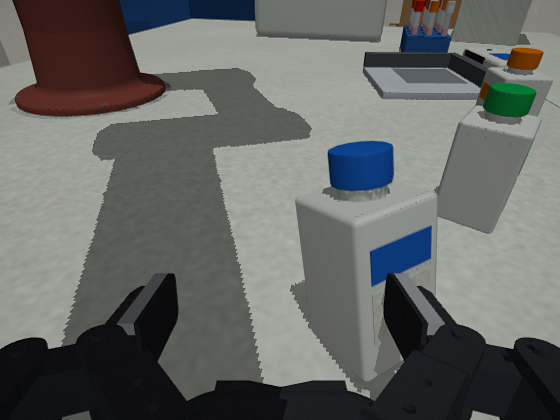

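```bash
cat > pnp.py <<'E'
from h import *
from scipy.optimize import least_squares
a=.023
def fitb(im,px,zs=None,x0=None):
    """px: dict key (corner 0=left,1=front,2=right, level 0/1)->pixel"""
    cs=[(-a,a),(-a,-a),(a,-a)]; ks=list(px); U=np.array([px[k] for k in ks])
    def W(p):
        A=R.from_euler('z',p[2]); return np.array([A.apply([*cs[c],.08*l])+[p[0],p[1],0] for c,l in ks])
    s=least_squares(lambda p:(proj(im,W(p))-U).ravel(),x0); 
    return s.x,np.degrees(s.x[2]),s.fun.reshape(-1,2).round(1).tolist()
E
python3 - <<'E'
from pnp import *
im=viewer.get_image("wrist")
print(fitb(im,{(0,1):(297,199),(1,1):(361,221),(2,1):(437,192),(0,0):(311,337),(1,0):(360,382)},x0=[.43,-.34,.7]))
z=cv2.resize(im["color"][130:400,280:450],(510,810)[:2],interpolation=cv2.INTER_CUBIC); cv2.imwrite("pics/z3.png",cv2.resize(im["color"][130:400,280:450],(375,596)))
E
```

```text
(array([ 0.42868709, -0.33998528,  1.01939943]), np.float64(58.40728499086702), [[-3.8, -1.6], [20.6, 24.3], [1.0, 7.4], [-21.8, -23.1], [-5.8, -15.0]])
```

View pics/z3.png

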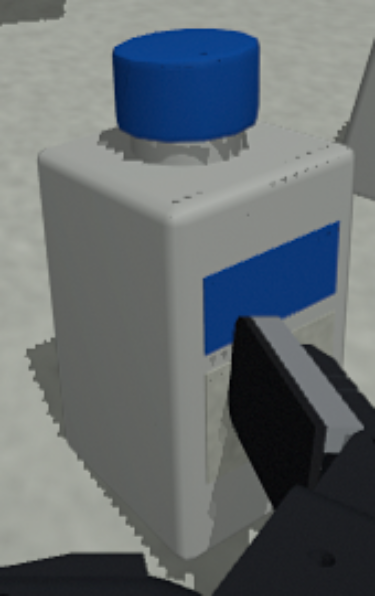

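Emit:
arm_command(
  deltas=[
    [[0,0.2,0,0,0],[0,0.2,0,0,0],[0,0.2,0,0,0],[0,0.2,0,0,0],[0,0.2,0,0,0],[0,0.2,0,0,0]],
  ],
)

```text
clock: 13.8
tcp_pos: [0.4395, -0.3723, 0.056]
tcp_rot: [-0.459, 0.496, 0.642, 0.362]
wrist_force: [-0.1, -0.0, -0.4]
finger_gap: 1.004
```

```bash
python3 now.py; python3 look.py pics/wrist4.png
```

```text
t 13.8 q [-0.983  0.819  1.278  0.417  2.231 -1.202] tcp [ 0.4395 -0.3723  0.056 ] tilt 71.58 az 104.02 y [0.969 0.245 0.009] spin to y-horiz 0.52 F [-0.1 -0.  -0.4] gap 1.004
```

View pics/wrist4.png

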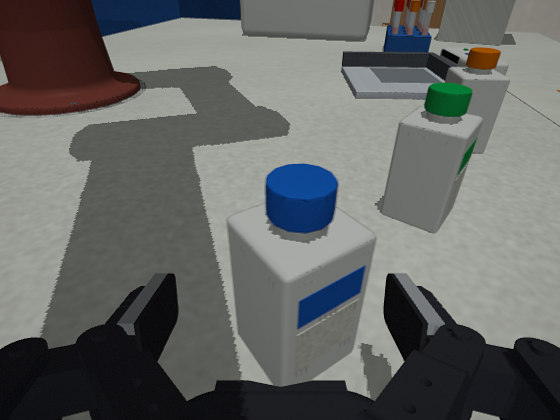

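Run:
```python
from pnp import *
im=viewer.get_image("wrist")
print(fitb(im,{(0,1):(228,218),(1,1):(288,276),(2,1):(376,236)},x0=[.45,-.34,1.]))
cv2.imwrite("pics/z4.png",cv2.resize(im["color"][150:400,210:390],(432,600)))
```

```text
(array([ 0.44461044, -0.3547306 ,  0.85004678]), np.float64(48.704093093039866), [[-4.7, -4.7], [-1.4, 3.5], [6.1, -4.1]])
```

View pics/z4.png

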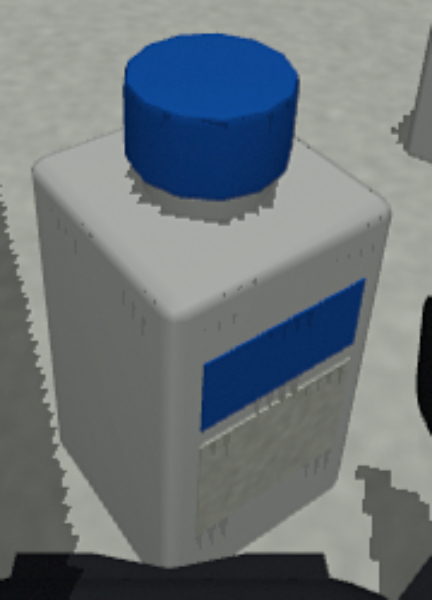

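Run:
```python
from pnp import *
im=viewer.get_image("wrist")
print(fitb(im,{(0,1):(223.5,220),(1,1):(282,281),(2,1):(373,237),(0,0):(235,333),(1,0):(279,387),(2,0):(349.5,353)},x0=[.45,-.34,1.]))
```

```text
(array([ 0.44210947, -0.35461098,  0.83793824]), np.float64(48.0103246191412), [[-3.5, -8.4], [-1.4, -3.5], [4.6, -5.8], [-2.1, -2.6], [-0.1, 13.5], [2.5, -1.4]])
```

Emit:
arm_command(
  deltas=[
    [[-0.4,0,0.13,-0.1,0],[-0.45,0,0.13,0,0],[0,-0.3,0,0,0],[0,-0.3,0,0,0],[0,-0.3,0,0,0],[0,-0.3,0,0,0],[0,-0.3,0,0,0]],
  ],
)

```text
clock: 14.53
tcp_pos: [0.392, -0.3845, 0.0242]
tcp_rot: [-0.458, 0.493, 0.644, 0.365]
wrist_force: [0.8, -0.7, -0.0]
finger_gap: 1.003
```

```bash
python3 now.py; python3 look.py pics/wrist5.png
```

```text
t 14.5333 q [-1.042  0.835  1.321  0.334  2.197 -1.298] tcp [ 0.392  -0.3845  0.0242] tilt 71.69 az 104.05 y [0.968 0.248 0.018] spin to y-horiz 1.07 F [ 0.8 -0.7 -0. ] gap 1.003
```

View pics/wrist5.png

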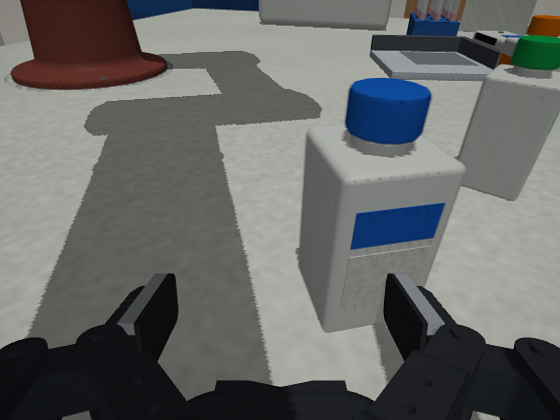

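Run:
```python
from pnp import *
im=viewer.get_image("wrist")
for y0 in (.5,1,1.4): print(fitb(im,{(0,1):(306,130),(1,1):(343,186),(2,1):(464,165),(0,0):(300,266),(1,0):(326,331)},x0=[.43,-.34,y0]))
cv2.imwrite("pics/z5.png",cv2.resize(im["color"][70:350,280:480],(428,600)))
```

```text
(array([ 0.4198726 , -0.35270577,  0.47653873]), np.float64(27.30365773427178), [[-3.1, -5.8], [0.6, -8.8], [8.1, -0.8], [-4.9, -0.3], [-4.0, 5.6]])
(array([ 0.41987259, -0.35270576,  0.47653974]), np.float64(27.303715720155743), [[-3.1, -5.8], [0.6, -8.8], [8.1, -0.8], [-4.9, -0.3], [-4.0, 5.6]])
(array([ 0.41987259, -0.35270576,  0.47653981]), np.float64(27.303719633910763), [[-3.1, -5.8], [0.6, -8.8], [8.1, -0.8], [-4.9, -0.3], [-4.0, 5.6]])
```

View pics/z5.png

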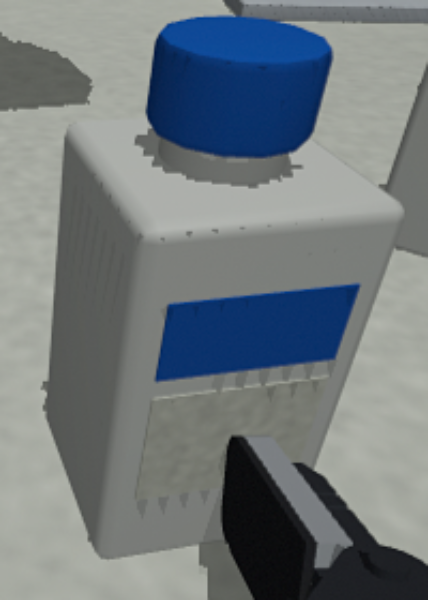

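Emit:
arm_command(
  deltas=[
    [[0.2,-0.25,0,-0.2,0],[0.1,-0.25,0,0,0],[0,0.2,0,0,0],[0,0.3,0,0,0],[0,0.3,0,0,0],[0,0.3,0,0,0],[0,0.1,0,0,0]],
  ],
)

```text
clock: 15.22
tcp_pos: [0.4134, -0.3768, 0.0353]
tcp_rot: [-0.454, 0.489, 0.647, 0.369]
wrist_force: [0.1, 0.1, 0.7]
finger_gap: 1.003
```

```bash
python3 now.py; python3 look.py pics/wrist6.png; python3 -c "
import cv2; im=cv2.imread('pics/wrist6.png'); cv2.imwrite('pics/z6.png',cv2.resize(im[60:410,190:440],(428,600)))"
```

```text
t 15.2167 q [-1.015  0.827  1.309  0.373  2.205 -1.276] tcp [ 0.4134 -0.3768  0.0353] tilt 71.57 az 103.82 y [0.968 0.25  0.034] spin to y-horiz 2.07 F [0.1 0.1 0.7] gap 1.003
```

View pics/z6.png

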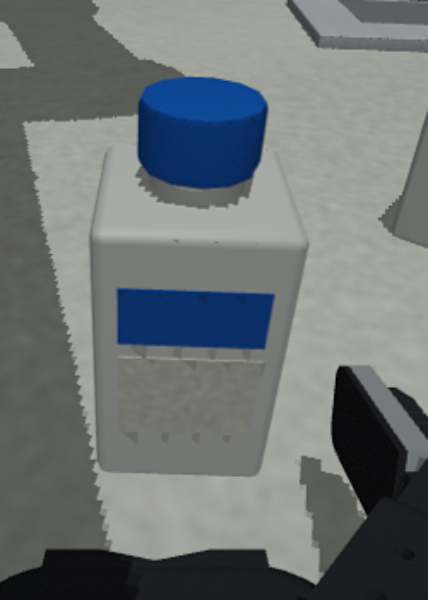

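Run:
```python
from pnp import *
im=viewer.get_image("wrist")
x,y,f=fitb(im,{(1,1):(243.7,200),(2,1):(369,202),(1,0):(247.5,334),(2,0):(341.5,338)},x0=[.40,-.34,.2]); print(x,y,f)
s=ctrl.observe(); M=rot(s["tcp_rot"]); print("bottle centre at z.06 in tool frame mm",(M.inv().apply(np.array([x[0],x[1],.06])-s["tcp_pos"])*1000).round(1))
im=viewer.get_image("top"); cv2.imwrite("pics/top2.png",im["color"]);
for o in spotter.outline_of("blue_bottle_top","top")[:1]+spotter.outline_of("blue_bottle","top")[:1]: print(o["conf"],o["pixel"],onplane(im,o["pixel"],.09))
```

```text
[ 0.41473024 -0.3495371   0.25880973] 14.828704942207375 [[-3.5, -5.6], [4.7, -4.1], [-2.1, 4.1], [0.8, 1.7]]
bottle centre at z.06 in tool frame mm [31.5  9.6 16.9]
0.5 [415.1, 258.6] [ 0.41536585 -0.3358027   0.09      ]
```

Emit:
arm_command(
  deltas=[
    [[0.5,0.15,0.1,0.4,0],[0.5,0.15,0.2,0,0],[0.05,0,0.3,0,0],[0,0,0.15,0,0],[0,0,0,0,0]],
  ],
)

```text
clock: 15.88
tcp_pos: [0.4105, -0.3439, 0.057]
tcp_rot: [-0.461, 0.502, 0.636, 0.361]
wrist_force: [-0.5, -0.3, -0.5]
finger_gap: 1.001
```

```bash
python3 now.py; python3 look.py pics/wrist7.png
```

```text
t 15.8833 q [-0.996  0.745  1.398  0.396  2.193 -1.219] tcp [ 0.4105 -0.3439  0.057 ] tilt 71.72 az 103.65 y [ 0.972  0.235 -0.003] spin to y-horiz -0.17 F [-0.5 -0.3 -0.5] gap 1.001
```

View pics/wrist7.png

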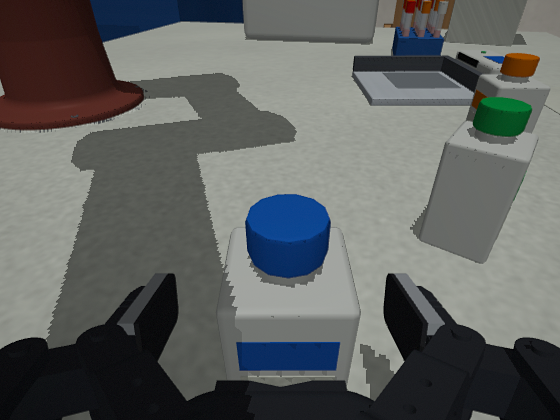

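Emit:
arm_command(
  deltas=[
    [[0,0,0,0,255],[0,0,0,0,255],[0,0,0,0,255],[0,0,0,0,255],[0,0,0,0,255],[0,0,0,0,255],[0,0,0,0,255]],
  ],
)

```text
clock: 16.52
tcp_pos: [0.4098, -0.3447, 0.0555]
tcp_rot: [-0.462, 0.502, 0.635, 0.363]
wrist_force: [1.5, 1.1, 1.9]
finger_gap: 0.534
```

```bash
python3 now.py; python3 look.py pics/wrist8.png
```

```text
t 16.5167 q [-0.998  0.75   1.397  0.397  2.195 -1.22 ] tcp [ 0.4098 -0.3447  0.0555] tilt 71.96 az 103.55 y [ 0.972  0.234 -0.003] spin to y-horiz -0.16 F [1.5 1.1 1.9] gap 0.534
```

View pics/wrist8.png

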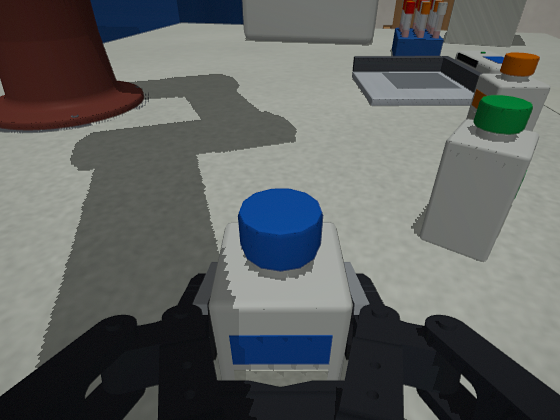

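Emit:
arm_command(
  deltas=[
    [[0.4,0,-0.13,0,255],[0.9,0,-0.3,0,255],[0.95,0,-0.3,0,255],[0.95,0,-0.3,0,255],[0.95,0,-0.3,0,255],[0.95,0,0.1,0,255],[0.95,0,0.3,0,255],[0.95,0,0.5,0,255]],
  ],
)

```text
clock: 17.23
tcp_pos: [0.3967, -0.2922, 0.2618]
tcp_rot: [-0.463, 0.505, 0.632, 0.361]
wrist_force: [-0.0, -0.2, -1.7]
finger_gap: 0.532
```

```bash
python3 now.py; python3 rows.py "[[.44,-.1,.32]]" 36 1 8
```

```text
t 17.2333 q [-0.974  0.375  1.531  0.523  2.401 -1.038] tcp [ 0.3967 -0.2922  0.2618] tilt 71.96 az 103.43 y [ 0.974  0.228 -0.012] spin to y-horiz -0.74 F [-0.  -0.2 -1.7] gap 0.532
[[0.7, 0.5, 0.9, 1.0, 0.0], [0.7, 0.4, 0.9, 1.0, 0.0], [0.7, 0.4, 0.9, 1.0, 0.0], [0.8, 0.3, 0.9, 1.0, 0.0], [0.8, 0.3, 0.9, 1.0, 0.0], [0.5, 0.1, 0.5, 1.0, 0.0], [-0.0, 0.0, -0.0, 1.0, 0.0], [-0.0, 0.0, -0.0, 1.0, 0.0]]
pred [-0.73  0.1   1.75  0.81  2.3  -0.03] [ 0.44 -0.1   0.32] wrist [ 0.5  -0.35  0.4 ] tilt 72.0 az 103.4
```

Emit:
arm_command(
  deltas=[
    [[0.7,0.5,0.9,1,255],[0.7,0.4,0.9,1,255],[0.7,0.4,0.9,1,255],[0.8,0.3,0.9,1,255],[0.8,0.3,0.9,1,255],[0.3,0.1,0.3,1,255],[0,0,0,1,255],[0,0,0,1,255]],
  ],
)

```text
clock: 17.9
tcp_pos: [0.4388, -0.0968, 0.3278]
tcp_rot: [-0.552, 0.703, 0.414, 0.171]
wrist_force: [-0.4, -0.6, -2.8]
finger_gap: 0.529
```

Emit:
arm_command(
  deltas=[
    [[0,0,0,1,255],[0,0,0,1,255],[0,0,0,1,255],[0,0,0,1,255],[0,0,0,1,255],[0,0,0,1,255],[0,0,0,1,255],[0,0,0,1,255]],
  ],
)

```text
clock: 18.57
tcp_pos: [0.4361, -0.0944, 0.3301]
tcp_rot: [-0.571, 0.809, 0.134, -0.04]
wrist_force: [-0.4, -0.5, -2.4]
finger_gap: 0.533
```

Emit:
arm_command(
  deltas=[
    [[0,0,0,1,255],[0,0,0,1,255],[0,0,0,1,255],[0,0,0,1,255],[0,0,0,1,255],[0,0,0,1,255],[0,0,0,1,255],[0,0,0,1,255]],
  ],
)

```text
clock: 19.23
tcp_pos: [0.4334, -0.0937, 0.3314]
tcp_rot: [-0.514, 0.806, -0.168, -0.242]
wrist_force: [-0.9, -0.1, -1.7]
finger_gap: 0.532
```

```bash
python3 now.py
```

```text
t 19.2333 q [-0.724  0.048  1.763  0.794  2.289  1.48 ] tcp [ 0.4334 -0.0937  0.3314] tilt 69.16 az 103.47 y [-0.518 -0.416 -0.747] spin to y-horiz -126.95 F [-0.9 -0.1 -1.7] gap 0.532
```

Emit:
arm_command(
  deltas=[
    [[0,0,0,1,255],[0,0,0,1,255],[0,0,0,1,255],[0,0,0,1,255],[0,0,0,1,255],[0,0,0,1,255],[0,0,0,1,255],[0,0,0,1,255]],
  ],
)

```text
clock: 19.9
tcp_pos: [0.4307, -0.0931, 0.3326]
tcp_rot: [-0.388, 0.694, -0.449, -0.408]
wrist_force: [-0.5, 0.6, -1.5]
finger_gap: 0.528
```

Emit:
arm_command(
  deltas=[
    [[0,0,0,1,255],[0,0,0,0.8,255],[0,0,0,0.3,255],[0,0,0,0,255]],
  ],
)

```text
clock: 20.23
tcp_pos: [0.4293, -0.0927, 0.3333]
tcp_rot: [-0.344, 0.647, -0.517, -0.442]
wrist_force: [0.3, 0.2, -2.4]
finger_gap: 0.533
```

```bash
python3 now.py; python3 look.py pics/wrist9.png
python3 - <<'E'
from h import *
im=viewer.get_image("scene"); cv2.imwrite("pics/scene9.png",im["color"])
E
```

```text
t 20.2333 q [-0.725  0.03   1.771  0.781  2.286  2.414] tcp [ 0.4293 -0.0927  0.3333] tilt 68.15 az 103.52 y [-0.973 -0.229  0.011] spin to y-horiz 179.31 F [ 0.3  0.2 -2.4] gap 0.533
```

View pics/scene9.png

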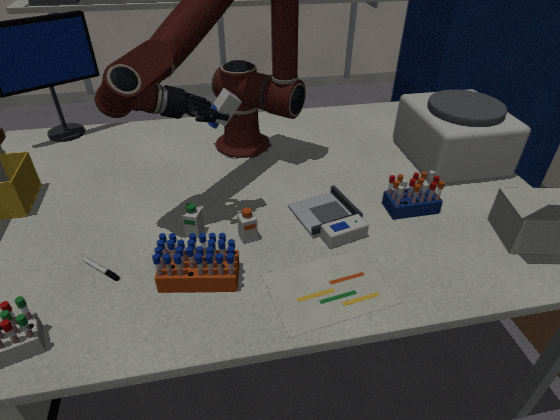

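View pics/wrist9.png

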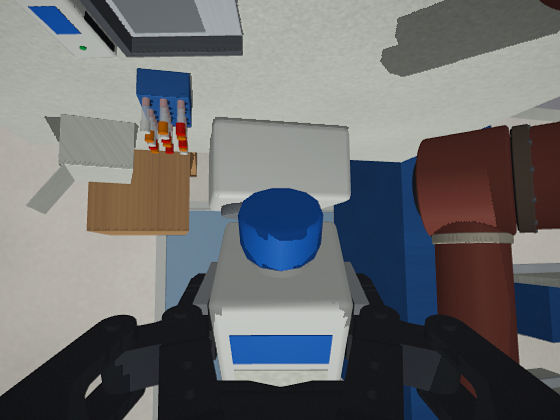

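```bash
python3 rows.py "[[.49,.17,.30]]" 25 -1 8
```

```text
[[-0.2, -0.4, 0.7, -1.0, 0.0], [-0.2, -0.4, 0.7, -1.0, 0.0], [-0.1, -0.4, 0.7, -1.0, 0.0], [-0.1, -0.4, 0.7, -1.0, 0.0], [-0.0, -0.4, 0.7, -1.0, 0.0], [-0.0, -0.4, 0.7, -1.0, 0.0], [0.0, -0.4, 0.7, -1.0, 0.0], [0.1, -0.4, 0.7, -1.0, 0.0]]
pred [-0.4  -0.03  1.87  0.98  2.02  1.92] [0.477 0.096 0.31 ] wrist [ 0.53 -0.14  0.41] tilt 68.2 az 103.5
```

Emit:
arm_command(
  deltas=[
    [[-0.2,-0.4,0.7,-1,255],[-0.2,-0.4,0.7,-1,255],[-0.1,-0.4,0.7,-1,255],[-0.1,-0.4,0.7,-1,255],[0,-0.4,0.7,-1,255],[0,-0.4,0.7,-1,255],[0,-0.4,0.7,-1,255],[0.1,-0.4,0.7,-1,255]],
  ],
)

```text
clock: 21.0
tcp_pos: [0.4781, 0.0991, 0.3114]
tcp_rot: [-0.479, 0.791, -0.252, -0.285]
wrist_force: [0.8, -0.2, -3.4]
finger_gap: 0.53
```

Emit:
arm_command(
  deltas=[
    [[0,0,0,-1,255],[0,0,0,-1,255],[0,0,0,-1,255],[0,0,0,-1,255],[0,0,0,-1,255],[0,0,0,-1,255],[0,0,0,-1,255],[0,0,0,-1,255]],
  ],
)

```text
clock: 21.67
tcp_pos: [0.4746, 0.1045, 0.3098]
tcp_rot: [-0.548, 0.829, 0.055, -0.097]
wrist_force: [-0.2, -0.4, -1.2]
finger_gap: 0.532
```

```bash
python3 now.py
```

```text
t 21.6667 q [-0.381 -0.043  1.881  0.974  2.004  1.151] tcp [0.4746 0.1045 0.3098] tilt 67.56 az 103.82 y [-0.015 -0.394 -0.919] spin to y-horiz -96.26 F [-0.2 -0.4 -1.2] gap 0.532
```

Emit:
arm_command(
  deltas=[
    [[0,0,0,-1,255],[0,0,0,-1,255],[0,0,0,-1,255],[0,0,0,-1,255],[0,0,0,-1,255],[0,0,0,-1,255],[0,0,0,-1,255],[0,0,0,-1,255]],
  ],
)

```text
clock: 22.33
tcp_pos: [0.4724, 0.1041, 0.3093]
tcp_rot: [-0.544, 0.754, 0.352, 0.105]
wrist_force: [-0.1, 0.1, -2.6]
finger_gap: 0.525
```

Emit:
arm_command(
  deltas=[
    [[0,0,0,-1,255],[0,0,0,-1,255],[0,0,0,-1,255],[0,0,0,-1,255],[0,0,0,-1,255],[0,0,0,-1,255],[0,0,0,-1,255],[0,0,0,-1,255]],
  ],
)

```text
clock: 23.0
tcp_pos: [0.4702, 0.1038, 0.3087]
tcp_rot: [-0.468, 0.577, 0.602, 0.292]
wrist_force: [0.9, 0.2, -2.3]
finger_gap: 0.529
```

```bash
python3 now.py
```

```text
t 23.0 q [-0.382 -0.051  1.886  0.961  2.007 -0.33 ] tcp [0.4702 0.1038 0.3087] tilt 67.0 az 104.31 y [ 0.968  0.165 -0.188] spin to y-horiz -11.79 F [ 0.9  0.2 -2.3] gap 0.529
```

Emit:
arm_command(
  deltas=[
    [[0,0,0,-1,255],[0,0,0,-1,255],[0,0,0,-0.3,255],[0,0,0,0,255]],
  ],
)

```text
clock: 23.33
tcp_pos: [0.4691, 0.1036, 0.3085]
tcp_rot: [-0.434, 0.508, 0.662, 0.34]
wrist_force: [0.7, -0.4, -1.8]
finger_gap: 0.53
```

```bash
python3 now.py; python3 look.py pics/wrist10.png
cat > exc.py <<'E'
from h import *
from kin2 import *
from multiprocessing import Pool
q0=np.array(ctrl.observe()["q"])
def ex(d):
    q=q0; out=[]
    for i in range(24):
        t,A=fk(q,P); q=step(q,[*A.inv().apply(np.array(d)*1.1),0],.5)
        t,A=fk(q,P); M=A.as_matrix(); z=M[:,2]
        if t[2]<.2 or np.hypot(*t[:2])<.25: break
        ti=np.degrees(np.arccos(-z[2])); az=np.degrees(np.arctan2(z[1],z[0])); roll=np.degrees(np.arctan2(M[2,1],M[2,0]))
        if 70.5<ti<74 and abs(az-103)<2.5: out.append((i+1,ti.round(1),az.round(1),roll.round(1),t.round(2)))
    return d,out[:2]
if __name__=="__main__":
    ds=[]
    for el in (-60,-30,0,30,60):
        for a in range(0,360,20): e=np.radians(el);b=np.radians(a); ds.append((np.cos(e)*np.cos(b),np.cos(e)*np.sin(b),np.sin(e)))
    with Pool() as p:
        for d,o in p.map(ex,ds):
            if o: print(np.round(d,2),o)
E
OMP_NUM_THREADS=1 python3 exc.py
```

```text
t 23.3333 q [-0.382 -0.053  1.887  0.958  2.008 -0.547] tcp [0.4691 0.1036 0.3085] tilt 66.87 az 104.43 y [0.968 0.253 0.008] spin to y-horiz 0.52 F [ 0.7 -0.4 -1.8] gap 0.53
```

View pics/wrist10.png

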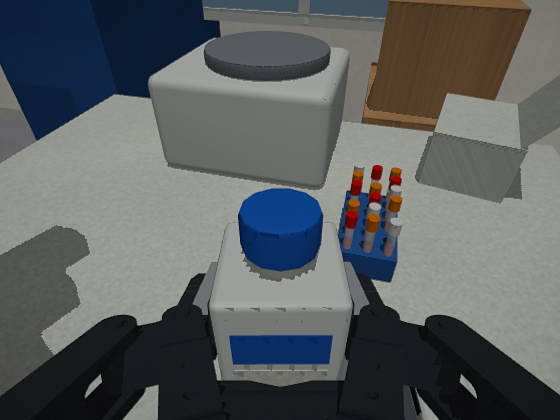

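```bash
sed -e 's/if 70.5<ti<74 and abs(az-103)<2.5/if ti>69.5 and abs(az-103)<9/' -e 's/range(24)/range(30)/' exc.py > exc2.py; OMP_NUM_THREADS=1 python3 exc2.py
```

```text
[0.5  0.87 0.  ] [(29, np.float64(69.6), np.float64(95.1), np.float64(3.9), array([0.82, 0.85, 0.28]))]
[0.87 0.   0.5 ] [(21, np.float64(69.8), np.float64(94.7), np.float64(4.1), array([0.92, 0.12, 0.58]))]
[0.81 0.3  0.5 ] [(21, np.float64(69.8), np.float64(96.3), np.float64(3.5), array([0.91, 0.3 , 0.6 ])), (22, np.float64(70.4), np.float64(94.9), np.float64(4.0), array([0.91, 0.31, 0.6 ]))]
[0.66 0.56 0.5 ] [(22, np.float64(69.7), np.float64(98.2), np.float64(2.8), array([0.86, 0.49, 0.62])), (23, np.float64(70.4), np.float64(96.8), np.float64(3.2), array([0.86, 0.5 , 0.63]))]
[0.43 0.75 0.5 ] [(25, np.float64(70.2), np.float64(98.9), np.float64(2.5), array([0.75, 0.68, 0.67])), (26, np.float64(71.0), np.float64(97.7), np.float64(2.9), array([0.75, 0.7 , 0.68]))]
[0.15 0.85 0.5 ] [(28, np.float64(69.8), np.float64(101.1), np.float64(1.7), array([0.56, 0.85, 0.73])), (29, np.float64(70.8), np.float64(100.1), np.float64(2.0), array([0.56, 0.87, 0.73]))]
[ 0.43 -0.75  0.5 ] [(26, np.float64(69.5), np.float64(94.0), np.float64(4.3), array([ 0.66, -0.39,  0.62]))]
[0.5  0.   0.87] [(2
[... 1729 characters left out ...]
 -0.23,  0.91])), (25, np.float64(71.1), np.float64(100.5), np.float64(1.9), array([ 0.47, -0.24,  0.92]))]
[ 0.25 -0.43  0.87] [(22, np.float64(69.8), np.float64(100.7), np.float64(1.8), array([ 0.58, -0.17,  0.86])), (23, np.float64(70.6), np.float64(99.8), np.float64(2.1), array([ 0.58, -0.17,  0.87]))]
[ 0.38 -0.32  0.87] [(21, np.float64(69.8), np.float64(100.1), np.float64(2.1), array([ 0.66, -0.09,  0.84])), (22, np.float64(70.6), np.float64(99.0), np.float64(2.4), array([ 0.66, -0.09,  0.85]))]
[ 0.47 -0.17  0.87] [(21, np.float64(70.2), np.float64(99.2), np.float64(2.4), array([0.71, 0.01, 0.83])), (22, np.float64(71.1), np.float64(98.1), np.float64(2.8), array([0.71, 0.01, 0.84]))]
```

```bash
sed -i 's/rows.append(\[\*r.tolist(),sp,0\])/rows.append([*r.tolist(),sp,255])/' rows.py; python3 rows.py "[[.53,-.21,.868]]" 39 0 8
```

```text
[[0.8, -0.0, -1.0, 0.0, 255.0], [0.8, -0.0, -1.0, 0.0, 255.0], [0.8, -0.0, -1.0, 0.0, 255.0], [0.8, -0.0, -1.0, 0.0, 255.0], [0.8, -0.0, -1.0, 0.0, 255.0], [0.8, -0.0, -1.0, 0.0, 255.0], [0.8, -0.1, -1.0, 0.0, 255.0], [0.8, -0.0, -1.0, 0.0, 255.0]]
pred [-0.57  0.01  1.38  1.17  2.4  -0.18] [ 0.501 -0.038  0.579] wrist [ 0.56 -0.27  0.68] tilt 66.9 az 104.4
```

Emit:
arm_command(
  deltas=[
    [[0.8,0,-1,0,255],[0.8,0,-1,0,255],[0.8,0,-1,0,255],[0.8,0,-1,0,255],[0.8,0,-1,0,255],[0.8,0,-1,0,255],[0.8,0,-1,0,255],[0.8,0,-1,0,255]],
  ],
)

```text
clock: 24.05
tcp_pos: [0.5031, -0.0397, 0.5785]
tcp_rot: [-0.446, 0.511, 0.656, 0.331]
wrist_force: [2.0, 0.2, -2.7]
finger_gap: 0.531
```

```bash
python3 now.py; sed -i 's/^q0=.*/q0=np.array(ctrl.observe()["q"])/; s/ti>69.5/ti>70/;s/<9/<4/' exc2.py;  OMP_NUM_THREADS=1 python3 exc2.py
```

```text
t 24.05 q [-0.57   0.025  1.365  1.182  2.412 -0.148] tcp [ 0.5031 -0.0397  0.5785] tilt 67.49 az 105.44 y [ 0.966  0.258 -0.021] spin to y-horiz -1.3 F [ 2.   0.2 -2.7] gap 0.531
[0.87 0.   0.5 ] [(13, np.float64(70.1), np.float64(99.9), np.float64(0.7), array([ 0.78, -0.01,  0.73]))]
[0.81 0.3  0.5 ] [(14, np.float64(70.2), np.float64(100.3), np.float64(0.6), array([0.79, 0.11, 0.75])), (15, np.float64(70.9), np.float64(99.0), np.float64(1.0), array([0.8 , 0.13, 0.75]))]
[0.66 0.56 0.5 ] [(16, np.float64(70.4), np.float64(100.6), np.float64(0.4), array([0.78, 0.26, 0.78])), (17, np.float64(71.1), np.float64(99.5), np.float64(0.8), array([0.78, 0.27, 0.79]))]
[0.43 0.75 0.5 ] [(19, np.float64(70.6), np.float64(101.3), np.float64(0.2), array([0.71, 0.42, 0.84])), (20, np.float64(71.3), np.float64(100.4), np.float64(0.5), array([0.71, 0.44, 0.84]))]
[0.15 0.85 0.5 ] [(23, np.float64(70.6), np.float64(102.4), np.float64(-0.2), array([0.57, 0.59, 0.91])), (24, np.float64(71.5), np.float64(101.6), np.float64(0.1), array([0.57, 0.61, 0.91]))]
[-0.15  0.85  0.5 ] [(28, np.float64(70.9), np
[... 2959 characters left out ...]
 ])), (15, np.float64(71.3), np.float64(101.9), np.float64(-0.1), array([ 0.48, -0.23,  0.91]))]
[ 0.25 -0.43  0.87] [(13, np.float64(70.3), np.float64(102.2), np.float64(-0.1), array([ 0.55, -0.18,  0.88])), (14, np.float64(71.1), np.float64(101.4), np.float64(0.1), array([ 0.54, -0.19,  0.89]))]
[ 0.38 -0.32  0.87] [(13, np.float64(70.7), np.float64(101.5), np.float64(0.1), array([ 0.6 , -0.14,  0.87])), (14, np.float64(71.6), np.float64(100.5), np.float64(0.4), array([ 0.59, -0.14,  0.88]))]
[ 0.47 -0.17  0.87] [(13, np.float64(70.8), np.float64(101.1), np.float64(0.2), array([ 0.63, -0.08,  0.87])), (14, np.float64(71.7), np.float64(100.1), np.float64(0.6), array([ 0.63, -0.07,  0.88]))]
```

Emit:
arm_command(
  deltas=[
    [[0.8,0,-1,0,255],[0.8,0,-1,0,255],[0.8,0,-1,0,255],[0.8,0,-1,0,255],[0.8,0,-1,0,255],[0.8,0,-1,0,255],[0.8,0,-1,0,255],[0.8,0,-1,0,255]],
  ],
)

```text
clock: 24.72
tcp_pos: [0.5421, -0.178, 0.8469]
tcp_rot: [-0.445, 0.512, 0.658, 0.327]
wrist_force: [1.0, -0.5, -0.1]
finger_gap: 0.533
```

```bash
python3 now.py
```

```text
t 24.7167 q [-0.698  0.549  0.267  2.001  2.535  0.797] tcp [ 0.5421 -0.178   0.8469] tilt 67.04 az 105.76 y [ 0.965  0.261 -0.025] spin to y-horiz -1.55 F [ 1.  -0.5 -0.1] gap 0.533
```

Emit:
arm_command(
  deltas=[
    [[0.8,0,-1,0,255],[0.8,0,-1,0,255],[0.8,0,-1,0,255],[0.8,0,-1,0,255],[0.8,0,-1,0,255]],
  ],
)

```text
clock: 25.13
tcp_pos: [0.4998, -0.2192, 0.8963]
tcp_rot: [-0.462, 0.513, 0.634, 0.35]
wrist_force: [0.4, 0.1, -2.4]
finger_gap: 0.526
```

```bash
python3 now.py
```

```text
t 25.1333 q [-0.793  0.644  0.056  2.274  2.457  1.054] tcp [ 0.4998 -0.2192  0.8963] tilt 70.83 az 103.83 y [ 0.973  0.229 -0.029] spin to y-horiz -1.76 F [ 0.4  0.1 -2.4] gap 0.526
```

Emit:
arm_command(
  deltas=[
    [[0.8,0,-1,0,255],[0.8,0,-1,0,255]],
  ],
)

```text
clock: 25.3
tcp_pos: [0.4763, -0.2316, 0.9124]
tcp_rot: [-0.465, 0.513, 0.625, 0.361]
wrist_force: [-0.6, -0.5, -2.4]
finger_gap: 0.531
```

```bash
python3 now.py; python3 rows.py "[[.50,-.03,.57],[.48,.15,.25]]" 38 -0.2 8
```

```text
t 25.3 q [-0.835  0.63   0.056  2.337  2.439  1.098] tcp [ 0.4763 -0.2316  0.9124] tilt 72.13 az 102.84 y [ 0.976  0.214 -0.026] spin to y-horiz -1.55 F [-0.6 -0.5 -2.4] gap 0.531
[[-0.8, 0.2, 0.9, -0.2, 255.0], [-0.9, 0.2, 0.9, -0.2, 255.0], [-0.9, 0.2, 0.9, -0.2, 255.0], [-0.9, 0.2, 0.9, -0.2, 255.0], [-0.8, 0.2, 0.9, -0.2, 255.0], [-0.9, 0.2, 0.9, -0.2, 255.0], [-0.9, 0.2, 0.9, -0.2, 255.0], [-0.8, 0.1, 0.9, -0.2, 255.0]]
pred [-0.65  0.05  1.25  1.4   2.48 -0.07] [ 0.495 -0.08   0.651] wrist [ 0.55 -0.33  0.73] tilt 72.1 az 102.8
```

Emit:
arm_command(
  deltas=[
    [[-0.8,0.2,0.9,0,255],[-0.9,0.2,0.9,0,255],[-0.9,0.2,0.9,0,255],[-0.9,0.2,0.9,0,255],[-0.8,0.2,0.9,0,255],[-0.9,0.2,0.9,-0.1,255],[-0.9,0.2,0.9,-0.1,255],[-0.8,0.1,0.9,-0.1,255]],
  ],
)

```text
clock: 25.97
tcp_pos: [0.4825, -0.1005, 0.6629]
tcp_rot: [-0.451, 0.507, 0.637, 0.365]
wrist_force: [0.3, -0.4, -2.8]
finger_gap: 0.534
```

```bash
python3 now.py; python3 rows.py "[[.49,.0,.5],[.49,.18,.22]]" 35 0 8
```

```text
t 25.9667 q [-0.688  0.053  1.222  1.406  2.51   0.04 ] tcp [ 0.4825 -0.1005  0.6629] tilt 70.88 az 102.52 y [0.976 0.219 0.007] spin to y-horiz 0.45 F [ 0.3 -0.4 -2.8] gap 0.534
[[-0.7, 0.2, 0.9, 0.0, 255.0], [-0.8, 0.2, 0.9, 0.0, 255.0], [-0.8, 0.2, 0.9, 0.0, 255.0], [-0.8, 0.1, 0.9, 0.0, 255.0], [-0.7, 0.2, 0.9, 0.0, 255.0], [-0.7, 0.1, 0.9, 0.0, 255.0], [-0.7, 0.1, 0.9, 0.0, 255.0], [-0.7, 0.1, 0.9, 0.0, 255.0]]
pred [-0.47 -0.07  1.73  1.09  2.18 -0.37] [0.488 0.051 0.425] wrist [ 0.54 -0.19  0.51] tilt 70.9 az 102.5
```

Emit:
arm_command(
  deltas=[
    [[-0.7,0.2,0.9,0,255],[-0.8,0.2,0.9,0,255],[-0.8,0.2,0.9,0,255],[-0.8,0.1,0.9,0,255],[-0.7,0.2,0.9,0,255],[-0.7,0.1,0.9,0,255],[-0.7,0.1,0.9,0,255],[-0.7,0.1,0.9,0,255]],
  ],
)

```text
clock: 26.63
tcp_pos: [0.4811, 0.0586, 0.4107]
tcp_rot: [-0.453, 0.509, 0.637, 0.36]
wrist_force: [0.7, 0.7, -2.5]
finger_gap: 0.532
```

```bash
python3 now.py; python3 rows.py "[[.522,.228,.15]]" 35 0 8
```

```text
t 26.6333 q [-0.464 -0.074  1.76   1.073  2.163 -0.389] tcp [0.4811 0.0586 0.4107] tilt 70.75 az 102.89 y [ 0.975  0.222 -0.002] spin to y-horiz -0.12 F [ 0.7  0.7 -2.5] gap 0.532
[[-0.7, 0.3, 0.9, 0.0, 255.0], [-0.7, 0.3, 0.9, 0.0, 255.0], [-0.7, 0.3, 0.9, 0.0, 255.0], [-0.7, 0.3, 0.9, 0.0, 255.0], [-0.7, 0.3, 0.8, 0.0, 255.0], [-0.8, 0.3, 0.8, 0.0, 255.0], [-0.7, 0.3, 0.9, 0.0, 255.0], [-0.8, 0.3, 0.9, 0.0, 255.0]]
pred [-0.18  0.22  1.88  1.07  1.73 -0.64] [0.52  0.212 0.177] wrist [ 0.58 -0.03  0.26] tilt 70.8 az 102.9
```

Orientation matches the station (az 102.9, bottle lean ≈1°). Continue.

Emit:
arm_command(
  deltas=[
    [[-0.7,0.3,0.9,0,255],[-0.7,0.3,0.9,0,255],[-0.7,0.3,0.9,0,255],[-0.7,0.3,0.9,0,255],[-0.7,0.3,0.8,0,255],[-0.8,0.3,0.8,0,255],[-0.7,0.3,0.8,0,255],[-0.5,0.2,0.5,0,255]],
  ],
)

```text
clock: 27.3
tcp_pos: [0.5149, 0.2084, 0.1772]
tcp_rot: [-0.453, 0.511, 0.637, 0.356]
wrist_force: [-0.2, -0.1, -1.8]
finger_gap: 0.532
```

```bash
python3 now.py; python3 rows.py "[[.522,.226,.1]]" 20 0 5;  python3 - <<'E'
from h import *
for n in ["scene","wrist","top"]:
    im=viewer.get_image(n); cv2.imwrite(f"pics/{n}11.png",im["color"])
E
```

```text
t 27.3 q [-0.191  0.209  1.888  1.059  1.736 -0.632] tcp [0.5149 0.2084 0.1772] tilt 70.42 az 103.11 y [ 0.975  0.223 -0.01 ] spin to y-horiz -0.6 F [-0.2 -0.1 -1.8] gap 0.532
[[-0.6, 0.1, 0.3, 0.0, 255.0], [-0.6, 0.1, 0.4, 0.0, 255.0], [-0.6, 0.1, 0.3, 0.0, 255.0], [-0.4, 0.1, 0.3, 0.0, 255.0], [-0.0, -0.0, 0.0, 0.0, 255.0]]
pred [-0.16  0.36  1.87  1.06  1.65 -0.73] [0.523 0.225 0.101] wrist [ 0.58 -0.02  0.19] tilt 70.4 az 103.1
```

View pics/scene11.png

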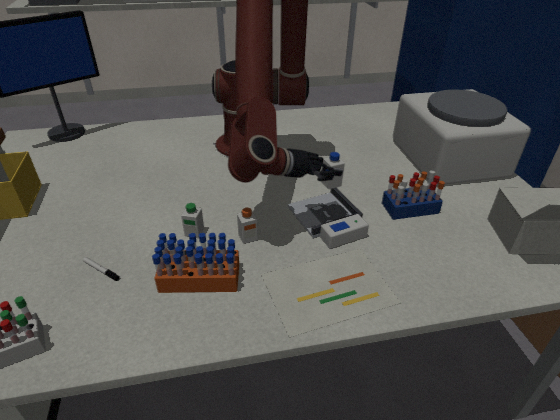

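View pics/wrist11.png

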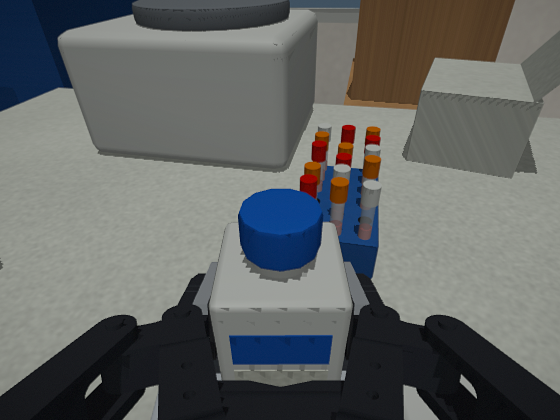

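Run:
```python
from h import *
from kin2 import *
from goals import Atool
t=np.array([.539,.255,.0675]); A=Atool(70.5,np.radians(103),-1)
q=ik(np.array(ctrl.observe()["q"]),t,A,.5,1e-7); print(q.round(2), fk(q,P)[0])
A3=R.from_euler('z',q[0])*R.from_euler('y',q[1]+q[2])*R.from_euler('z',q[3])
print("q5 axis",A3.apply([0,1,0]).round(2),"forearm dir",A3.apply([0,0,1]).round(2),"wrist",(t-A.apply([0,0,P[6]])).round(3))
im=viewer.get_image("top"); c=im["color"]; hsv=cv2.cvtColor(cv2.imread("pics/top0.png"),cv2.COLOR_BGR2HSV)
m=((hsv[...,0]<18)&(hsv[...,1]>130)); m[:195]=0;m[225:]=0;m[:,:305]=0;m[:,345:]=0
ys,xs=np.nonzero(m);print(len(xs),xs.mean(),ys.mean(),onplane(im,(xs.mean(),ys.mean()),.098))
```

```text
[-0.11  0.45  1.82  1.1   1.59 -0.76] [0.539  0.255  0.0675]
q5 axis [0.62 0.39 0.68] forearm dir [ 0.76 -0.08 -0.64] wrist [0.595 0.011 0.156]
51 324.3333333333333 208.35294117647058 [ 0.56539027 -0.05590045  0.098     ]
```

Emit:
arm_command(
  deltas=[
    [[-0.6,0.1,0.3,-0.1,255],[-0.6,0.1,0.4,0,255],[-0.6,0.1,0.3,0,255],[-0.3,0.1,0.2,0,255],[0,0,0,0,255]],
  ],
)

```text
clock: 27.92
tcp_pos: [0.534, 0.2177, 0.1195]
tcp_rot: [-0.442, 0.506, 0.644, 0.366]
wrist_force: [-0.3, 0.7, -2.3]
finger_gap: 0.529
```

```bash
python3 now.py
python3 - <<'E'
from h import *
im=viewer.get_image("scene"); cv2.imwrite("pics/scene12.png",cv2.resize(im["color"][60:260,170:420],(750,600),interpolation=cv2.INTER_CUBIC))
im=viewer.get_image("top"); cv2.imwrite("pics/top12.png",cv2.resize(im["color"][150:310,190:390],(750,600),interpolation=cv2.INTER_CUBIC))
E
```

```text
t 27.9167 q [-0.171  0.336  1.851  1.066  1.662 -0.734] tcp [0.534  0.2177 0.1195] tilt 70.1 az 102.25 y [0.975 0.221 0.024] spin to y-horiz 1.48 F [-0.3  0.7 -2.3] gap 0.529
```

View pics/scene12.png

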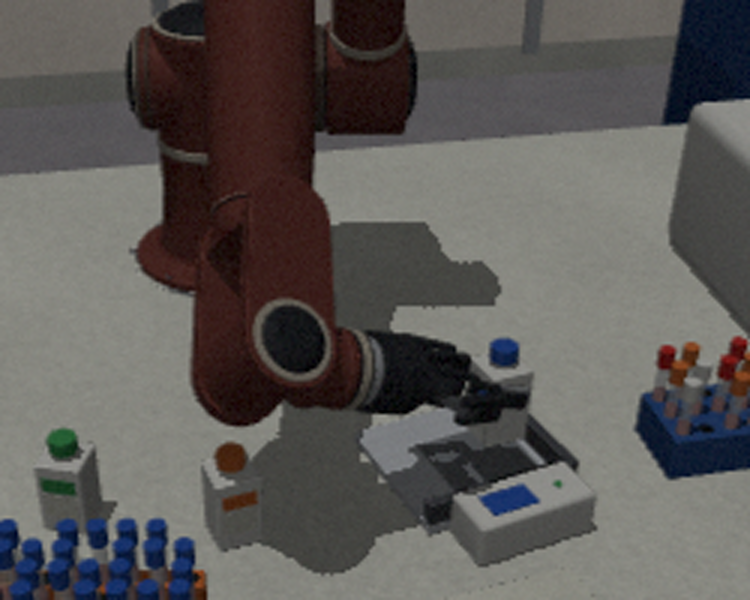

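View pics/top12.png

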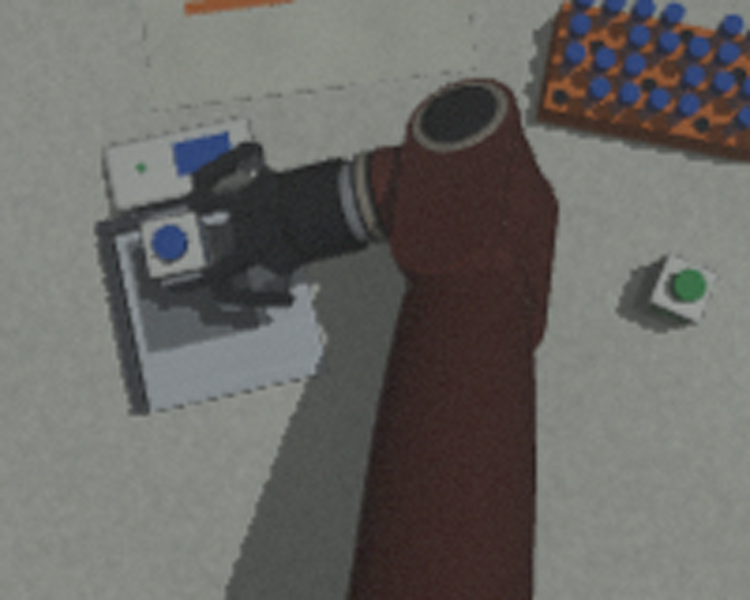

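Run:
```python
from h import *
from kin2 import *
im=viewer.get_image("scene"); o=np.array(im["xyz"])
for px in [(248.3,200.7),(236,190),(262,196)]:
    d=ray(im,px)
    print(px,[ (o+d*s).round(3).tolist() for s in [(x-o[0])/d[0] for x in (.45,.5,.55,.6)]])
it=viewer.get_image("top"); o=np.array(it["xyz"])
for px in [(338.5,203),(333,242),(327,174)]:
    d=ray(it,px); print(px,[(o+d*(z-o[2])/d[2]).round(3).tolist() for z in (.1,.2,.3)])
q=np.array(ctrl.observe()["q"]); t,A=fk(q,P); print("wrist",(t-A.apply([0,0,P[6]])).round(3))
A3=R.from_euler('z',q[0])*R.from_euler('y',q[1]+q[2]); print("forearm dir",A3.apply([0,0,1]).round(3),"side",A3.apply([0,1,0]).round(3),A3.apply([1,0,0]).round(3))
```

```text
(248.3, 200.7) [[0.45, -0.038, 0.046], [0.5, -0.044, 0.083], [0.55, -0.049, 0.119], [0.6, -0.055, 0.156]]
(236, 190) [[0.45, -0.074, 0.091], [0.5, -0.077, 0.125], [0.55, -0.081, 0.16], [0.6, -0.085, 0.194]]
(262, 196) [[0.45, 0.005, 0.058], [0.5, -0.003, 0.094], [0.55, -0.01, 0.13], [0.6, -0.018, 0.166]]
(338.5, 203) [[0.583, -0.1, 0.1], [0.567, -0.085, 0.2], [0.551, -0.07, 0.3]]
(333, 242) [[0.462, -0.082, 0.1], [0.456, -0.069, 0.2], [0.45, -0.055, 0.3]]
(327, 174) [[0.674, -0.064, 0.1], [0.651, -0.052, 0.2], [0.628, -0.04, 0.3]]
wrist [ 0.587 -0.026  0.211]
forearm dir [ 0.806 -0.139 -0.576] side [0.17  0.985 0.   ] [-0.567  0.098 -0.818]
```

Emit:
arm_command(
  deltas=[
    [[0,-0.15,0.3,0.3,255],[-0.3,-0.15,0.2,0,255],[-0.3,0,0.2,0,255],[-0.3,0,0.15,0,255],[-0.2,0,0.1,0,255],[0,0,0,0,255]],
  ],
)

```text
clock: 28.62
tcp_pos: [0.5216, 0.232, 0.0793]
tcp_rot: [-0.445, 0.513, 0.639, 0.361]
wrist_force: [-0.4, -1.0, -3.3]
finger_gap: 0.533
```

```bash
python3 now.py
python3 - <<'E'
from h import *
im=viewer.get_image("scene"); cv2.imwrite("pics/scene13.png",cv2.resize(im["color"][100:260,200:400],(750,600),interpolation=cv2.INTER_CUBIC))
E
```

```text
t 28.6167 q [-0.15   0.386  1.876  1.074  1.608 -0.771] tcp [0.5216 0.232  0.0793] tilt 69.95 az 102.11 y [0.977 0.211 0.005] spin to y-horiz 0.28 F [-0.4 -1.  -3.3] gap 0.533
```

View pics/scene13.png

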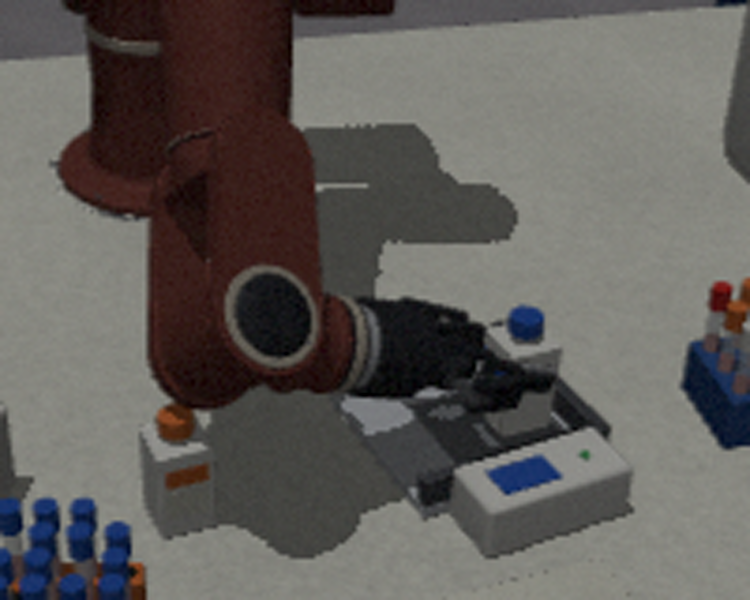

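Emit:
arm_command(
  deltas=[
    [[0.1,0,0.2,0,255],[0.06,0,0.2,0,255],[-0.1,0,0.05,0,255],[-0.1,0,0.05,0,255],[0,0,0,0,255]],
  ],
)

```text
clock: 29.08
tcp_pos: [0.5193, 0.2469, 0.0733]
tcp_rot: [-0.445, 0.513, 0.639, 0.362]
wrist_force: [-1.1, 0.3, -2.6]
finger_gap: 0.532
```

```bash
python3 now.py
python3 - <<'E'
from h import *
im=viewer.get_image("scene"); cv2.imwrite("pics/scene14.png",cv2.resize(im["color"][160:250,220:370],(800,480),interpolation=cv2.INTER_CUBIC))
E
```

```text
t 29.0833 q [-0.125  0.394  1.881  1.091  1.586 -0.773] tcp [0.5193 0.2469 0.0733] tilt 69.99 az 102.09 y [0.977 0.212 0.006] spin to y-horiz 0.36 F [-1.1  0.3 -2.6] gap 0.532
```

View pics/scene14.png

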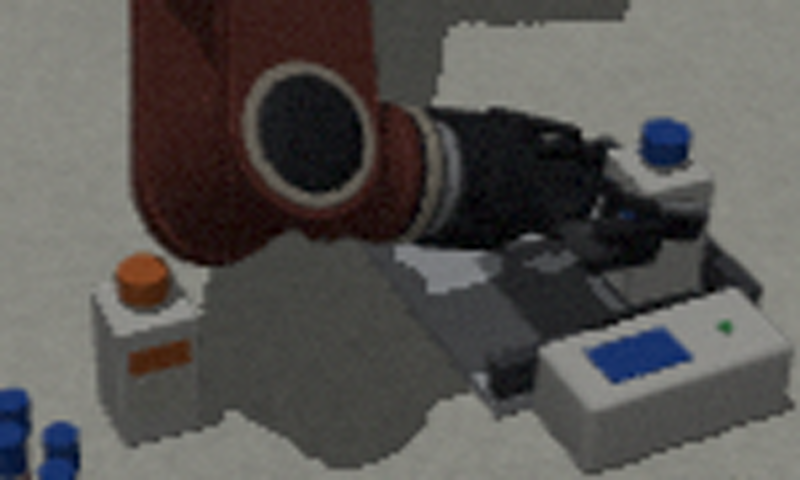

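Emit:
arm_command(
  deltas=[
    [[-0.1,0,0.04,0.05,255],[-0.1,0,0.04,0,255],[0,0,0,0,255]],
  ],
)

```text
clock: 29.38
tcp_pos: [0.5203, 0.2469, 0.068]
tcp_rot: [-0.446, 0.514, 0.637, 0.362]
wrist_force: [-0.8, 0.9, -0.6]
finger_gap: 0.531
```

```bash
python3 now.py
```

```text
t 29.3833 q [-0.125  0.407  1.877  1.093  1.582 -0.779] tcp [0.5203 0.2469 0.068 ] tilt 70.09 az 102.03 y [0.978 0.21  0.004] spin to y-horiz 0.22 F [-0.8  0.9 -0.6] gap 0.531
```

Emit:
arm_command(
  deltas=[
    [[-0.1,0,0.04,0,255],[-0.1,0,0.04,0,255]],
  ],
)

```text
clock: 29.55
tcp_pos: [0.5211, 0.2472, 0.0677]
tcp_rot: [-0.45, 0.51, 0.636, 0.365]
wrist_force: [-4.1, -4.5, 11.8]
finger_gap: 0.53
```

```bash
python3 now.py
```

```text
t 29.55 q [-0.126  0.417  1.871  1.1    1.592 -0.787] tcp [0.5211 0.2472 0.0677] tilt 70.84 az 102.21 y [0.977 0.214 0.006] spin to y-horiz 0.37 F [-4.1 -4.5 11.8] gap 0.53
```

Emit:
arm_command(
  deltas=[
    [[-0.1,0,0.04,0,255],[-0.1,0,0.04,0,255]],
  ],
)

```text
clock: 29.72
tcp_pos: [0.5221, 0.2475, 0.0677]
tcp_rot: [-0.453, 0.505, 0.636, 0.368]
wrist_force: [-3.6, -2.0, 7.0]
finger_gap: 0.532
```

```bash
python3 now.py
```

```text
t 29.7167 q [-0.126  0.426  1.865  1.104  1.601 -0.795] tcp [0.5221 0.2475 0.0677] tilt 71.41 az 102.47 y [0.976 0.219 0.01 ] spin to y-horiz 0.63 F [-3.6 -2.   7. ] gap 0.532
```

Emit:
arm_command(
  deltas=[
    [[-0.04,0.2,0,0.1,255],[-0.04,0.2,0.02,0,255],[-0.04,0.2,0.02,0,255]],
  ],
)

```text
clock: 29.97
tcp_pos: [0.5396, 0.2518, 0.0675]
tcp_rot: [-0.458, 0.505, 0.633, 0.367]
wrist_force: [-5.1, -2.0, 7.9]
finger_gap: 0.534
```

```bash
python3 now.py
```

```text
t 29.9667 q [-0.115  0.461  1.818  1.113  1.607 -0.773] tcp [0.5396 0.2518 0.0675] tilt 71.84 az 102.74 y [0.975 0.221 0.002] spin to y-horiz 0.1 F [-5.1 -2.   7.9] gap 0.534
```

Emit:
arm_command(
  deltas=[
    [[-0.03,0.12,0,0,255],[-0.03,0.12,0,0,255]],
  ],
)

```text
clock: 30.13
tcp_pos: [0.541, 0.2521, 0.0677]
tcp_rot: [-0.467, 0.5, 0.634, 0.362]
wrist_force: [-17.7, -15.1, 14.8]
finger_gap: 0.527
```

```bash
python3 now.py
```

```text
t 30.1333 q [-0.113  0.477  1.8    1.108  1.628 -0.767] tcp [0.541  0.2521 0.0677] tilt 72.4 az 103.98 y [ 0.971  0.239 -0.008] spin to y-horiz -0.51 F [-17.7 -15.1  14.8] gap 0.527
```

Emit:
arm_command(
  deltas=[
    [[0,0.03,0.12,0,255],[0,0.03,0.12,0,255]],
  ],
)

```text
clock: 30.3
tcp_pos: [0.5399, 0.2562, 0.0678]
tcp_rot: [-0.471, 0.497, 0.634, 0.36]
wrist_force: [-5.3, -21.8, 12.3]
finger_gap: 0.53
```

```bash
cat >> now.py <<'E'
F=np.array(s["wrist_force"]); yw=np.load("stn.npy")[2]
print("F station ex,ey,z",(R.from_euler('z',-yw).apply(F)).round(1),"torque",np.round(s["wrist_torque"],2))
E
python3 now.py
python3 - <<'E'
from h import *
for n,(a,b,c,d) in {"top":(170,270,200,325),"scene":(150,250,280,405)}.items():
    im=viewer.get_image(n); cv2.imwrite(f"pics/{n}15.png",cv2.resize(im["color"][a:b,c:d],(750,600),interpolation=cv2.INTER_CUBIC))
E
```

```text
t 30.3 q [-0.105  0.482  1.796  1.11   1.632 -0.765] tcp [0.5399 0.2562 0.0678] tilt 72.65 az 104.51 y [ 0.969  0.247 -0.012] spin to y-horiz -0.69 F [ -5.3 -21.8  12.3] gap 0.53
F station ex,ey,z [-10.  -20.1  12.3] torque [-0.48  0.52  1.  ]
```

View pics/top15.png

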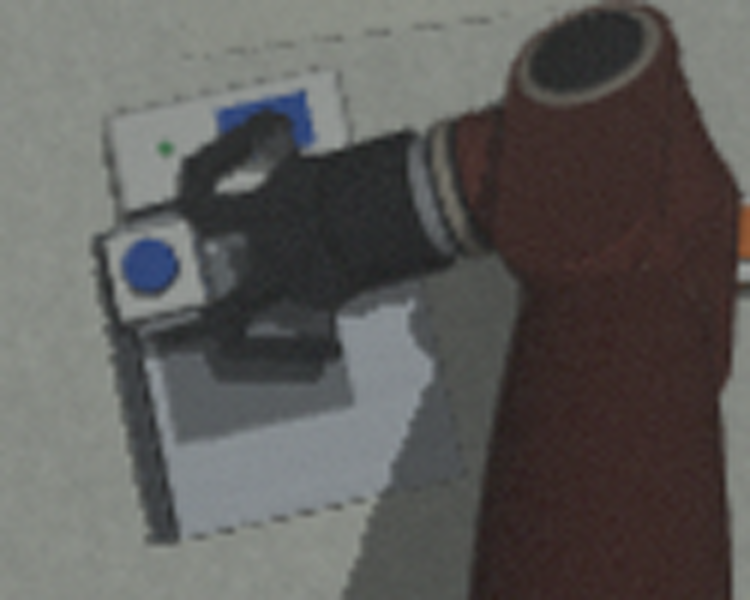

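View pics/scene15.png

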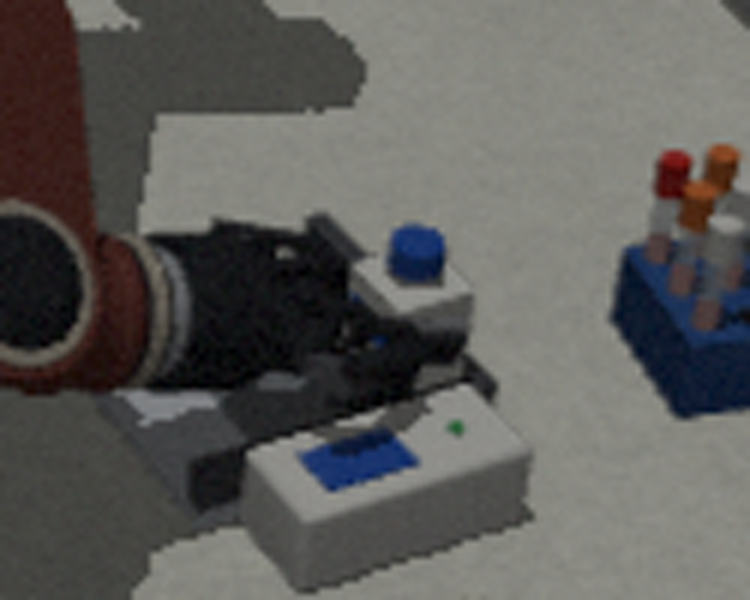

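```bash
cat > refine.py <<'E'
from h import *
from scipy.ndimage import map_coordinates
from scipy.optimize import least_squares
im=viewer.get_image("top"); g=cv2.cvtColor(cv2.imread("pics/top0.png"),cv2.COLOR_BGR2GRAY).astype(float); g=cv2.GaussianBlur(g,(0,0),.7)
p=np.load("stn.npy")
def seg(p,a,b,z,n=25):
    A=R.from_euler('z',p[2]); a,b=[A.apply([*v,z])+[p[0],p[1],0] for v in (a,b)]
    return proj(im,np.linspace(a,b,n))
# edges: (a,b,z) : fence-top outer far, outer left; plate near edge, plate right edge; inner bottom fence edges
E_={"far_out_top":((.085,.07),(.085,-.075),.037),"left_out_top":((.065,.085),(-.075,.085),.037),"near":((-.085,.065),(-.085,-.08),.012),"right":((.065,-.085),(-.08,-.085),.012),"inner_left":((.06,.073),(-.075,.073),.012),"inner_far":((.073,.06),(.073,-.075),.012)}
for it in range(1):
    for k,(a,b,z) in E_.items():
        u=seg(p,a,b,z); d=u[-1]-u[0]; d/=np.linalg.norm(d); n=np.array([-d[1],d[0]])
        off=np.arange(-3.5,3.51,.1); pk=[]
        for c in u:
            q=c[None]+off[:,None]*n; v=map_coordinates(g,[q[:,1],q[:,0]],order=3); gr=np.abs(np.gradient(v)); j=gr[5:-5].argmax()+5; pk.append((off[j],gr[j]))
        pk=np.array(pk); s=np.arange(len(u))*np.linalg.norm(u[1]-u[0]); m=np.abs(pk[:,0]-np.median(pk[:,0]))<1
        c=np.polyfit(s[m],pk[m,0],1); print(k,"median off px",np.median(pk[:,0]).round(2),"n",m.sum(),"angle corr deg",np.degrees(c[0]).round(2),"len",s[-1].round(0))
E
python3 refine.py
```

```text
far_out_top median off px -2.3 n 21 angle corr deg -0.39 len 45.0
left_out_top median off px 1.1 n 25 angle corr deg -0.71 len 43.0
near median off px 0.1 n 24 angle corr deg -0.72 len 45.0
right median off px 1.0 n 23 angle corr deg -0.59 len 43.0
inner_left median off px 0.4 n 25 angle corr deg -0.77 len 40.0
inner_far median off px -0.6 n 25 angle corr deg -0.7 len 41.0
```

Emit:
arm_command(
  deltas=[
    [[-0.02,0.14,0.08,-0.1,255],[-0.02,0.14,0.1,0,255]],
  ],
)

```text
clock: 30.62
tcp_pos: [0.54, 0.2566, 0.0681]
tcp_rot: [-0.479, 0.49, 0.636, 0.355]
wrist_force: [-22.3, -38.4, 22.8]
finger_gap: 0.532
```

```bash
python3 now.py
python3 - <<'E'
from h import *
for i in range(6): viewer.get_image("top")
E
python3 now.py
```

```text
t 30.6167 q [-0.102  0.496  1.781  1.103  1.654 -0.764] tcp [0.54   0.2566 0.0681] tilt 73.23 az 105.87 y [ 0.963  0.268 -0.017] spin to y-horiz -1.04 F [-22.3 -38.4  22.8] gap 0.532
F station ex,ey,z [-30.3 -32.5  22.8] torque [0.18 1.89 2.88]
t 30.9167 q [-0.102  0.495  1.781  1.103  1.653 -0.764] tcp [0.54   0.2565 0.0682] tilt 73.24 az 105.82 y [ 0.963  0.268 -0.017] spin to y-horiz -1.02 F [-21.2 -32.8  20. ] gap 0.534
F station ex,ey,z [-28.  -27.2  20. ] torque [0.08 1.85 2.91]
```

Run:
```python
from h import *
im=viewer.get_image("wrist"); cv2.imwrite("pics/wrist16.png",im["color"])
im=viewer.get_image("top"); cv2.imwrite("pics/top16.png",cv2.resize(im["color"][180:260,205:265],(600,800),interpolation=cv2.INTER_CUBIC)[:600])
```

```text
(no output)
```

View pics/wrist16.png

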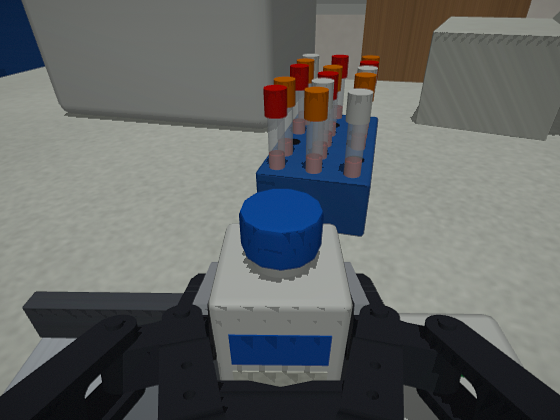

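View pics/top16.png

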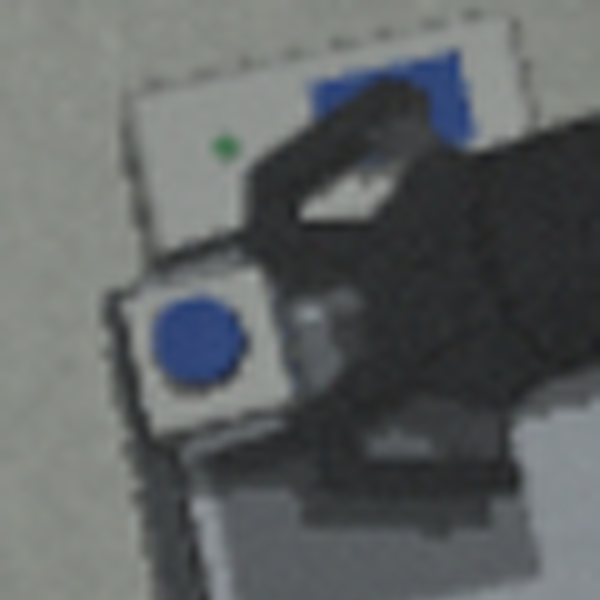

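Emit:
arm_command(
  deltas=[
    [[-0.05,-0.1,-0.05,-0.2,255],[-0.1,-0.12,0,0,255],[-0.12,-0.12,0.03,0,255],[-0.12,-0.12,0.03,0,255],[-0.12,-0.12,0.03,0,255]],
  ],
)

```text
clock: 31.43
tcp_pos: [0.5363, 0.2494, 0.0685]
tcp_rot: [-0.474, 0.477, 0.637, 0.377]
wrist_force: [1.9, 2.0, 12.1]
finger_gap: 0.526
```

```bash
python3 now.py
```

```text
t 31.4333 q [-0.121  0.493  1.799  1.12   1.662 -0.823] tcp [0.5363 0.2494 0.0685] tilt 74.6 az 104.69 y [0.965 0.261 0.028] spin to y-horiz 1.68 F [ 1.9  2.  12.1] gap 0.526
F station ex,ey,z [ 2.3  1.5 12.1] torque [ 1.22  0.52 -0.17]
```

Emit:
arm_command(
  deltas=[
    [[-0.06,-0.2,0.02,0.3,255],[-0.06,-0.2,0.02,0,255],[-0.06,-0.2,0.02,0,255],[-0.06,-0.2,0.02,0,255]],
  ],
)

```text
clock: 31.77
tcp_pos: [0.5243, 0.2449, 0.0686]
tcp_rot: [-0.471, 0.481, 0.634, 0.38]
wrist_force: [1.8, 1.2, 1.6]
finger_gap: 0.53
```

```bash
python3 now.py
```

```text
t 31.7667 q [-0.133  0.467  1.837  1.12   1.655 -0.834] tcp [0.5243 0.2449 0.0686] tilt 74.56 az 103.86 y [0.969 0.247 0.028] spin to y-horiz 1.68 F [1.8 1.2 1.6] gap 0.53
F station ex,ey,z [2.  0.7 1.6] torque [-0.11 -0.14 -0.29]
```

Emit:
arm_command(
  deltas=[
    [[0.4,0,-0.14,0,255],[0.4,0,-0.14,0,255],[0.4,0,-0.14,0.3,255],[0,0,0,-1,255],[0,0,0,-1,255],[0,0,0,1,255],[0,0,0,1,255]],
  ],
)

```text
clock: 32.35
tcp_pos: [0.5177, 0.2412, 0.0992]
tcp_rot: [-0.475, 0.494, 0.628, 0.368]
wrist_force: [0.5, 0.8, -2.1]
finger_gap: 0.528
```

```bash
python3 now.py
```

```text
t 32.35 q [-0.139  0.391  1.863  1.109  1.675 -0.755] tcp [0.5177 0.2412 0.0992] tilt 73.85 az 104.08 y [ 0.97   0.241 -0.008] spin to y-horiz -0.45 F [ 0.5  0.8 -2.1] gap 0.528
F station ex,ey,z [ 0.6  0.7 -2.1] torque [-0.72 -0.21 -0.  ]
```

Emit:
arm_command(
  deltas=[
    [[0,0,0,1,255],[0,0,0,1,255],[0,0,0,1,255],[0,0,0,1,255],[0,0,0,-1,255],[0,0,0,-1,255],[0,0,0,-1,255],[0,0,0,-1,255]],
  ],
)

```text
clock: 33.02
tcp_pos: [0.508, 0.24, 0.0867]
tcp_rot: [-0.478, 0.504, 0.625, 0.356]
wrist_force: [1.4, 0.2, -2.2]
finger_gap: 0.53
```

```bash
python3 now.py
```

```text
t 33.0167 q [-0.141  0.395  1.881  1.094  1.663 -0.748] tcp [0.508  0.24   0.0867] tilt 73.23 az 104.43 y [ 0.97   0.238 -0.037] spin to y-horiz -2.19 F [ 1.4  0.2 -2.2] gap 0.53
F station ex,ey,z [ 1.4 -0.1 -2.2] torque [-0.78 -0.25 -0.01]
```

Emit:
arm_command(
  deltas=[
    [[-0.1,0.4,0,-0.4,255],[-0.1,0.4,0.05,0,255],[-0.1,0,0.05,0,255],[0,0,0,0,255]],
  ],
)

```text
clock: 33.35
tcp_pos: [0.5265, 0.2456, 0.0705]
tcp_rot: [-0.472, 0.494, 0.634, 0.361]
wrist_force: [-0.3, 0.0, -2.3]
finger_gap: 0.533
```

```bash
python3 now.py
```

```text
t 33.35 q [-0.126  0.458  1.829  1.098  1.647 -0.782] tcp [0.5265 0.2456 0.0705] tilt 72.98 az 104.64 y [ 0.968  0.25  -0.009] spin to y-horiz -0.53 F [-0.3  0.  -2.3] gap 0.533
F station ex,ey,z [-0.3  0.1 -2.3] torque [-0.78 -0.21  0.08]
```

Emit:
arm_command(
  deltas=[
    [[-0.06,-0.1,0,0,255],[-0.04,-0.15,0.02,0,255],[-0.02,-0.15,0.02,0,255],[-0.02,-0.15,0.02,0,255],[-0.02,-0.15,0.02,0,255],[-0.02,-0.15,0.02,0,255]],
  ],
)

```text
clock: 33.85
tcp_pos: [0.5014, 0.2399, 0.0679]
tcp_rot: [-0.47, 0.493, 0.635, 0.364]
wrist_force: [0.1, 0.4, -0.7]
finger_gap: 0.526
```

```bash
python3 now.py
```

```text
t 33.85 q [-0.142  0.42   1.89   1.086  1.645 -0.817] tcp [0.5014 0.2399 0.0679] tilt 72.96 az 104.47 y [ 0.968  0.25  -0.001] spin to y-horiz -0.04 F [ 0.1  0.4 -0.7] gap 0.526
F station ex,ey,z [ 0.2  0.4 -0.7] torque [-0.71 -0.24 -0.06]
```

Emit:
arm_command(
  deltas=[
    [[0.03,0.35,0.03,0,255],[0.03,0.35,0.03,0,255],[0.02,0.3,0.03,0,255]],
  ],
)

```text
clock: 34.1
tcp_pos: [0.5259, 0.2505, 0.068]
tcp_rot: [-0.473, 0.493, 0.634, 0.361]
wrist_force: [-1.5, -0.7, 3.3]
finger_gap: 0.529
```

```bash
python3 now.py
```

```text
t 34.1 q [-0.118  0.463  1.828  1.102  1.641 -0.785] tcp [0.5259 0.2505 0.068 ] tilt 73.01 az 104.73 y [ 0.968  0.252 -0.008] spin to y-horiz -0.48 F [-1.5 -0.7  3.3] gap 0.529
F station ex,ey,z [-1.6 -0.4  3.3] torque [-0.12  0.09  0.25]
```

Emit:
arm_command(
  deltas=[
    [[0.02,0.25,0.06,-0.1,255],[0.02,0.22,0.08,0,255]],
  ],
)

```text
clock: 34.27
tcp_pos: [0.5369, 0.257, 0.0683]
tcp_rot: [-0.475, 0.488, 0.637, 0.36]
wrist_force: [-14.7, -34.3, 18.4]
finger_gap: 0.534
```

```bash
python3 now.py
```

```text
t 34.2667 q [-0.103  0.486  1.794  1.107  1.646 -0.777] tcp [0.5369 0.257  0.0683] tilt 73.21 az 105.36 y [ 0.965  0.263 -0.005] spin to y-horiz -0.31 F [-14.7 -34.3  18.4] gap 0.534
F station ex,ey,z [-22.  -30.2  18.4] torque [-0.13  1.62  3.27]
```

Emit:
arm_command(
  deltas=[
    [[0,0.15,-0.06,0,255]],
  ],
)

```text
clock: 34.35
tcp_pos: [0.5397, 0.2562, 0.0685]
tcp_rot: [-0.478, 0.487, 0.637, 0.358]
wrist_force: [-11.5, 2.2, 0.8]
finger_gap: 0.535
```

```bash
python3 now.py
```

```text
t 34.35 q [-0.103  0.495  1.782  1.104  1.655 -0.772] tcp [0.5397 0.2562 0.0685] tilt 73.33 az 105.81 y [ 0.963  0.27  -0.01 ] spin to y-horiz -0.61 F [-11.5   2.2   0.8] gap 0.535
F station ex,ey,z [-10.8   4.7   0.8] torque [-0.24  0.79  1.39]
```

Emit:
arm_command(
  deltas=[
    [[-0.03,0.09,0.08,-0.1,255]],
  ],
)

```text
clock: 34.43
tcp_pos: [0.5393, 0.2572, 0.0682]
tcp_rot: [-0.482, 0.482, 0.639, 0.357]
wrist_force: [-18.3, -39.4, 23.4]
finger_gap: 0.533
```

```bash
python3 now.py;  python3 - <<'E'
from h import *
im=viewer.get_image("top"); cv2.imwrite("pics/top17.png",cv2.resize(im["color"][185:245,205:265],(600,600),interpolation=cv2.INTER_CUBIC)); cv2.imwrite("pics/top17raw.png",im["color"])
im=viewer.get_image("scene"); cv2.imwrite("pics/scene17.png",cv2.resize(im["color"][170:250,285:385],(750,600),interpolation=cv2.INTER_CUBIC))
for i in range(4): viewer.get_image("wrist")
E
python3 now.py
```

```text
t 34.4333 q [-0.101  0.502  1.775  1.102  1.664 -0.777] tcp [0.5393 0.2572 0.0682] tilt 73.66 az 106.44 y [ 0.96   0.281 -0.008] spin to y-horiz -0.46 F [-18.3 -39.4  23.4] gap 0.533
F station ex,ey,z [-26.7 -34.3  23.4] torque [0.41 2.21 3.02]
t 34.7333 q [-0.101  0.501  1.776  1.103  1.663 -0.778] tcp [0.5392 0.257  0.0683] tilt 73.65 az 106.34 y [ 0.96   0.279 -0.007] spin to y-horiz -0.43 F [-14.3 -20.9  15. ] gap 0.533
F station ex,ey,z [-18.6 -17.2  15. ] torque [0.24 1.45 2.2 ]
```

View pics/top17.png

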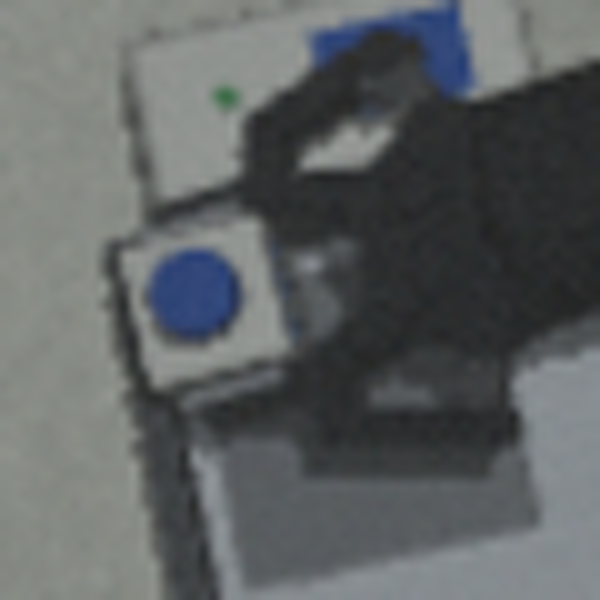

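View pics/scene17.png

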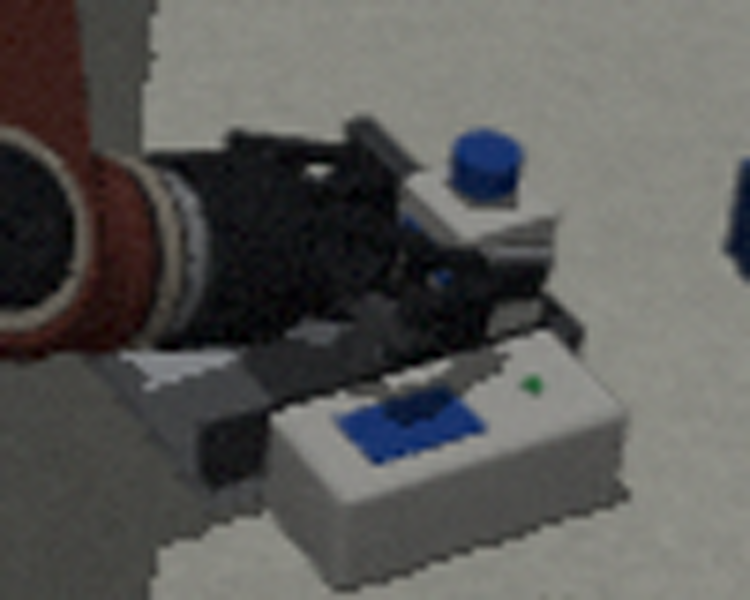

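Emit:
arm_command(
  deltas=[
    [[0.03,0.02,0.1,0,255]],
  ],
)

```text
clock: 34.82
tcp_pos: [0.5391, 0.2574, 0.0685]
tcp_rot: [-0.482, 0.483, 0.639, 0.356]
wrist_force: [-0.9, -31.6, 5.5]
finger_gap: 0.53
```

```bash
cat >> now.py <<'E'
t=np.array(s["tcp_pos"]); b=t-.0058*np.array([z[0],z[1],0]); print("bottle axis ex,ey:",(b[0]*.972+b[1]*.235).round(4),(-b[0]*.235+b[1]*.972).round(4))
E
python3 now.py
```

```text
t 34.8167 q [-0.1    0.501  1.776  1.102  1.663 -0.774] tcp [0.5391 0.2574 0.0685] tilt 73.59 az 106.45 y [ 0.96  0.28 -0.01] spin to y-horiz -0.59 F [ -0.9 -31.6   5.5] gap 0.53
F station ex,ey,z [ -8.  -30.6   5.5] torque [-1.84  0.05  0.34]
bottle axis ex,ey: 0.5848 0.1179
```

Emit:
arm_command(
  deltas=[
    [[0.03,0.12,0.1,0,255]],
  ],
)

```text
clock: 34.9
tcp_pos: [0.5395, 0.2576, 0.0686]
tcp_rot: [-0.485, 0.482, 0.639, 0.352]
wrist_force: [-20.8, -41.0, 15.9]
finger_gap: 0.531
```

```bash
python3 now.py
python3 - <<'E'
from h import *
for i in range(10): viewer.get_image("wrist")
E
python3 now.py
```

```text
t 34.9 q [-0.098  0.505  1.769  1.098  1.669 -0.767] tcp [0.5395 0.2576 0.0686] tilt 73.62 az 106.94 y [ 0.958  0.287 -0.017] spin to y-horiz -1.02 F [-20.8 -41.   15.9] gap 0.531
F station ex,ey,z [-29.4 -35.3  15.9] torque [-1.    1.9   2.95]
bottle axis ex,ey: 0.5853 0.118
t 35.4 q [-0.099  0.505  1.77   1.099  1.67  -0.768] tcp [0.5395 0.2575 0.0686] tilt 73.68 az 106.89 y [ 0.958  0.286 -0.017] spin to y-horiz -1.02 F [-16.2 -33.9  14.3] gap 0.533
F station ex,ey,z [-23.4 -29.5  14.3] torque [-0.86  1.33  2.15]
bottle axis ex,ey: 0.5852 0.118
```

Emit:
arm_command(
  deltas=[
    [[0.03,-0.15,0.08,-0.1,255],[0.03,-0.2,0.08,0,255],[0.03,-0.2,0.08,0,255],[0.03,-0.2,0.08,0,255]],
  ],
)

```text
clock: 35.73
tcp_pos: [0.5273, 0.2551, 0.0686]
tcp_rot: [-0.472, 0.486, 0.641, 0.361]
wrist_force: [7.8, -7.8, -0.9]
finger_gap: 0.529
```

```bash
python3 now.py
```

```text
t 35.7333 q [-0.108  0.467  1.818  1.1    1.643 -0.794] tcp [0.5273 0.2551 0.0686] tilt 72.88 az 105.35 y [0.964 0.266 0.004] spin to y-horiz 0.27 F [ 7.8 -7.8 -0.9] gap 0.529
F station ex,ey,z [ 5.9 -9.3 -0.9] torque [-1.08 -0.82 -1.05]
bottle axis ex,ey: 0.5727 0.1185
```

Emit:
arm_command(
  deltas=[
    [[0.04,-0.15,0.13,0,255],[0.04,-0.15,0.13,0,255],[0.04,-0.15,0.13,0,255],[0.04,-0.15,0.13,0,255],[0.04,-0.15,0.13,0,255]],
  ],
)

```text
clock: 36.15
tcp_pos: [0.525, 0.2562, 0.0694]
tcp_rot: [-0.447, 0.497, 0.645, 0.37]
wrist_force: [7.2, -18.8, 2.1]
finger_gap: 0.529
```

```bash
python3 now.py
```

```text
t 36.15 q [-0.108  0.425  1.856  1.106  1.591 -0.805] tcp [0.525  0.2562 0.0694] tilt 70.92 az 102.77 y [0.972 0.232 0.032] spin to y-horiz 1.94 F [  7.2 -18.8   2.1] gap 0.529
F station ex,ey,z [  2.8 -20.    2.1] torque [-1.73 -0.5  -0.2 ]
bottle axis ex,ey: 0.5704 0.1201
```

Emit:
arm_command(
  deltas=[
    [[0,0.2,-0.05,0.35,255],[-0.03,0.2,0,0,255],[0,0.08,0,0,255]],
  ],
)

```text
clock: 36.4
tcp_pos: [0.5398, 0.2558, 0.0691]
tcp_rot: [-0.454, 0.507, 0.637, 0.361]
wrist_force: [-13.6, -11.9, 8.2]
finger_gap: 0.533
```

```bash
python3 now.py
```

```text
t 36.4 q [-0.106  0.453  1.817  1.105  1.597 -0.761] tcp [0.5398 0.2558 0.0691] tilt 70.93 az 103.0 y [ 0.974  0.225 -0.   ] spin to y-horiz -0.02 F [-13.6 -11.9   8.2] gap 0.533
F station ex,ey,z [-15.9  -8.6   8.2] torque [-0.16  1.25  2.41]
bottle axis ex,ey: 0.5848 0.1163
```

Emit:
arm_command(
  deltas=[
    [[0.02,0,0.16,0,255]],
  ],
)

```text
clock: 36.48
tcp_pos: [0.5389, 0.2597, 0.0691]
tcp_rot: [-0.456, 0.506, 0.637, 0.361]
wrist_force: [5.3, -29.9, 16.0]
finger_gap: 0.534
```

```bash
python3 now.py
```

```text
t 36.4833 q [-0.099  0.454  1.817  1.109  1.596 -0.761] tcp [0.5389 0.2597 0.0691] tilt 71.11 az 103.2 y [ 0.974  0.228 -0.001] spin to y-horiz -0.03 F [  5.3 -29.9  16. ] gap 0.534
F station ex,ey,z [ -1.5 -30.3  16. ] torque [-0.15  0.42  1.15]
bottle axis ex,ey: 0.5848 0.1203
```

Emit:
arm_command(
  deltas=[
    [[0.03,0.13,0.09,0,255]],
  ],
)

```text
clock: 36.57
tcp_pos: [0.5391, 0.261, 0.0695]
tcp_rot: [-0.46, 0.503, 0.639, 0.357]
wrist_force: [-21.6, -48.1, 16.0]
finger_gap: 0.532
```

```bash
python3 now.py
python3 - <<'E'
from h import *
for i in range(12): viewer.get_image("wrist")
E
python3 now.py
```

```text
t 36.5667 q [-0.096  0.46   1.808  1.105  1.605 -0.756] tcp [0.5391 0.261  0.0695] tilt 71.19 az 103.94 y [ 0.971  0.239 -0.006] spin to y-horiz -0.36 F [-21.6 -48.1  16. ] gap 0.532
F station ex,ey,z [-31.8 -42.1  16. ] torque [-1.3   2.11  4.51]
bottle axis ex,ey: 0.5854 0.1215
t 37.1667 q [-0.096  0.459  1.809  1.106  1.605 -0.756] tcp [0.5391 0.2608 0.0695] tilt 71.24 az 103.85 y [ 0.971  0.238 -0.006] spin to y-horiz -0.35 F [-13.6 -28.6  13.7] gap 0.533
F station ex,ey,z [-19.7 -24.8  13.7] torque [-0.67  1.28  3.15]
bottle axis ex,ey: 0.5853 0.1213
```

Run:
```python
from h import *
im=viewer.get_image("wrist"); cv2.imwrite("pics/wrist18.png",im["color"])
def cen(c):
    h=cv2.cvtColor(c,cv2.COLOR_BGR2HSV); m=(h[...,0]>100)&(h[...,0]<125)&(h[...,1]>150)&(h[...,2]>50)
    n,l,s,ce=cv2.connectedComponentsWithStats(m.astype(np.uint8)[180:400,200:360]); o=s[1:,4].argsort()[::-1][:2]+1
    return [(s[i,:4]+[200,180,0,0],s[i,4],ce[i].round(1)+[200,180]) for i in o]
for f in ["wrist8","wrist10","wrist11","wrist16","wrist18"]: print(f,cen(cv2.imread(f"pics/{f}.png")))
im=viewer.get_image("scene"); cv2.imwrite("pics/scene18.png",cv2.resize(im["color"][170:250,285:385],(750,600),interpolation=cv2.INTER_CUBIC))
```

```text
wrist8 [(array([238, 189,  85,  82]), np.int32(5750), array([279.9, 228.4])), (array([229, 335, 103,  29]), np.int32(2857), array([280.8, 349. ]))]
wrist10 [(array([238, 189,  85,  82]), np.int32(5757), array([280. , 228.4])), (array([229, 335, 103,  29]), np.int32(2857), array([280.8, 349. ]))]
wrist11 [(array([238, 180,  93,  91]), np.int32(6146), array([282.8, 226.7])), (array([229, 335, 103,  29]), np.int32(2833), array([280.8, 349.1]))]
wrist16 [(array([239, 180, 121,  90]), np.int32(8371), array([295.7, 218.8])), (array([228, 335, 104,  31]), np.int32(2967), array([279.6, 349.4]))]
wrist18 [(array([240, 180, 120,  87]), np.int32(8185), array([295.4, 217. ])), (array([228, 333, 105,  33]), np.int32(3289), array([279.8, 349. ]))]
```

View pics/scene18.png

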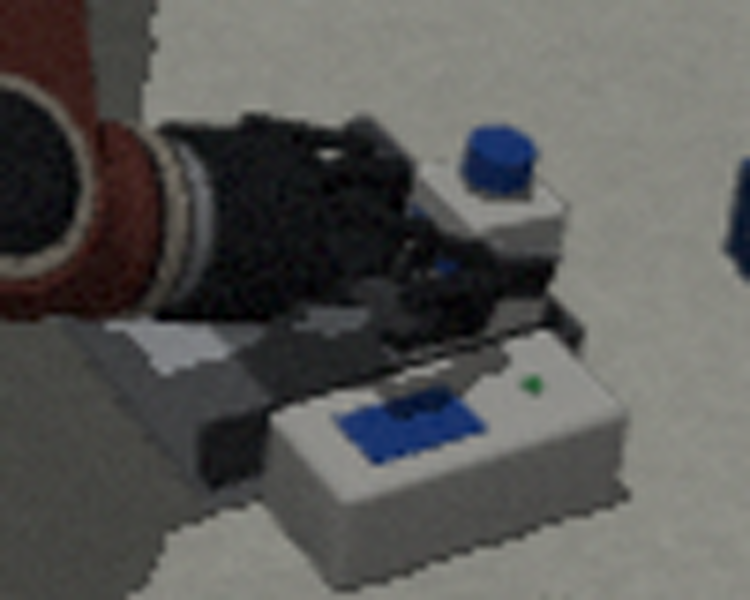

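View pics/wrist18.png

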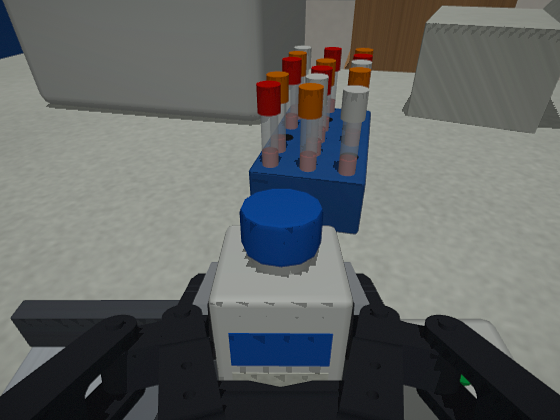

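Run:
```python
import cv2,numpy as np
a=cv2.imread("pics/wrist8.png")[180:385,200:360]; b=cv2.imread("pics/wrist18.png")[180:385,200:360]
cv2.imwrite("pics/cmp.png",cv2.resize(np.hstack([a,b]),(800,512),interpolation=cv2.INTER_CUBIC))
```

```text
(no output)
```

View pics/cmp.png

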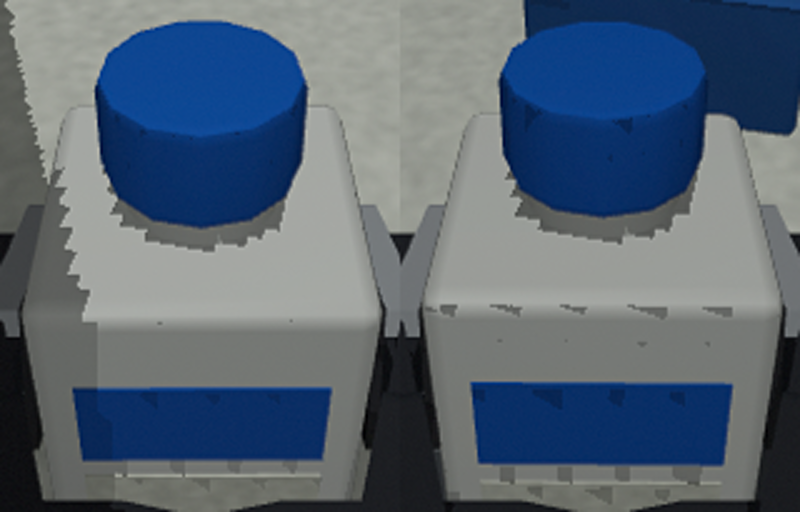

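```bash
cat > lean.py <<'E'
from h import *
from scipy.optimize import least_squares
im=viewer.get_image("wrist"); s=ctrl.observe()
Rc=rot(im["orientation"]); K=np.array(im["mtx"])
Rt=rot(s["tcp_rot"]); Rct=Rt.inv()*Rc   # camera in tool
oc=Rt.inv().apply(np.array(im["xyz"])-np.array(s["tcp_pos"]))
def pose(pts):
    # bottle in tool frame: p = t + A b ; bottle frame: z up, near face = -n
    U=np.array([p for p,_ in pts]); B=np.array([b for _,b in pts])*1e-3
    def f(x):
        A=R.from_rotvec(x[3:]); W=A.apply(B)+x[:3]
        c=Rct.inv().apply(W-oc); u=c@K.T; return ((u[:,:2]/u[:,2:])-U).ravel()
    # nominal: bottle x->tool y ; bottle y -> away(+h); bottle z-> up.  tilt 72
    th=np.deg2rad(18.); up=np.array([np.cos(th),0,-np.sin(th)]); h=np.array([np.sin(th),0,np.cos(th)]); y=np.array([0,1.,0])
    A0=R.from_matrix(np.c_[y,h,up])
    x0=np.r_[-.0555*up-.0058*h,A0.as_rotvec()]
    r=least_squares(f,x0); return r.x,R.from_rotvec(r.x[3:]),r.fun
def feats(nl,nr,fl,fr,ct,cb,cl,cr):
    return [(nl,(-22,-22,79.5)),(nr,(22,-22,79.5)),(fl,(-22,22,79.5)),(fr,(22,22,79.5)),(ct,(0,14,101)),(cb,(0,-14,82)),]
P8=feats((208,307),(352.8,307),(226.,222.8),(334,222.8),(280.5,188),(280.5,271.2),0,0)
P18=feats((209.8,301.2),(352.6,301.2),(228,226),(335.2,227.2),(281,188.8),(281.5,266.4),0,0)
x8,A8,r8=pose(P8); x18,A18,r18=pose(P18)
print("res",r8.round(1),r18.round(1)); print("t8",(x8[:3]*1e3).round(1),"t18",(x18[:3]*1e3).round(1))
print("in-hand rotation about tool axes deg",np.degrees((A18*A8.inv()).as_rotvec()).round(2))
print("upright bottle axis in world if grasp(8) assumed upright:")
# use corrected: at 8 bottle upright with tool pose tilt 71.96
z18=Rt.apply(A18.apply([0,0,1])); print("raw z18 world",z18.round(3))
E
python3 lean.py
```

```text
res [ 0.1 -3.1  0.  -3.1  0.3  0.1 -0.2  0.3 -0.1 -2.4 -0.   8.3] [-0.4 -3.5  0.4 -3.1  0.7  0.5 -1.  -0.5  0.5 -2.1 -0.3  8.8]
t8 [-55.4   0.1   8.7] t18 [-57.5   0.8   3.9]
in-hand rotation about tool axes deg [-0.53 -4.81 -0.16]
upright bottle axis in world if grasp(8) assumed upright:
raw z18 world [-0.027  0.132  0.991]
```

Emit:
arm_command(
  deltas=[
    [[0,-0.12,-0.15,0,255],[-0.15,0,0.03,0,255],[-0.15,0,0.05,0,255],[-0.15,0,0.05,0,255]],
  ],
)

```text
clock: 37.65
tcp_pos: [0.5374, 0.2545, 0.0689]
tcp_rot: [-0.469, 0.492, 0.637, 0.364]
wrist_force: [-6.5, -9.3, 19.5]
finger_gap: 0.533
```

```bash
python3 now.py; python3 look.py pics/wrist19.png; python3 -c "
import cv2,numpy as np
a=cv2.imread('pics/wrist8.png')[180:385,200:360]; b=cv2.imread('pics/wrist19.png')[180:385,200:360]
cv2.imwrite('pics/cmp2.png',cv2.resize(np.hstack([a,b]),(800,512),interpolation=cv2.INTER_CUBIC))"
```

```text
t 37.65 q [-0.109  0.477  1.803  1.11   1.636 -0.781] tcp [0.5374 0.2545 0.0689] tilt 72.88 az 104.51 y [0.968 0.251 0.001] spin to y-horiz 0.08 F [-6.5 -9.3 19.5] gap 0.533
F station ex,ey,z [-8.4 -7.6 19.5] torque [1.67 1.15 1.28]
bottle axis ex,ey: 0.5823 0.1155
```

View pics/cmp2.png

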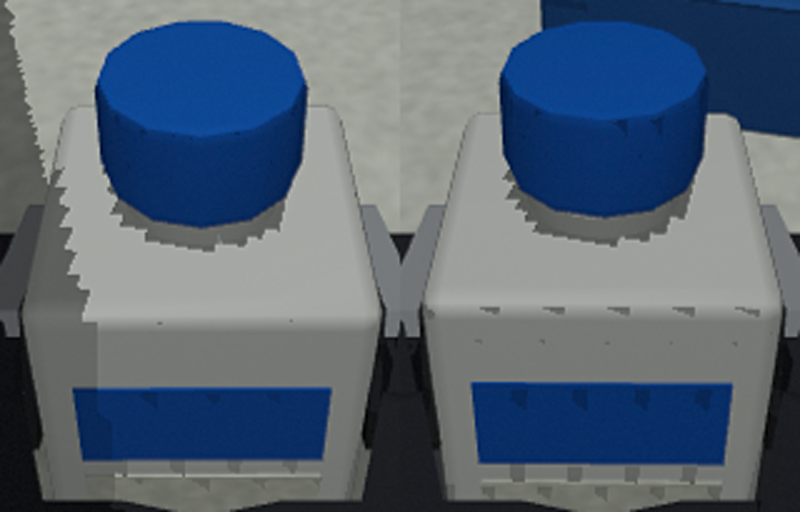

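Run:
```python
from h import *
im=viewer.get_image("scene"); cv2.imwrite("pics/scene19.png",cv2.resize(im["color"][160:250,220:370],(800,480),interpolation=cv2.INTER_CUBIC))
im=viewer.get_image("top"); cv2.imwrite("pics/top19.png",cv2.resize(im["color"][160:260,270:370],(600,600),interpolation=cv2.INTER_CUBIC))
```

```text
(no output)
```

View pics/scene19.png

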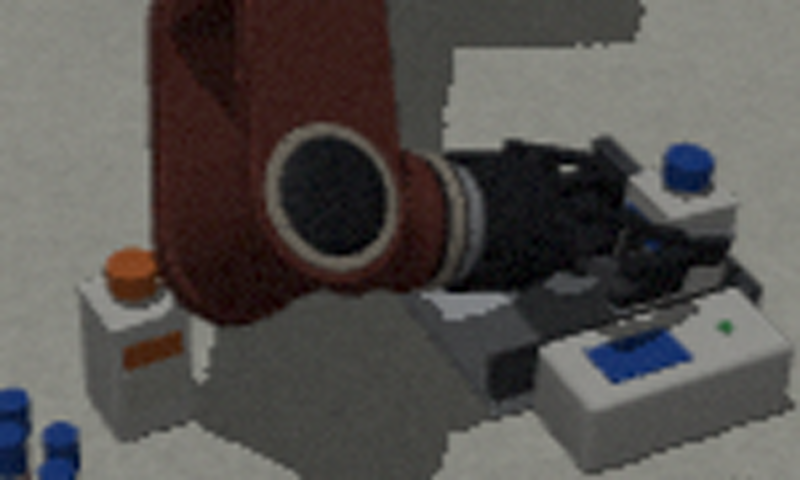

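View pics/top19.png

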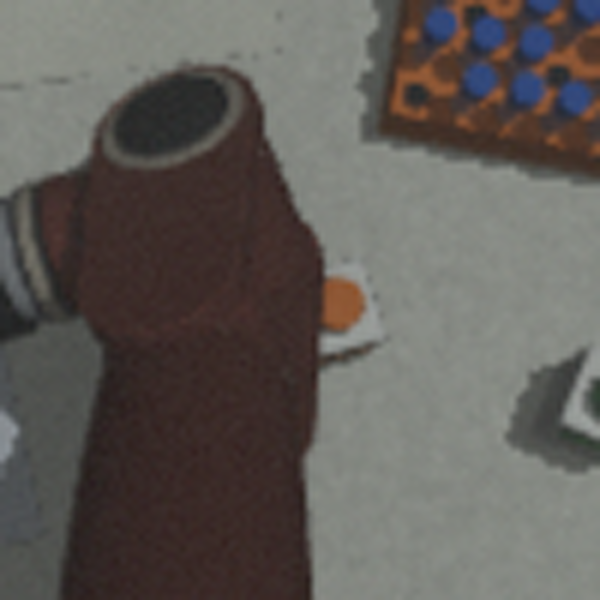

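Emit:
arm_command(
  deltas=[
    [[-0.17,-0.08,0.04,0,255],[-0.17,-0.08,0.04,0,255],[-0.17,-0.08,0.04,0,255],[-0.17,-0.08,0.04,0,255]],
  ],
)

```text
clock: 38.13
tcp_pos: [0.537, 0.2528, 0.0686]
tcp_rot: [-0.477, 0.477, 0.634, 0.379]
wrist_force: [-2.3, -7.6, 19.5]
finger_gap: 0.532
```

```bash
python3 now.py; python3 look.py pics/wrist20.png; python3 -c "
import cv2,numpy as np
a=cv2.imread('pics/wrist8.png')[180:385,200:360]; b=cv2.imread('pics/wrist20.png')[180:385,200:360]
cv2.imwrite('pics/cmp3.png',cv2.resize(np.hstack([a,b]),(800,512),interpolation=cv2.INTER_CUBIC))"
```

```text
t 38.1333 q [-0.116  0.498  1.797  1.129  1.662 -0.819] tcp [0.537  0.2528 0.0686] tilt 75.03 az 104.62 y [0.966 0.259 0.025] spin to y-horiz 1.48 F [-2.3 -7.6 19.5] gap 0.532
F station ex,ey,z [-4.  -6.9 19.5] torque [1.83 1.32 0.71]
bottle axis ex,ey: 0.5815 0.1139
```

View pics/cmp3.png

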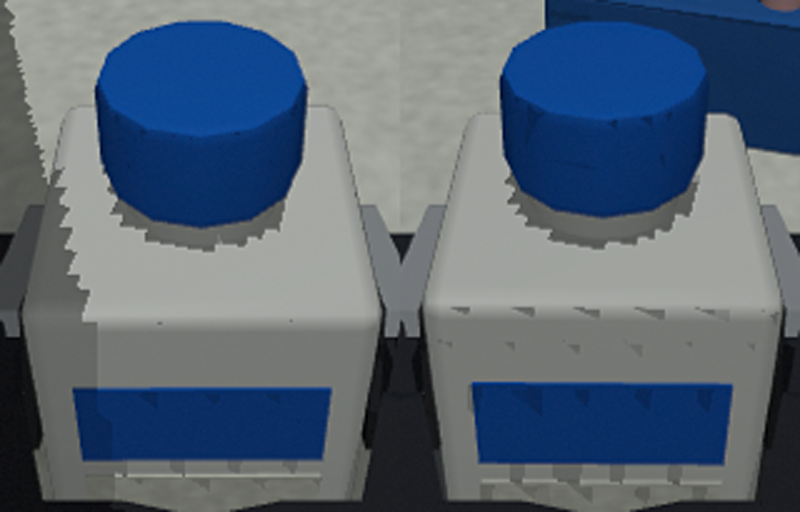

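Emit:
arm_command(
  deltas=[
    [[-0.17,-0.05,0.04,0.3,255],[-0.12,0,0.03,0,255],[-0.03,0.16,0.1,0,255]],
  ],
)

```text
clock: 38.43
tcp_pos: [0.5397, 0.2551, 0.0683]
tcp_rot: [-0.492, 0.475, 0.626, 0.375]
wrist_force: [-26.6, -36.5, 16.8]
finger_gap: 0.533
```

```bash
python3 now.py
```

```text
t 38.4333 q [-0.112  0.521  1.778  1.138  1.685 -0.801] tcp [0.5397 0.2551 0.0683] tilt 76.38 az 105.46 y [0.964 0.267 0.002] spin to y-horiz 0.13 F [-26.6 -36.5  16.8] gap 0.533
F station ex,ey,z [-34.1 -29.7  16.8] torque [-0.33  2.43  4.05]
bottle axis ex,ey: 0.5847 0.1155
```

Emit:
arm_command(
  deltas=[
    [[0,0,0.1,0,255]],
  ],
)

```text
clock: 38.52
tcp_pos: [0.5387, 0.2571, 0.0685]
tcp_rot: [-0.493, 0.474, 0.626, 0.375]
wrist_force: [3.1, -21.4, 7.2]
finger_gap: 0.534
```

```bash
python3 now.py
```

```text
t 38.5167 q [-0.108  0.522  1.778  1.14   1.686 -0.801] tcp [0.5387 0.2571 0.0685] tilt 76.54 az 105.65 y [0.963 0.27  0.002] spin to y-horiz 0.09 F [  3.1 -21.4   7.2] gap 0.534
F station ex,ey,z [ -1.8 -21.5   7.2] torque [-0.85 -0.18 -0.17]
bottle axis ex,ey: 0.5842 0.1177
```

Emit:
arm_command(
  deltas=[
    [[0,0.06,0.07,0,255]],
  ],
)

```text
clock: 38.6
tcp_pos: [0.5389, 0.2574, 0.0686]
tcp_rot: [-0.495, 0.473, 0.626, 0.373]
wrist_force: [-12.3, -32.9, 11.6]
finger_gap: 0.536
```

```bash
python3 now.py
python3 - <<'E'
from h import *
for i in range(3): viewer.get_image("wrist")
E
python3 now.py; python3 look.py pics/wrist21.png; python3 -c "
import cv2,numpy as np
a=cv2.imread('pics/wrist8.png')[180:385,200:360]; b=cv2.imread('pics/wrist21.png')[180:385,200:360]
cv2.imwrite('pics/cmp4.png',cv2.resize(np.hstack([a,b]),(800,512),interpolation=cv2.INTER_CUBIC))"
```

```text
t 38.6 q [-0.107  0.525  1.773  1.138  1.691 -0.798] tcp [0.5389 0.2574 0.0686] tilt 76.63 az 105.99 y [ 0.961  0.275 -0.001] spin to y-horiz -0.07 F [-12.3 -32.9  11.6] gap 0.536
F station ex,ey,z [-19.3 -29.3  11.6] torque [-0.76  1.2   2.3 ]
bottle axis ex,ey: 0.5845 0.1179
t 38.75 q [-0.107  0.525  1.774  1.139  1.691 -0.799] tcp [0.5389 0.2573 0.0686] tilt 76.68 az 105.95 y [ 0.962  0.274 -0.001] spin to y-horiz -0.08 F [ -9.  -24.1   9.9] gap 0.534
F station ex,ey,z [-14.1 -21.5   9.9] torque [-0.48  0.86  1.64]
bottle axis ex,ey: 0.5845 0.1178
```

View pics/cmp4.png

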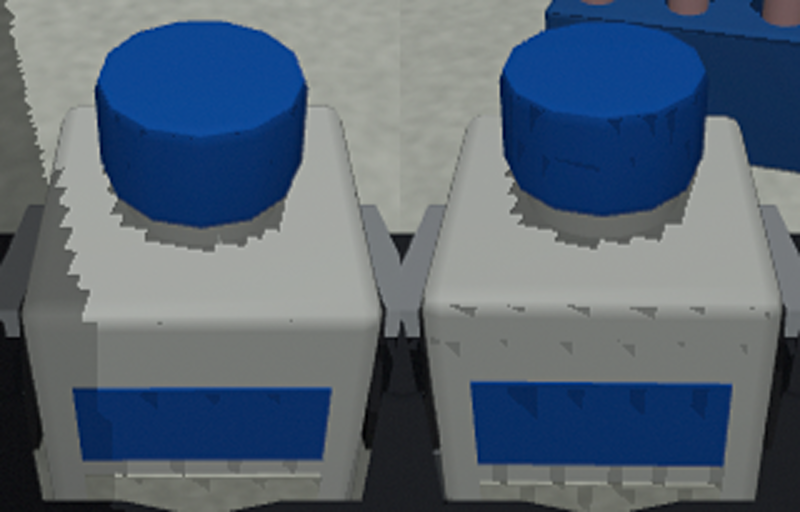

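Emit:
arm_command(
  deltas=[
    [[0.01,0.11,0.06,0,255]],
  ],
)

```text
clock: 38.88
tcp_pos: [0.5391, 0.2574, 0.0687]
tcp_rot: [-0.499, 0.472, 0.626, 0.37]
wrist_force: [-17.8, -31.9, 13.6]
finger_gap: 0.528
```

```bash
python3 now.py
python3 - <<'E'
from h import *
for i in range(12): viewer.get_image("wrist")
E
python3 now.py
```

```text
t 38.8833 q [-0.106  0.53   1.768  1.136  1.698 -0.794] tcp [0.5391 0.2574 0.0687] tilt 76.84 az 106.41 y [ 0.96   0.281 -0.007] spin to y-horiz -0.41 F [-17.8 -31.9  13.6] gap 0.528
F station ex,ey,z [-24.5 -27.1  13.6] torque [-0.75  1.34  2.43]
bottle axis ex,ey: 0.5848 0.1178
t 39.4833 q [-0.106  0.53   1.768  1.137  1.698 -0.794] tcp [0.5391 0.2575 0.0687] tilt 76.88 az 106.38 y [ 0.96   0.281 -0.007] spin to y-horiz -0.4 F [-13.4 -27.9  11.1] gap 0.529
F station ex,ey,z [-19.3 -24.1  11.1] torque [-0.36  1.09  2.02]
bottle axis ex,ey: 0.5848 0.1179
```

Emit:
arm_command(
  deltas=[
    [[0.02,-0.15,0.06,0.1,255],[0.02,-0.2,0.08,0,255],[0.02,-0.2,0.08,0,255],[0.02,-0.2,0.08,0,255],[0.02,-0.15,0.08,0,255],[0.02,-0.15,0.08,0,255]],
  ],
)

```text
clock: 39.98
tcp_pos: [0.5285, 0.2562, 0.0691]
tcp_rot: [-0.478, 0.483, 0.626, 0.383]
wrist_force: [8.4, -12.2, -0.0]
finger_gap: 0.53
```

```bash
python3 now.py
```

```text
t 39.9833 q [-0.116  0.48   1.828  1.147  1.651 -0.818] tcp [0.5285 0.2562 0.0691] tilt 75.54 az 103.58 y [0.971 0.239 0.017] spin to y-horiz 1.03 F [  8.4 -12.2  -0. ] gap 0.53
F station ex,ey,z [  5.4 -13.7  -0. ] torque [-1.25 -0.65 -0.75]
bottle axis ex,ey: 0.5739 0.1192
```

Emit:
arm_command(
  deltas=[
    [[-0.12,-0.03,-0.06,0.2,255],[-0.17,-0.06,0.03,0,255],[-0.17,-0.06,0.04,0,255],[-0.12,-0.06,0.04,0,255]],
  ],
)

```text
clock: 40.32
tcp_pos: [0.5302, 0.2544, 0.0684]
tcp_rot: [-0.486, 0.475, 0.622, 0.388]
wrist_force: [-2.4, -4.9, 7.4]
finger_gap: 0.532
```

```bash
python3 now.py
```

```text
t 40.3167 q [-0.12   0.5    1.815  1.155  1.673 -0.83 ] tcp [0.5302 0.2544 0.0684] tilt 76.94 az 104.02 y [0.969 0.247 0.021] spin to y-horiz 1.24 F [-2.4 -4.9  7.4] gap 0.532
F station ex,ey,z [-3.4 -4.3  7.4] torque [0.06 0.55 0.53]
bottle axis ex,ey: 0.5752 0.117
```

Emit:
arm_command(
  deltas=[
    [[0.02,0.2,0,0.25,255],[0,0.12,0.02,0,255]],
  ],
)

```text
clock: 40.48
tcp_pos: [0.5394, 0.2577, 0.069]
tcp_rot: [-0.491, 0.481, 0.618, 0.381]
wrist_force: [-13.0, -24.5, 9.6]
finger_gap: 0.528
```

```bash
python3 now.py
```

```text
t 40.4833 q [-0.111  0.515  1.79   1.158  1.674 -0.797] tcp [0.5394 0.2577 0.069 ] tilt 76.84 az 104.3 y [ 0.969  0.247 -0.001] spin to y-horiz -0.04 F [-13.  -24.5   9.6] gap 0.528
F station ex,ey,z [-18.1 -21.    9.6] torque [-0.5   1.07  1.97]
bottle axis ex,ey: 0.585 0.118
```

Emit:
arm_command(
  deltas=[
    [[0,0.07,0.08,0,255]],
  ],
)

```text
clock: 40.57
tcp_pos: [0.5393, 0.2587, 0.069]
tcp_rot: [-0.494, 0.479, 0.619, 0.379]
wrist_force: [-14.7, -39.9, 15.6]
finger_gap: 0.532
```

```bash
python3 now.py
python3 - <<'E'
from h import *
for n in ["top","scene","wrist"]:
    im=viewer.get_image(n); cv2.imwrite(f"pics/{n}22.png",im["color"])
for i in range(8): viewer.get_image("top")
E
python3 now.py; python3 -c "
import cv2,numpy as np
a=cv2.imread('pics/wrist8.png')[180:385,200:360]; b=cv2.imread('pics/wrist22.png')[180:385,200:360]
c=cv2.imread('pics/scene22.png')[150:250,220:380]
cv2.imwrite('pics/cmp5.png',np.vstack([cv2.resize(np.hstack([a,b]),(480,307)),cv2.resize(c,(480,293),interpolation=cv2.INTER_CUBIC)]))"
```

```text
t 40.5667 q [-0.109  0.519  1.785  1.155  1.679 -0.794] tcp [0.5393 0.2587 0.069 ] tilt 76.94 az 104.78 y [ 0.967  0.254 -0.005] spin to y-horiz -0.26 F [-14.7 -39.9  15.6] gap 0.532
F station ex,ey,z [-23.3 -35.6  15.6] torque [-0.49  1.51  2.95]
bottle axis ex,ey: 0.5851 0.1191
t 41.1167 q [-0.109  0.519  1.786  1.157  1.678 -0.795] tcp [0.5393 0.2587 0.0689] tilt 77.0 az 104.64 y [ 0.968  0.252 -0.004] spin to y-horiz -0.23 F [ -9.6 -21.1   9.3] gap 0.533
F station ex,ey,z [-14.  -18.5   9.3] torque [-0.33  0.77  1.71]
bottle axis ex,ey: 0.5851 0.1191
```

View pics/cmp5.png

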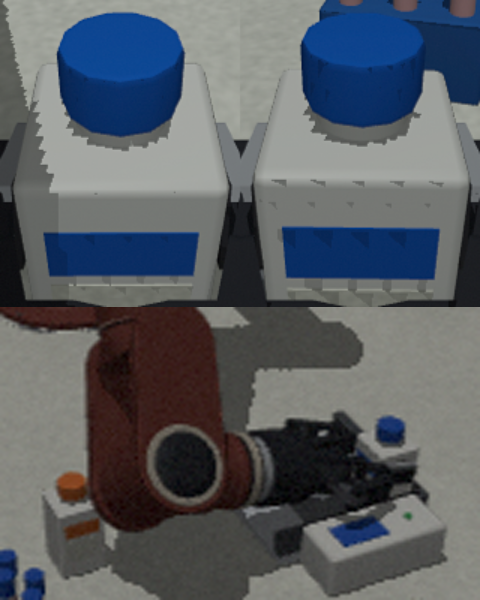

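View pics/top22.png

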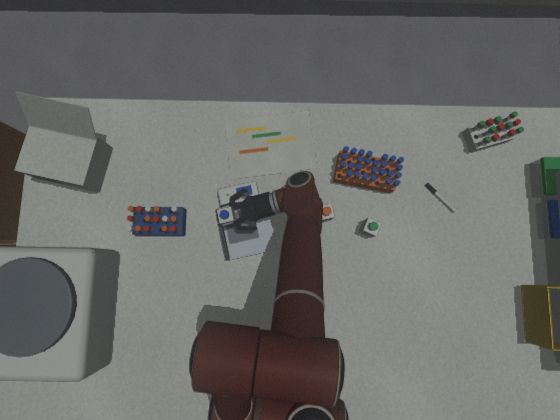

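Run:
```python
from h import *
im=viewer.get_image("scene")
for t in ["orange_bottle","green_bottle","blue_rack","orange_rack"]:
    o=spotter.outline_of(t,"scene")[:1]; print(t,[(x["pixel"],round(x["conf"],2)) for x in o])
print(ctrl.finish_job()); s=ctrl.observe(); print(s["clock"],np.round(s["wrist_force"],1),s["finger_gap"])
```

```text
orange_bottle [([243.1, 223.3], 0.83)]
green_bottle [([194.2, 223.1], 0.63)]
blue_rack [([410.0, 198.1], 0.79)]
orange_rack [([194.9, 266.2], 0.61)]
the job is handed in; nothing more can be done
None
the job is handed in; nothing more can be done
```

The blue bottle is mixed and standing on the station plate, held and pressed into the corner against both fences. I handed the job in at about 41.2 s.

**How it went**
- The interface has no tilt command, so I tilted the tool about 72° by pushing against the joint-range limits, then gripped the bottle from the side.
- The bottle stood about 45° off the gripper's direction. I turned it on the table with one finger first; it tipped once and settled upright again.
- I lifted it to about 0.33 m and spun it 180°. That put the cap roughly 50° below level, by calculation from the tool tilt; the scene and wrist pictures agree. I then turned it back, lowered it onto the plate and slid it into the corner.

**Last checks**
- **Push:** about 14 N against the far fence and 18 N against the left fence. Both readings fell over about half a second after the last push, and I did not confirm they had settled. More pushing moved the bottle less than 1 mm. The gripper still reads the bottle's width.
- **Attitude:** it looks upright to within about 1° and turned about 1° from the station axes.
- **Neighbours:** green bottle and both racks appear where they were. The orange bottle's outline centre is about 4 pixels off its first reading. The arm partly hides it from above; I saw no contact, but could not rule out a slight shift.

**What could count against it**
- The bottle slipped about 5° in the grip during harder pushes. I made up for that by tilting the hand.
- Joint 3 read about 0.056 rad against its stated limit of 0.06 rad while I was tilting the tool at the range limit.

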